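# Load the cooling shelf and set its air valve

### The job

The air valve beside the cooling shelf has been left open: shut it fully. Then stand all the heat sinks on the shelf in two neat rows, the tall ones centred over the back air slot and the low ones over the front slot, fins running square from front to back; each row starts at the end plate on the valve's side and is closed up from there, with a gap of about 15 mm at the plate and between neighbours. Last, open the valve half way (lever at 45 degrees), and leave everything else on the bench where it is.

Things in the scene. Friction and masses are not known exactly. Their poses are not given: they have to be found in the camera images.
- rack: low fixed shelf, top 50 mm above the bench, 215 mm deep (x), 320 mm long (y) between end plates (inner faces y = +-160 mm) 6 mm thick, 20 mm above the top. Rails along y, 4 mm thick, 8 mm above the top, at x = -105, 0, 105 mm. Black flush air slots along y: front x = -55, back x = +55 mm. Origin on the bench under its centre; x to its back, y to robot's left, z up
- valve_pivot (a point): on the upright axis of the air valve's lever, at the lever's mid-height, 100 mm above the bench. The brass valve sits in a 22 mm pipe along the shelf's y (axis 58 mm above the bench), 110 mm outside the left or the right end plate, which varies; a like pipe stand with a clear bowl (118 mm tall) and no lever is at the other end
- valve_grip (a point): point on the middle line of the valve's black lever, 75 mm from valve_pivot and 25 mm short of its tip, at mid-height; the lever is a level bar 18 mm wide, 12 mm high, its underside 94 mm above the bench
- valve (a joint): lever angle in rad: 0 = shut (lever square across the pipe, pointing to the robot's side), pi/2 = fully open (in line with the pipe, pointing to the robot's right); grows anticlockwise seen from above, has stops at both ends, stays where left (0.2 N m of friction)
- tall0: tall finned aluminium heat sink on a dark steel base, a block 50 x 60 mm in plan and 70 mm high, about 0.42 kg; solid to the touch, bottom-heavy; may be absent (None). Origin: centre of its underside; z up, x along the fins (its 50 mm length), y across the fins (its 60 mm width); a half turn about z looks the same
- tall1: tall finned aluminium heat sink on a dark steel base, a block 50 x 60 mm in plan and 70 mm high, about 0.42 kg; solid to the touch, bottom-heavy; may be absent (None). Origin: centre of its underside; z up, x along the fins (its 50 mm length), y across the fins (its 60 mm width); a half turn about z looks the same
- tall2: tall finned aluminium heat sink on a dark steel base, a block 50 x 60 mm in plan and 70 mm high, about 0.42 kg; solid to the touch, bottom-heavy; may be absent (None). Origin: centre of its underside; z up, x along the fins (its 50 mm length), y across the fins (its 60 mm width); a half turn about z looks the same
- low0: low finned aluminium heat sink on a dark steel base, a block 50 x 60 mm in plan and 40 mm high, about 0.28 kg; solid to the touch, bottom-heavy; may be absent (None). Origin: centre of its underside; z up, x along the fins (its 50 mm length), y across the fins (its 60 mm width); a half turn about z looks the same
- low1: low finned aluminium heat sink on a dark steel base, a block 50 x 60 mm in plan and 40 mm high, about 0.28 kg; solid to the touch, bottom-heavy; may be absent (None). Origin: centre of its underside; z up, x along the fins (its 50 mm length), y across the fins (its 60 mm width); a half turn about z looks the same
- low2: low finned aluminium heat sink on a dark steel base, a block 50 x 60 mm in plan and 40 mm high, about 0.28 kg; solid to the touch, bottom-heavy; may be absent (None). Origin: centre of its underside; z up, x along the fins (its 50 mm length), y across the fins (its 60 mm width); a half turn about z looks the same
- glue: bystander: white bottle with black cap, 52 mm across, 110 mm high; origin centre of underside
- partbin: bystander: open black bin 90 x 70 mm, 40 mm high; origin centre of underside
- tape: bystander: yellow tape roll lying flat, 90 mm across, 25 mm high; origin centre of underside
Things that resemble listed ones, but are neither listed nor needed, are in the scene too. What is shaped like the tall1 but purple is not meant. What is shaped like the low0 but turquoise is not meant.

How it is judged:
On the way, in this order (a step that is already met when the one before it is completed fails the run):
1. the air valve is fully shut (value of joint valve below 0.09 rad), for 0.2 s.
2. all heat sinks stand in their rows while the valve is shut (value of joint valve below 0.09 rad and x of tall0 in the frame of rack between 0.043 and 0.067 m and x of tall1 in the frame of rack between 0.043 and 0.067 m and x of tall2 in the frame of rack between 0.043 and 0.067 m and x of low0 in the frame of rack between -0.067 and -0.043 m and x of low1 in the frame of rack between -0.067 and -0.043 m and x of low2 in the frame of rack between -0.067 and -0.043 m and z of tall0 in the frame of rack between 0.044 and 0.056 m and angle between each of tall0, tall1, tall2, low0, low1, low2's own z axis and vertical below 0.1 rad and angle between the x axis of each of tall0, tall1, tall2, low0, low1, low2 and the x axis of rack, either way round below 0.17 rad and linear speed of each of tall0, tall1, tall2, low0, low1, low2 below 0.03 m/s and z of tall1 in the frame of rack between 0.044 and 0.056 m and z of tall2 in the frame of rack between 0.044 and 0.056 m and z of low0 in the frame of rack between 0.044 and 0.056 m and z of low1 in the frame of rack between 0.044 and 0.056 m and z of low2 in the frame of rack between 0.044 and 0.056 m and ((y of valve_pivot in the frame of rack above 0 m and (y of tall0 in the frame of rack between 0.1 and 0.127 m or y of tall1 in the frame of rack between 0.1 and 0.127 m or y of tall2 in the frame of rack between 0.1 and 0.127 m) and (y of low0 in the frame of rack between 0.1 and 0.127 m or y of low1 in the frame of rack between 0.1 and 0.127 m or y of low2 in the frame of rack between 0.1 and 0.127 m)) or (y of valve_pivot in the frame of rack below 0 m and (y of tall0 in the frame of rack between -0.127 and -0.1 m or y of tall1 in the frame of rack between -0.127 and -0.1 m or y of tall2 in the frame of rack between -0.127 and -0.1 m) and (y of low0 in the frame of rack between -0.127 and -0.1 m or y of low1 in the frame of rack between -0.127 and -0.1 m or y of low2 in the frame of rack between -0.127 and -0.1 m))) and (horizontal distance between tall0 and tall1 between 0.064 and 0.09 m or horizontal distance between tall0 and tall2 between 0.064 and 0.09 m) and (horizontal distance between tall1 and tall0 between 0.064 and 0.09 m or horizontal distance between tall1 and tall2 between 0.064 and 0.09 m) and (horizontal distance between tall2 and tall0 between 0.064 and 0.09 m or horizontal distance between tall2 and tall1 between 0.064 and 0.09 m) and (horizontal distance between low0 and low1 between 0.064 and 0.09 m or horizontal distance between low0 and low2 between 0.064 and 0.09 m) and (horizontal distance between low1 and low0 between 0.064 and 0.09 m or horizontal distance between low1 and low2 between 0.064 and 0.09 m) and (horizontal distance between low2 and low0 between 0.064 and 0.09 m or horizontal distance between low2 and low1 between 0.064 and 0.09 m)), for 0.2 s.
3. the valve is half open (value of joint valve between 0.66 and 0.91 rad), for 0.2 s.
At the end, for the whole second after the job is handed in: Valve at 38 to 52 degrees. All heat sinks upright and at rest, within 12 mm of their slot's line (tall back, low front), fins within 9 degrees of square; first 3 to 30 mm from the valve-side end plate, each next 4 to 30 mm from its neighbour, no place left out (all of step 3 and x of tall0 in the frame of rack between 0.043 and 0.067 m and x of tall1 in the frame of rack between 0.043 and 0.067 m and x of tall2 in the frame of rack between 0.043 and 0.067 m and x of low0 in the frame of rack between -0.067 and -0.043 m and x of low1 in the frame of rack between -0.067 and -0.043 m and x of low2 in the frame of rack between -0.067 and -0.043 m and z of tall0 in the frame of rack between 0.044 and 0.056 m and angle between each of tall0, tall1, tall2, low0, low1, low2's own z axis and vertical below 0.1 rad and angle between the x axis of each of tall0, tall1, tall2, low0, low1, low2 and the x axis of rack, either way round below 0.17 rad and linear speed of each of tall0, tall1, tall2, low0, low1, low2 below 0.03 m/s and z of tall1 in the frame of rack between 0.044 and 0.056 m and z of tall2 in the frame of rack between 0.044 and 0.056 m and z of low0 in the frame of rack between 0.044 and 0.056 m and z of low1 in the frame of rack between 0.044 and 0.056 m and z of low2 in the frame of rack between 0.044 and 0.056 m and ((y of valve_pivot in the frame of rack above 0 m and (y of tall0 in the frame of rack between 0.1 and 0.127 m or y of tall1 in the frame of rack between 0.1 and 0.127 m or y of tall2 in the frame of rack between 0.1 and 0.127 m) and (y of low0 in the frame of rack between 0.1 and 0.127 m or y of low1 in the frame of rack between 0.1 and 0.127 m or y of low2 in the frame of rack between 0.1 and 0.127 m)) or (y of valve_pivot in the frame of rack below 0 m and (y of tall0 in the frame of rack between -0.127 and -0.1 m or y of tall1 in the frame of rack between -0.127 and -0.1 m or y of tall2 in the frame of rack between -0.127 and -0.1 m) and (y of low0 in the frame of rack between -0.127 and -0.1 m or y of low1 in the frame of rack between -0.127 and -0.1 m or y of low2 in the frame of rack between -0.127 and -0.1 m))) and (horizontal distance between tall0 and tall1 between 0.064 and 0.09 m or horizontal distance between tall0 and tall2 between 0.064 and 0.09 m) and (horizontal distance between tall1 and tall0 between 0.064 and 0.09 m or horizontal distance between tall1 and tall2 between 0.064 and 0.09 m) and (horizontal distance between tall2 and tall0 between 0.064 and 0.09 m or horizontal distance between tall2 and tall1 between 0.064 and 0.09 m) and (horizontal distance between low0 and low1 between 0.064 and 0.09 m or horizontal distance between low0 and low2 between 0.064 and 0.09 m) and (horizontal distance between low1 and low0 between 0.064 and 0.09 m or horizontal distance between low1 and low2 between 0.064 and 0.09 m) and (horizontal distance between low2 and low0 between 0.064 and 0.09 m or horizontal distance between low2 and low1 between 0.064 and 0.09 m)); the robot touches nothing.
It fails at once if the glue (bystander) is moved by more than 50 mm (distance of glue from where it was at the start of the episode above 0.05 m).
It fails at once if the partbin (bystander) is moved by more than 50 mm (distance of partbin from where it was at the start of the episode above 0.05 m).
It fails at once if the tape (bystander) is moved by more than 50 mm (distance of tape from where it was at the start of the episode above 0.05 m).
Of tall0, tall1, tall2 only 2 to 3 are there at a start; the rules pass over those that are not, and their reading is None.
Of low0, low1, low2 only 2 to 3 are there at a start; the rules pass over those that are not, and their reading is None.
At some moment in a run one of tall0, tall1, tall2, low0, low1, low2 may be knocked a few centimetres aside while the robot is not near it.
It also fails if it takes over 210 s, if anything falls off the work surface, if the arm or the gripper's body presses on something with over 40 N, if the wrist force passes 120 N, or if a joint passes its speed limit or range.

### The arm

A 6-joint arm with a two-finger parallel gripper is mounted at the origin on the work surface. World frame = base frame: x ahead of the robot, y to its left, z up, the work surface at z = 0. Lengths are in m, angles in rad, forces in N, time in s.
With the tool pointing down it reaches from about 0.225 to 0.875 m from the base axis. Payload 3.4 kg.
Tool frame: the origin (TCP) lies at the very end of the fingers, on their centre line; the grasp point (between the pads) lies 19 mm behind it; x points along the fingers, z is the direction in which the jaws open and shut, and the axes are right-handed (so a half turn about x gives the same grasp; the last joint's range is limited). The gripper opens to 85 mm and grips with 20 to 120 N. Pads are 22 mm wide; open, the fingers measure 114 mm over their backs; the gripper's body (76 mm by 85 mm) begins 54 mm behind the grasp point. The pads swing forward as they close: fully open they stand 13 mm farther back than shut.
Start: joints at [-1.254, 0.276, 1.505, -0, 1.361, -0.121], TCP at [0.244, -0.521, 0.231] pointing down, gripper open.
Joint ranges: [-2.89, 2.89], [-0.75, 2.08], [0.22, 2.7], [-1.18, 4.32], [0.11, 2.71], [-2.7, 2.7]. Speed limits (rad/s): [2.57, 2.57, 3.14, 3.14, 3.14, 3.14].

### API

Orientations are given as a rotation vector (axis times angle).
In Python, from bench import status, viewer, r gives the robot as it stands.
- The arm moves only by the tool step_arm, never from a script. Its argument "commands" is one flat list of numbers, 5 for each row, row after row: the opening in per cent of the stroke, from 0 (shut) to 100 (fully open), then the shift along the tool's x, y, z in cm, then the turn about the tool's x in degrees. In form: [gripper, x, y, z, roll, gripper, x, y, z, roll, ...]. A call has 1 to 5 rows; each row shifts and turns the pose as measured when the row begins, along the tool's axes as they then stand; what a row does not reach is not made up. A row lasts 1/10 s, in which the tool goes at most 50 mm and 8.59 degrees, less where a joint would pass 70% of its speed; a pose out of reach is approached as far as the arm can. A call with a gripper value outside its range is refused whole. The fingers move at their own pace and stop on an object; "force" is the grip in N (left out, the last holds). Time passes only in rows, so rows that do not move let the fingers close. It gives the time, the measured TCP pose, the force and the opening at its end, in the units of the state.
- status.get_state(): the state, without advancing time (a new reading comes with each control period).
- viewer.camera(name): name is "scene" or "top"; returns a dict with "pixels" (400x640x3 uint8, blue, green, red), "camera_matrix" (3x3 intrinsics, pixels), "k1" (the pictures are not rectified: a ray, as slopes to the right and down, at radius r is drawn at 1 + k1 r^2 times it, then the intrinsics apply), "origin" and "attitude" of the camera in the world. Camera axes: x right, y down, z forward; pixel columns grow to the right and rows downward; lengths in m; the calibration is good to about 2 mm. A picture is of the moment at which its call begins. There is no depth.
- r.finish_job(): hands the job in, once; it reports no verdict.
The state is a dict: "time_s": time; "joints": joint angles; "qvel": joint speeds; "tau": joint torques, N m; "tool_pos": TCP position; "tcp_rot": TCP orientation; "contact_force": force on the tool from outside, world axes, zero at the start; "ft_torque": the same for the moment, N m; "opening": finger opening in m.
Only numpy, scipy, OpenCV 4.12 (cv2) and the standard library are available. Lean on these libraries where they do the work, as an engineer would, in place of code of your own. Each camera call takes 0.05 s, during which the arm holds its last target.

## Working session

There is one attempt and no reset: what is moved stays moved. The work goes in short steps, Python scripts to look and compute and a tool call to move; the robot and the scene stay as the last step left them, time stands still between calls to the robot, and variables do not carry over. Pictures are saved under pics/ and viewed, and the job is handed in when it is done.

Besides the shell and the picture viewer there is one more tool, called after "Call:" by a JSON object that holds its "method" and its "body". step_arm: Moves the arm, as the interface text tells. Its arguments: {"type":"object","properties":{"commands":{"type":"array"},"force":{"type":"number"}},"required":["commands"]}

```bash
ls; mkdir -p pics; python3 - <<'E'
from bench import status, viewer, r
import cv2
print(status.get_state())
for n in ("scene","top"):
    c=viewer.camera(n); cv2.imwrite(f"pics/{n}0.png",c["pixels"]); print({k:v for k,v in c.items() if k!="pixels"})
E
```

```text
pics
{'time_s': 0.0, 'joints': array([-1.25401796e+00,  2.76599800e-01,  1.50615580e+00, -1.41544533e-05,
        1.36068442e+00, -1.21021460e-01]), 'qvel': array([-0.0022428 ,  0.0020101 ,  0.00052984,  0.00093313,  0.00072788,
        0.00081906]), 'tau': array([-2.62593458e-03, -4.16789138e+01, -2.45811832e+01, -5.45319799e-04,
        1.10081464e-02, -7.36505683e-07]), 'tool_pos': array([ 0.24358153, -0.52026757,  0.23042793]), 'tcp_rot': array([ 0.88209766,  1.38654495, -0.88019035]), 'contact_force': array([1.05635556, 0.50224555, 0.57155038]), 'ft_torque': array([-0.00094834, -0.00987417, -0.02486485]), 'opening': 0.085572579776276}
{'camera_matrix': array([[455.27408998,   0.        , 318.2050429 ],
       [  0.        , 455.27408998, 191.39607877],
       [  0.        ,   0.        ,   1.        ]]), 'k1': -0.1132581556527134, 'origin': array([ 1.16663596, -0.38658798,  1.31309683]), 'attitude': array([-2.25736467, -1.33090551,  0.37745531])}
{'camera_matrix': array([[439.83616852,   0.        , 320.25994943],
       [  0.        , 439.83616852, 203.14337636],
       [  0.        ,   0.        ,   1.        ]]), 'k1': -0.08860489166263016, 'origin': array([0.31141862, 0.02825578, 1.29874611]), 'attitude': array([-2.18501589,  2.15009455, -0.15781202])}
```

View pics/scene0.png

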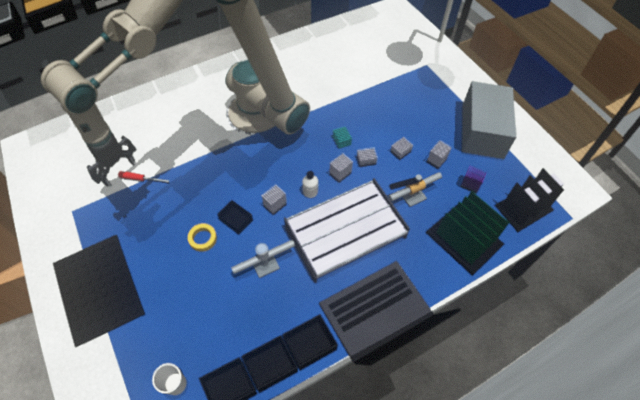

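View pics/top0.png

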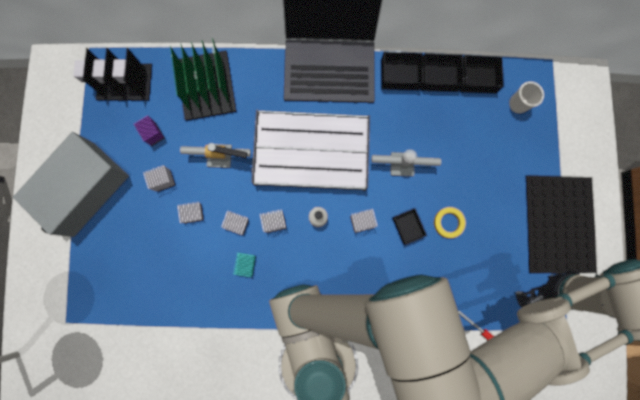

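```bash
cat > h.py <<'E'
from bench import status, viewer, r
import cv2, numpy as np
from scipy.spatial.transform import Rotation as R
def shot(n):
    return viewer.camera(n)
def crop(c,x0,y0,x1,y1,s,fn):
    im=cv2.resize(c["pixels"][y0:y1,x0:x1],None,fx=s,fy=s,interpolation=cv2.INTER_CUBIC)
    cv2.imwrite(fn,im)
def und(c,p):
    k=c["camera_matrix"]; d=np.array([c["k1"],0,0,0,0.])
    return cv2.undistortPoints(np.array(p,float).reshape(-1,1,2),k,d)[:,0]
def atz(c,p,z):
    s=und(c,p); A=R.from_rotvec(c["attitude"]).as_matrix()
    d=np.c_[s,np.ones(len(s))]@A.T; o=c["origin"]
    z=np.broadcast_to(z,len(d)); t=(z-o[2])/d[:,2]
    return o+t[:,None]*d
def proj(c,P):
    A=R.from_rotvec(c["attitude"]).as_matrix()
    q=(np.array(P,float).reshape(-1,3)-c["origin"])@A
    s=q[:,:2]/q[:,2:]; s=s*(1+c["k1"]*(s**2).sum(1,keepdims=True))
    K=c["camera_matrix"]; return s@np.diag([K[0,0],K[1,1]])+K[:2,2]
E
python3 - <<'E'
from h import *
t=shot("top"); s=shot("scene")
crop(t,130,130,400,290,2.96,"pics/a.png"); crop(s,250,110,500,280,3.2,"pics/b.png")
E
```

```text
(no output)
```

View pics/a.png

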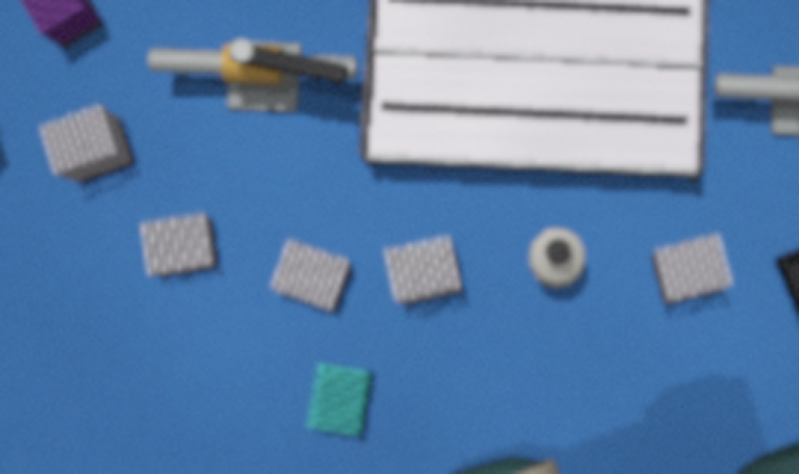

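View pics/b.png

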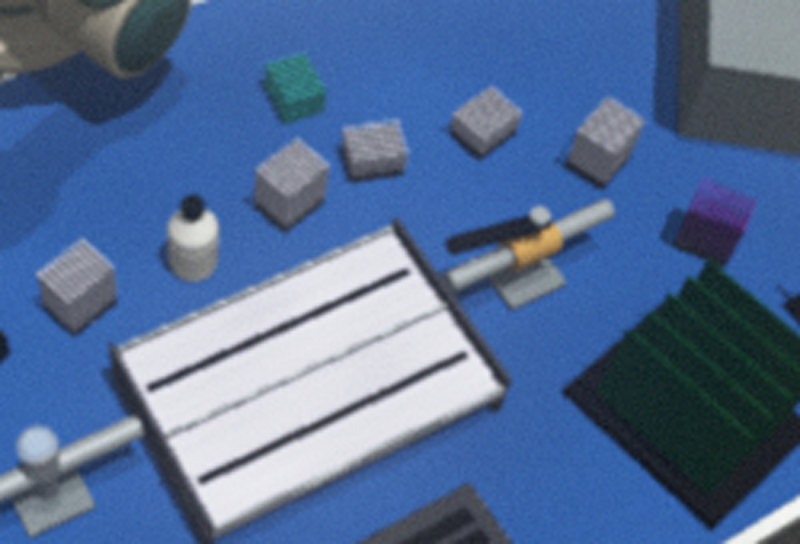

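```bash
cat >> h.py <<'E'
from scipy.optimize import minimize
def mask(c):
    b=c["pixels"].astype(float); b=cv2.GaussianBlur(b,(3,3),0)
    # blue mat: B much larger than R
    rat=(b[...,0]-b[...,2])/(b.max(2)+1)
    return (rat<0.42).astype(np.float32)
def hullmask(c,pts,shape=(400,640)):
    q=cv2.convexHull((proj(c,pts)*16).astype(np.int32).reshape(-1,1,2))
    m=np.zeros((shape[0],shape[1]),np.uint8)
    cv2.fillConvexPoly(m,q,255,cv2.LINE_AA,4); return m/255.
def block(x,y,a,h,z0=0,L=.05,W=.06):
    c,s=np.cos(a),np.sin(a); P=[]
    for i in(-1,1):
        for j in(-1,1):
            for z in(z0,z0+h):
                P.append([x+c*i*L/2-s*j*W/2,y+s*i*L/2+c*j*W/2,z])
    return np.array(P)
def fitblock(cams,x,y,h,z0=0,win=24):
    ms=[]
    for c in cams:
        m=mask(c); u,v=proj(c,[x,y,z0+h/2])[0].astype(int)
        w=np.zeros_like(m); w[v-win:v+win,u-win:u+win]=1
        n,lab=cv2.connectedComponents((m*w).astype(np.uint8)); l=lab[v,u]
        ms.append((lab==l).astype(float))
    def cost(p): return sum(np.abs(hullmask(c,block(*p,h,z0))-m).sum() for c,m in zip(cams,ms))
    best=None
    for a in np.radians(range(-90,90,20)):
        s=np.array([[x,y,a]]*4); s[1,0]+=.01; s[2,1]+=.01; s[3,2]+=.3
        o=minimize(cost,[x,y,a],method="Nelder-Mead",options=dict(initial_simplex=s,xatol=1e-4,fatol=.01))
        if best is None or o.fun<best.fun: best=o
    return best.x,best.fun,[m.sum() for m in ms]
E
python3 - <<'E'
from h import *
t=shot("top"); s=shot("scene")
k=2.963
f=lambda L:[(130+x/k,130+y/k) for x,y in L]
print("slots back L,R front L,R",atz(t,f([(390,2),(688,12),(383,105),(687,120)]),.05).round(4).tolist())
print("plates frontL,R",atz(t,f([(367,160),(700,175)]),.07).round(4).tolist())
print("pivot, tip",atz(t,f([(243,47),(347,72)]),.106).round(4).tolist())
cv2.imwrite("pics/m.png",np.hstack([mask(t),mask(s)])[:, :]*255)
for u,h in [((158,178),.07),((190,212),.04),((235,222),.04),((273,221),.07),((364,221),.07)]:
    x,y,_=atz(t,[u],h)[0]
    for hh in (.04,.07):
      o=fitblock([t,s],x,y,hh); print(u,hh,o[0][:2].round(4),np.degrees(o[0][2]).round(1),o[1:])
for n,u,z in [("glue",(318,216),.11),("bin",(409,226),.04),("tape",(450,222),.025),("turq",(244,265),.04)]: print(n,atz(t,[u],z)[0].round(3))
E
```

```text
slots back L,R front L,R [[0.6774, 0.1768, 0.05], [0.6733, -0.1178, 0.05], [0.5736, 0.1801, 0.05], [0.5643, -0.117, 0.05]]
plates frontL,R [[0.5157, 0.1912, 0.07], [0.5069, -0.1272, 0.07]]
pivot, tip [[0.6152, 0.3069, 0.106], [0.5927, 0.2081, 0.106]]
(158, 178) 0.04 [0.5335 0.4817] 15.2 (np.float64(289.70196078431377), [np.float64(598.0), np.float64(393.0)])
(158, 178) 0.07 [0.5311 0.4749] 21.9 (np.float64(154.08627450980393), [np.float64(598.0), np.float64(393.0)])
(190, 212) 0.04 [0.4355 0.3823] 9.5 (np.float64(122.10588235294118), [np.float64(475.0), np.float64(301.0)])
(190, 212) 0.07 [0.4358 0.378 ] 22.6 (np.float64(305.68627450980387), [np.float64(475.0), np.float64(301.0)])
(235, 222) 0.04 [0.4085 0.2498] -19.9 (np.float64(109.90980392156862), [np.float64(463.0), np.float64(310.0)])
(235, 222) 0.07 [0.4075 0.2466] -22.1 (np.float64(249.64313725490197), [np.float64(463.0), np.float64(310.0)])
(273, 221) 0.04 [0.414  0.1401] 13.7 (np.float64(240.78823529411764), [np.float64(492.0), np.float64(449.0)])
(273, 221) 0.07 [0.4134 0.1375] 13.2 (np.float64(120.00392156862745), [np.float64(492.0), np.float64(449.0)])
(364, 221) 0.04 [ 0.4204 -0.1239] 14.9 (np.float64(272.2352941176471), [np.float64(488.0), np.float64(475.0)])
(364, 221) 0.07 [ 0.419  -0.1224] 14.8 (np.float64(132.90196078431373), [np.float64(488.0), np.float64(475.0)])
glue [0.424 0.009 0.11 ]
bin [ 0.406 -0.255  0.04 ]
tape [ 0.421 -0.381  0.025]
turq [0.288 0.216 0.04 ][ WARN:0@3.908] global loadsave.cpp:1063 imwrite_ Unsupported depth image for selected encoder is fallbacked to CV_8U.
```

```bash
python3 -c "
import cv2;m=cv2.imread('pics/m.png');cv2.imwrite('pics/m2.png',cv2.resize(m,(800,250)))"
```

```text
(no output)
```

View pics/m2.png

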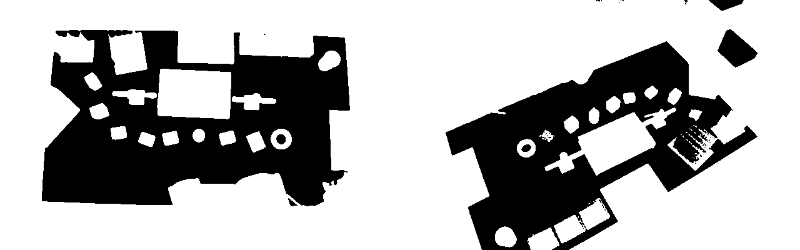

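```bash
cat > objs.py <<'E'
O={"T0":(.5311,.4749,21.9,.07),"L0":(.4355,.3823,9.5,.04),"L1":(.4085,.2498,-19.9,.04),"T1":(.4134,.1375,13.2,.07),"T2":(.419,-.1224,14.8,.07)}
E
python3 - <<'E'
from h import *; from objs import O
rows=[]
for c in (shot("top"),shot("scene")):
    row=[]
    for n,(x,y,a,h) in O.items():
        u,v=proj(c,[x,y,h/2])[0]; k=10;w=20; u0,v0=int(u)-w,int(v)-w
        im=cv2.resize(c["pixels"][v0:v0+2*w,u0:u0+2*w],None,fx=4,fy=4,interpolation=cv2.INTER_CUBIC)
        a=np.radians(a);q=block(x,y,a,h)
        top=q[q[:,2]>h/2+.001][[0,1,3,2]]; bot=q[q[:,2]<h/2][[0,1,3,2]]
        clean=im.copy()
        for f,col in((top,(0,0,255)),(bot,(0,255,255))):
            p=((proj(c,f)+.5-[u0,v0])*4).astype(np.int32); cv2.polylines(im,[p.reshape(-1,1,2)],True,col,1)
        row.append(np.vstack([clean,im]))
    rows.append(np.hstack(row))
cv2.imwrite("pics/ov.png",cv2.resize(np.vstack(rows),None,fx=.9,fy=.9))
E
```

```text
(no output)
```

View pics/ov.png

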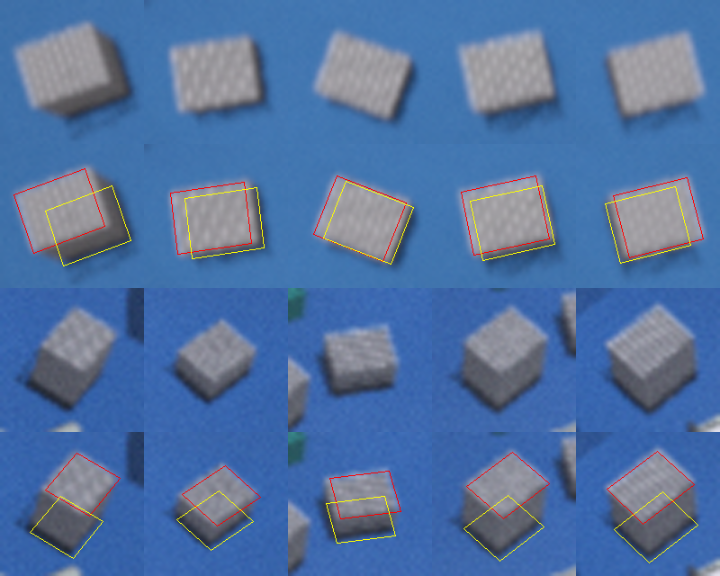

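```bash
python3 - <<'E'
from h import *; from objs import O
for n in ("top","scene"):
    c=shot(n); g=c["pixels"].mean(2).astype(np.float32)
    # rectify rack plane z=.05 to 1mm grid
    X,Y=np.meshgrid(np.arange(.49,.76,.0005),np.arange(.24,-.18,-.0005),indexing="ij")
    p=proj(c,np.c_[X.ravel(),Y.ravel(),np.full(X.size,.05)]).astype(np.float32)
    im=cv2.remap(g,p[:,0].reshape(X.shape),p[:,1].reshape(X.shape),cv2.INTER_LINEAR)
    cv2.imwrite(f"pics/r_{n}.png",im[::-1][:, :][::1] if 0 else np.flipud(im))
    for nm,lo,hi in(("front",.55,.585),("back",.655,.70)):
        i0,i1=int((lo-.49)/.0005),int((hi-.49)/.0005)
        d=np.clip(150-im[i0:i1,140:740],0,None); d[d<20]=0   # columns
        ys=Y[0,140:740]; ok=d.sum(0)>200
        xc=(d*X[i0:i1,140:740]).sum(0)[ok]/d.sum(0)[ok]; yy=ys[ok]
        pf=np.polyfit(yy,xc,1); print(n,nm,"x at y=.03:",np.polyval(pf,.03).round(4),"slope deg",np.degrees(np.arctan(pf[0])).round(2),"y range",yy.max().round(4),yy.min().round(4))
E
```

```text
top front x at y=.03: 0.5691 slope deg 1.62 y range 0.17 -0.112
top back x at y=.03: 0.6792 slope deg 1.58 y range 0.17 -0.115
scene front x at y=.03: 0.5651 slope deg 1.37 y range 0.17 -0.1295
scene back x at y=.03: 0.675 slope deg 1.47 y range 0.17 -0.1295[ WARN:0@2.105] global loadsave.cpp:1063 imwrite_ Unsupported depth image for selected encoder is fallbacked to CV_8U.
```

View pics/r_top.png

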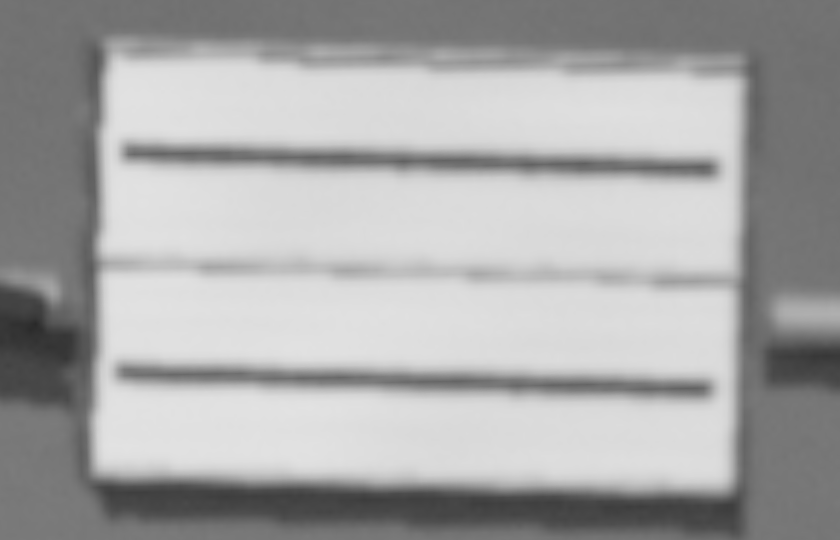

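View pics/r_scene.png

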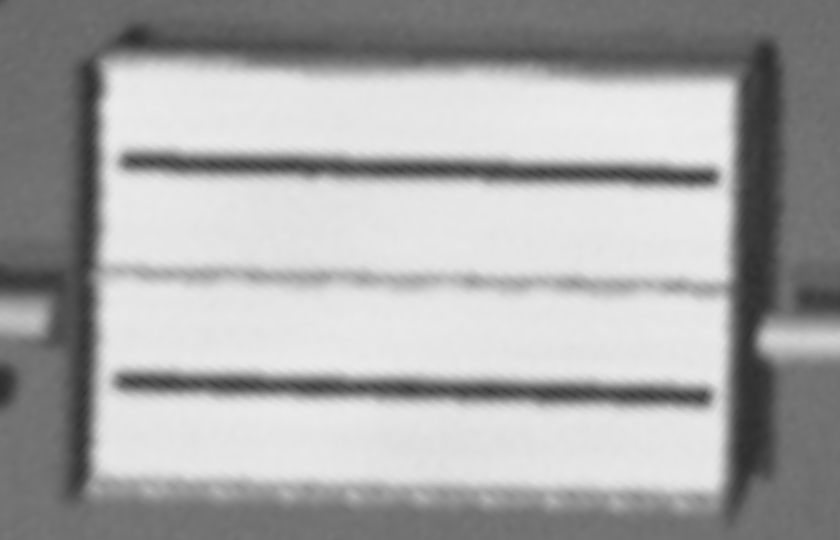

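```bash
cat >> h.py <<'E'
def tool():
    s=status.get_state(); M=R.from_rotvec(s["tcp_rot"]).as_matrix(); return s,M
def go(P,yaw):
    """needed move in cm along tool axes, and roll deg; yaw=world angle of tool z (mod 180)"""
    s,M=tool(); d=M.T@(np.array(P)-s["tool_pos"])*100
    z=M[:,2]; cur=np.degrees(np.arctan2(z[1],z[0])); # roll + about tool x (down) -> world yaw decreases
    dy=(yaw-cur+90)%180-90
    print("t",round(s["time_s"],2),"pos",s["tool_pos"].round(4),"yaw",cur.round(1),"open",round(s["opening"]*1000,1),"F",s["contact_force"].round(1),"j6",s["joints"][5].round(2))
    print("  -> move cm",d.round(2),"roll",(-dy).round(1),"toolx",M[:,0].round(2))
E
python3 - <<'E'
from h import *; s,M=tool(); print(M.round(3))
t=shot("top"); c=shot("scene"); crop(t,170,135,260,175,8,"pics/v1.png"); crop(c,380,165,450,210,10,"pics/v2.png")
E
```

```text
[[ 0.     0.906  0.424]
 [-0.     0.424 -0.906]
 [-1.     0.     0.   ]]
```

View pics/v1.png

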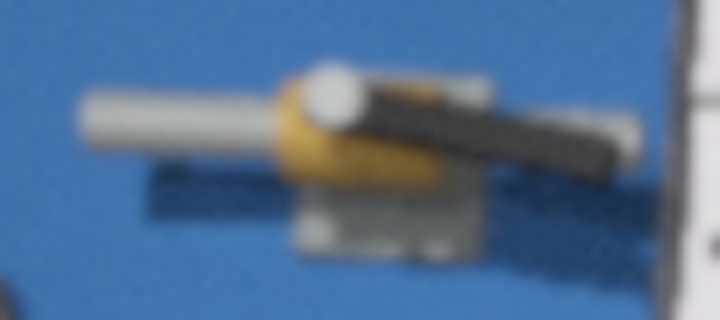

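View pics/v2.png

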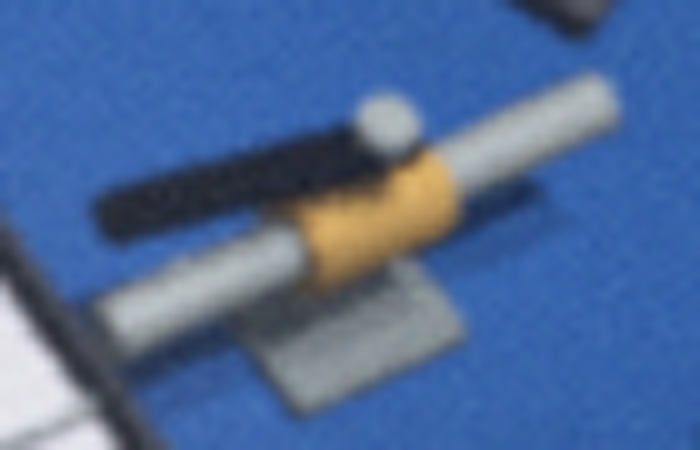

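```bash
python3 - <<'E'
from h import *
from scipy.optimize import least_squares
t=shot("top"); c=shot("scene")
for a,b in(((211.9,146.9),(418.8,177.2)),((246.2,155),(390.5,185.8))):
    o=least_squares(lambda P:np.r_[proj(t,P)[0]-a,proj(c,P)[0]-b],[.61,.25,.1]); print(o.x.round(4),o.fun.round(2))
from objs import O
for n,(x,y,a,h) in O.items():
    p,f,m=fitblock([t,c],x,y,h,win=32); p1,f1,_=fitblock([t],x,y,h,win=32); print(n,p.round(4),np.degrees(p[2]).round(1),f,m,"top only",p1.round(4),np.degrees(p1[2]).round(1),f1)
go([.6,.234,.16],5)
E
```

```text
[0.6103 0.3057 0.115 ] [-0.25 -0.14 -0.33  0.07]
[0.5905 0.2107 0.1078] [-0.14 -0.07 -0.18  0.03]
T0 [0.5312 0.4749 0.3809] 21.8 155.921568627451 [np.float64(598.0), np.float64(394.0)] top only [0.5341 0.4762 0.3727] 21.4 53.811764705882354
L0 [0.4355 0.3825 0.1759] 10.1 122.12549019607843 [np.float64(475.0), np.float64(300.0)] top only [0.4367 0.383  0.1842] 10.6 34.596078431372554
L1 [ 0.4085  0.25   -0.3467] -19.9 111.00392156862745 [np.float64(464.0), np.float64(310.0)] top only [ 0.409   0.25   -0.3176] -18.2 28.32941176470588
T1 [0.4134 0.1378 0.2342] 13.4 120.89411764705883 [np.float64(493.0), np.float64(451.0)] top only [0.414  0.1377 0.2306] 13.2 33.239215686274505
T2 [ 0.419  -0.122   0.2553] 14.6 129.62745098039215 [np.float64(489.0), np.float64(476.0)] top only [ 0.4203 -0.123   0.2621] 15.0 29.113725490196078
t 0.7 pos [ 0.2438 -0.5208  0.2313] yaw -64.9 open 85.4 F [-0.6  0.2 -1.1] j6 -0.12
  -> move cm [  7.13  64.26 -53.26] roll -69.9 toolx [ 0. -0. -1.]
```

Call:
{"method": "step_arm", "body": {"commands": [32,0,3.8,-3.1,0,32,0,3.8,-3.1,0,32,0,3.8,-3.1,0,32,0,3.8,-3.1,0,32,0,3.8,-3.1,0], "force": 40}}

```text
time_s: 1.2
tool_pos: [0.3516, -0.3012, 0.2298]
tcp_rot: [0.887, 1.378, -0.892]
contact_force: [0.9, -0.2, 0.2]
opening: 0.0276
```

Call:
{"method": "step_arm", "body": {"commands": [32,0,3.8,-3.1,0,32,0,3.8,-3.1,0,32,0,3.8,-3.1,0,32,0,3.8,-3.1,0,32,0,3.8,-3.1,0]}}

```text
time_s: 1.7
tool_pos: [0.4618, -0.0765, 0.2306]
tcp_rot: [0.888, 1.371, -0.892]
contact_force: [1.1, 0.2, -1.2]
opening: 0.0275
```

Call:
{"method": "step_arm", "body": {"commands": [32,0,0,0,-8.5,32,0,0,0,-8.5,32,0,0,0,-8.5,32,0,0,0,-8.5,32,0,0,0,-8.5]}}

```text
time_s: 2.2
tool_pos: [0.4648, -0.0673, 0.2313]
tcp_rot: [0.304, 1.539, -0.309]
contact_force: [0.2, -0.7, 0.1]
opening: 0.0271
```

```bash
python3 -c "
from h import *
go([.595,.2325,.16],-11.6)"
```

```text
t 2.2 pos [ 0.4648 -0.0673  0.2313] yaw -22.4 open 27.1 F [ 0.2 -0.7  0.1] j6 0.1
  -> move cm [ 7.1  32.68  0.52] roll -10.8 toolx [ 0.01 -0.   -1.  ]
```

Call:
{"method": "step_arm", "body": {"commands": [32,0,4.6,0,0,32,0,4.6,0,0,32,0,4.6,0,0,32,0,4.6,0,0,32,0,4.6,0,0]}}

```text
time_s: 2.7
tool_pos: [0.5551, 0.1458, 0.2319]
tcp_rot: [0.308, 1.534, -0.318]
contact_force: [0.9, -1.7, -0.0]
opening: 0.0272
```

Call:
{"method": "step_arm", "body": {"commands": [32,0,4.6,0,0,32,0,3.5,0,0,32,0,0,0,-6,32,0,0,0,-5,32,0,0,0,0]}}

```text
time_s: 3.2
tool_pos: [0.5897, 0.2321, 0.2301]
tcp_rot: [0.147, 1.551, -0.155]
contact_force: [-0.2, -0.9, -0.2]
opening: 0.0272
```

```bash
python3 -c "
from h import *
go([.595,.2325,.14],-11.6)"
```

```text
t 3.2 pos [0.5897 0.2321 0.2301] yaw -11.0 open 27.2 F [-0.2 -0.9 -0.2] j6 0.47
  -> move cm [9.01 0.18 0.38] roll 0.6 toolx [ 0.01 -0.01 -1.  ]
```

Call:
{"method": "step_arm", "body": {"commands": [32,4,0.1,0.2,0,32,4,0.1,0.2,0,32,3,0,0,0,32,0.5,0,0,0,32,0,0,0,0]}}

```text
time_s: 3.7
tool_pos: [0.5981, 0.2321, 0.115]
tcp_rot: [0.156, 1.544, -0.161]
contact_force: [0.5, -0.1, 0.6]
opening: 0.0271
```

```bash
python3 -c "
from h import *
go([.595,.2325,.083],-11.6)
t=shot('top');crop(t,170,100,300,190,6,'pics/v3.png'); crop(shot('scene'),370,130,470,215,7,'pics/v4.png')"
```

```text
t 3.7 pos [0.5981 0.2321 0.115 ] yaw -11.6 open 27.1 F [ 0.5 -0.1  0.6] j6 0.47
  -> move cm [ 3.19 -0.02 -0.38] roll -0.0 toolx [ 0.02 -0.01 -1.  ]
```

View pics/v4.png

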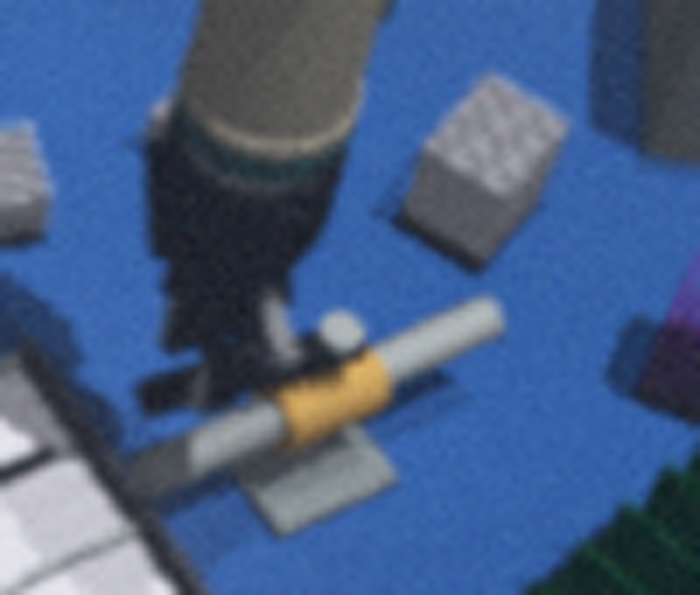

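Call:
{"method": "step_arm", "body": {"commands": [42,0,0,-0.3,0,42,1.2,0,0,0,42,1.5,0,0,0,42,0.4,0,0,0,30,0,0,0,0], "force": 20}}

```text
time_s: 4.3
tool_pos: [0.5995, 0.234, 0.0902]
tcp_rot: [0.16, 1.532, -0.157]
contact_force: [-2.7, -0.5, 1.1]
opening: 0.026
```

```bash
python3 -c "
from h import *
go([.595,.2325,.083],-11.6)
P=np.array([.610,.306])
for w in range(258,176,-8): a=np.radians(w);print(w,(P+.075*np.array([np.cos(a),np.sin(a)])).round(3))"
```

```text
t 4.3 pos [0.5995 0.234  0.0902] yaw -11.6 open 26.0 F [-2.7 -0.5  1.1] j6 0.48
  -> move cm [ 0.7  -0.24 -0.43] roll -0.0 toolx [ 0.03 -0.   -1.  ]
258 [0.594 0.233]
250 [0.584 0.236]
242 [0.575 0.24 ]
234 [0.566 0.245]
226 [0.558 0.252]
218 [0.551 0.26 ]
210 [0.545 0.268]
202 [0.54  0.278]
194 [0.537 0.288]
186 [0.535 0.298]
178 [0.535 0.309]
```

Call:
{"method": "step_arm", "body": {"commands": [30,0.6,-0.2,0,0,30,0,0.07,-1.04,8,30,0,0.07,-1.04,8,30,0,0.07,-1.04,8,30,0,0,0,0]}}

```text
time_s: 4.8
tool_pos: [0.5751, 0.2421, 0.0845]
tcp_rot: [0.502, 1.469, -0.487]
contact_force: [0.3, 0.4, -0.3]
opening: 0.0255
```

```bash
cat >> h.py <<'E'
def lev(w):
    a=np.radians(w); go([.610+.075*np.cos(a),.306+.075*np.sin(a),.083],w-270+0)
    s,M=tool(); p=s["tool_pos"]-[.610,.306,0]; print("  lever world ang",(np.degrees(np.arctan2(p[1],p[0]))%360).round(1),"rad",np.hypot(*p[:2]).round(4))
E
python3 -c "
from h import *
lev(234)"
```

```text
t 4.8 pos [0.5751 0.2421 0.0845] yaw -36.5 open 25.5 F [ 0.3  0.4 -0.3] j6 0.94
  -> move cm [ 0.1  -0.29 -0.94] roll -0.5 toolx [ 0.04 -0.   -1.  ]
  lever world ang 241.4 rad 0.0728
```

Call:
{"method": "step_arm", "body": {"commands": [30,0,-0.3,-0.94,0,30,0,0.0,-1.1,8,30,0,0.0,-1.1,8,30,0,0.0,-1.1,8,30,0,0,-0.2,0]}}

```text
time_s: 5.3
tool_pos: [0.5457, 0.2684, 0.085]
tcp_rot: [0.835, 1.356, -0.798]
contact_force: [1.1, -2.6, -0.9]
opening: 0.0261
```

```bash
python3 -c "
from h import *
lev(202)"
```

```text
t 5.3 pos [0.5457 0.2684 0.085 ] yaw -60.6 open 26.1 F [ 1.1 -2.6 -0.9] j6 1.43
  -> move cm [ 0.16  0.   -1.09] roll 7.4 toolx [ 0.06 -0.01 -1.  ]
  lever world ang 210.3 rad 0.0745
```

Call:
{"method": "step_arm", "body": {"commands": [30,0,0,-1.1,7,30,0,0.0,-1.1,8,30,0,0.0,-1.1,8,30,0,0,-1.0,8,30,0,0,0,0]}}

```text
time_s: 5.8
tool_pos: [0.5343, 0.3069, 0.0852]
tcp_rot: [1.246, 1.146, -1.184]
contact_force: [0.4, -0.7, 0.1]
opening: 0.0257
```

```bash
python3 -c "
from h import *
lev(176)"
```

```text
t 5.8 pos [0.5343 0.3069 0.0852] yaw -91.3 open 25.7 F [ 0.4 -0.7  0.1] j6 2.04
  -> move cm [ 0.22  0.06 -0.43] roll 2.7 toolx [ 0.06 -0.01 -1.  ]
  lever world ang 179.3 rad 0.0757
```

Push a few mm more until the stop is felt.

Call:
{"method": "step_arm", "body": {"commands": [30,0,0,-0.3,0,30,0,0,-0.2,0,30,0,0,-0.15,0,30,0,0,0,0]}}

```text
time_s: 6.2
tool_pos: [0.5335, 0.3117, 0.0848]
tcp_rot: [1.234, 1.152, -1.178]
contact_force: [-0.6, -0.4, 0.1]
opening: 0.0257
```

```bash
python3 -c "
from h import *
lev(176)
crop(shot('top'),150,100,280,200,6,'pics/v5.png'); crop(shot('scene'),370,130,470,215,7,'pics/v6.png')"
```

```text
t 6.2 pos [0.5335 0.3117 0.0848] yaw -90.5 open 25.7 F [-0.6 -0.4  0.1] j6 2.04
  -> move cm [0.19 0.15 0.04] roll 3.5 toolx [ 0.06 -0.01 -1.  ]
  lever world ang 175.8 rad 0.0767
```

View pics/v6.png

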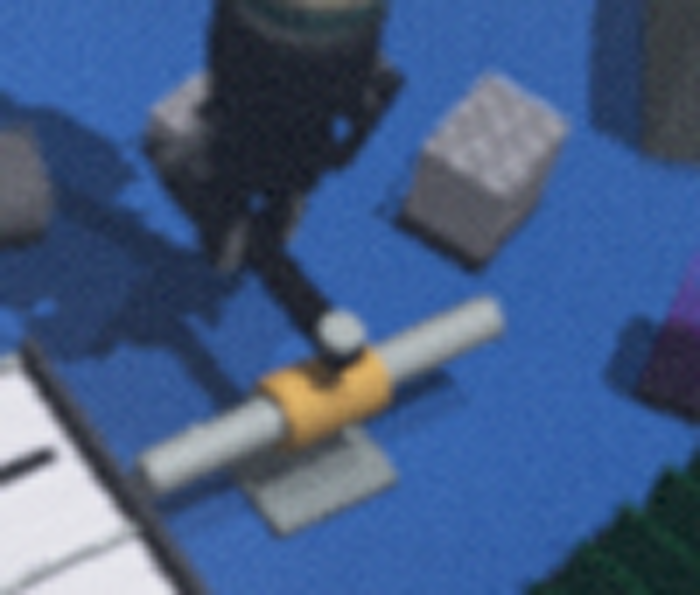

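Call:
{"method": "step_arm", "body": {"commands": [30,0,0,-0.3,0,30,0,0,-0.2,0,30,0,0,0,0]}}

```text
time_s: 6.6
tool_pos: [0.5334, 0.3131, 0.0846]
tcp_rot: [1.227, 1.148, -1.182]
contact_force: [-0.1, -0.2, 0.9]
opening: 0.0257
```

```bash
python3 -c "
from h import *
lev(176)"
```

```text
t 6.6 pos [0.5334 0.3131 0.0846] yaw -90.5 open 25.7 F [-0.1 -0.2  0.9] j6 2.05
  -> move cm [0.18 0.17 0.18] roll 3.5 toolx [ 0.06 -0.02 -1.  ]
  lever world ang 174.7 rad 0.077
```

Call:
{"method": "step_arm", "body": {"commands": [34,0,0,0.4,0,34,-3,0,0,0,34,-4,0,0,0,34,-4,0,0,0,34,-2,0,0,0]}}

```text
time_s: 7.1
tool_pos: [0.5234, 0.3128, 0.2133]
tcp_rot: [1.223, 1.157, -1.188]
contact_force: [0.5, 0.4, 0.2]
opening: 0.0286
```

```bash
python3 -c "
from h import *
go([.4134,.1376,.2],13)"
```

```text
t 7.1 pos [0.5234 0.3128 0.2133] yaw -90.5 open 28.6 F [0.5 0.4 0.2] j6 2.04
  -> move cm [  1.12 -10.93  17.58] roll 76.5 toolx [ 0.05 -0.02 -1.  ]
```

```bash
sed -i 's|    dy=(yaw-cur+90)%180-90|    dy=(yaw-cur+90)%180-90\n    if abs(s["joints"][5]-np.radians(dy))>2.3: dy-=180*np.sign(dy)|' h.py; python3 -c "
from h import *
go([.4134,.1376,.2],13)
crop(shot('top'),130,100,290,220,5,'pics/v7.png')"
```

```text
t 7.1 pos [0.5234 0.3128 0.2133] yaw -90.5 open 28.6 F [0.5 0.4 0.2] j6 2.04
  -> move cm [  1.12 -10.93  17.58] roll -103.5 toolx [ 0.05 -0.02 -1.  ]
```

View pics/v7.png

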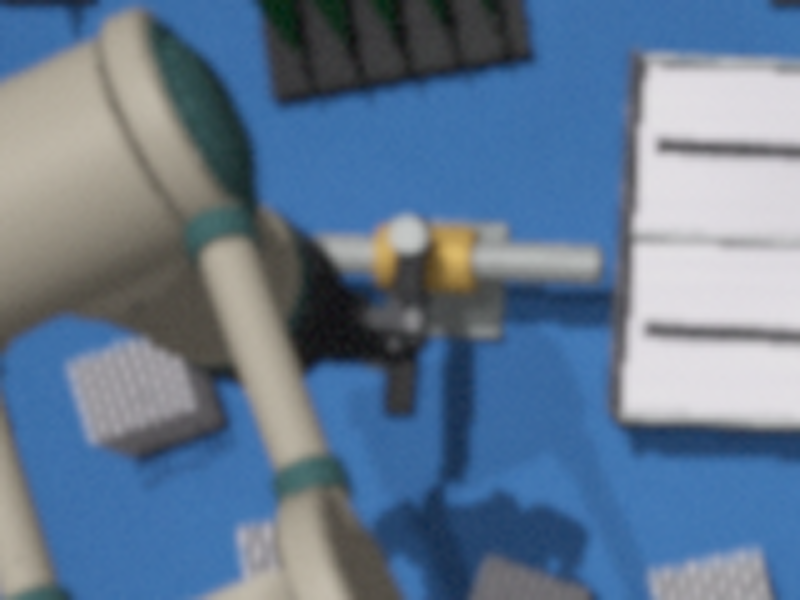

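Call:
{"method": "step_arm", "body": {"commands": [95,0,0,0,-8.5,95,0,0,0,-8.5,95,0,0,0,-8.5,95,0,0,0,-8.5,95,0,0,0,-8.5]}}

```text
time_s: 7.65
tool_pos: [0.5247, 0.3162, 0.2161]
tcp_rot: [0.649, 1.418, -0.628]
contact_force: [-0.2, 0.2, -0.0]
opening: 0.0815
```

Call:
{"method": "step_arm", "body": {"commands": [95,0,0,0,-8.5,95,0,0,0,-8.5,95,0,0,0,-8.5,95,0,0,0,-8.5,95,0,0,0,-8.5]}}

```text
time_s: 8.15
tool_pos: [0.5233, 0.3181, 0.2118]
tcp_rot: [0.054, 1.519, -0.06]
contact_force: [-1.1, 0.4, 0.2]
opening: 0.081
```

```bash
python3 -c "
from h import *
go([.4134,.1376,.15],13.2)"
```

```text
t 8.15 pos [0.5233 0.3181 0.2118] yaw -4.2 open 81.0 F [-1.1  0.4  0.2] j6 0.53
  -> move cm [  5.72 -18.79  -9.95] roll -17.4 toolx [ 0.05 -0.01 -1.  ]
```

Call:
{"method": "step_arm", "body": {"commands": [95,0,-3.9,-2.1,0,95,0,-3.9,-2.1,0,95,0,-3.9,-2.1,0,95,0,-3.9,-2.1,0,95,0,-3,-1.6,0]}}

```text
time_s: 8.65
tool_pos: [0.4092, 0.1398, 0.201]
tcp_rot: [0.051, 1.52, -0.048]
contact_force: [0.1, -0.3, 0.9]
opening: 0.0811
```

Call:
{"method": "step_arm", "body": {"commands": [95,0,0,0,-8.5,95,0,0,0,-8.5,95,0,0,0,0]}}

```text
time_s: 8.95
tool_pos: [0.4043, 0.1367, 0.1993]
tcp_rot: [-0.19, 1.515, 0.182]
contact_force: [0.6, 0.5, -0.6]
opening: 0.081
```

```bash
python3 -c "
from h import *
go([.4134,.1376,.15],13.2)
crop(shot('top'),200,150,360,270,5,'pics/w1.png'); crop(shot('scene'),290,100,410,210,6,'pics/w2.png')"
```

```text
t 8.95 pos [0.4043 0.1367 0.1993] yaw 13.7 open 81.0 F [ 0.6  0.5 -0.6] j6 -0.07
  -> move cm [ 4.97 -0.07  0.68] roll 0.5 toolx [ 0.05  0.   -1.  ]
```

View pics/w2.png

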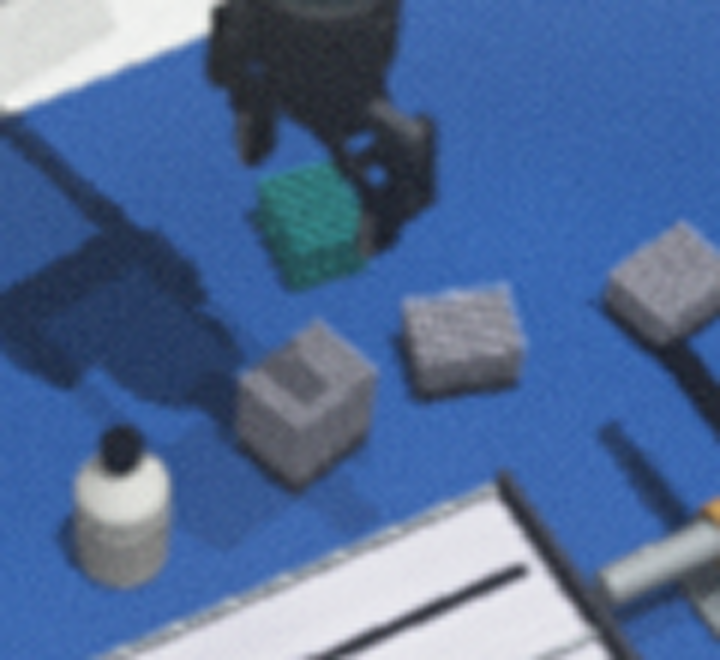

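Call:
{"method": "step_arm", "body": {"commands": [95,4,0,0,0,95,4,0,0,0,95,4,0,0,0,95,1.5,0,0,0,95,0,0,0,0]}}

```text
time_s: 9.55
tool_pos: [0.4167, 0.1401, 0.0618]
tcp_rot: [-0.177, 1.506, 0.173]
contact_force: [0.1, -0.5, 0.7]
opening: 0.0816
```

```bash
python3 -c "
from h import *
go([.4134,.1376,.024],13.2)"
```

```text
t 9.55 pos [0.4167 0.1401 0.0618] yaw 12.9 open 81.6 F [ 0.1 -0.5  0.7] j6 -0.05
  -> move cm [ 3.76 -0.13 -0.59] roll -0.3 toolx [ 0.06  0.   -1.  ]
```

Call:
{"method": "step_arm", "body": {"commands": [95,2,-0.1,-0.6,0,95,1.6,0,0,0,95,0,0,0,0,0,0,0,0,0,0,0,0,0,0], "force": 50}}

```text
time_s: 10.05
tool_pos: [0.4156, 0.1396, 0.0276]
tcp_rot: [-0.172, 1.504, 0.17]
contact_force: [-6.1, -1.7, 4.5]
opening: 0.0539
```

Call:
{"method": "step_arm", "body": {"commands": [0,0,0,0,0,0,0,0,0,0,0,0,0,0,0,0,-1,0,0,0,0,-2,0,0,0]}}

```text
time_s: 10.55
tool_pos: [0.4115, 0.1393, 0.0586]
tcp_rot: [-0.171, 1.509, 0.169]
contact_force: [0.4, -0.1, -4.8]
opening: 0.0501
```

```bash
python3 -c "
from h import *
go([.68,.145,.18],-1.5)"
```

```text
t 10.55 pos [0.4115 0.1393 0.0586] yaw 12.5 open 50.1 F [ 0.4 -0.1 -4.8] j6 -0.04
  -> move cm [-10.64  -5.35  26.96] roll 14.0 toolx [ 0.06  0.   -1.  ]
```

Call:
{"method": "step_arm", "body": {"commands": [0,-4.5,0,0,0,0,-4,0,0,0,0,-1.5,-0.6,3,6,0,-0.5,-0.6,4,8,0,-0.5,-0.6,4.5,0]}}

```text
time_s: 11.05
tool_pos: [0.5147, 0.131, 0.1826]
tcp_rot: [0.031, 1.52, -0.021]
contact_force: [1.1, 0.3, -4.8]
opening: 0.0494
```

Call:
{"method": "step_arm", "body": {"commands": [0,0,0,4.5,0,0,0,0,4.5,0,0,0,0,4,0,0,0,0,2.5,0,0,0,0,0,0]}}

```text
time_s: 11.55
tool_pos: [0.681, 0.1236, 0.194]
tcp_rot: [0.033, 1.512, -0.023]
contact_force: [-0.8, -0.9, -5.1]
opening: 0.0498
```

```bash
python3 -c "
from h import *
go([.68,.147,.11],-1.5)"
```

```text
t 11.55 pos [0.681  0.1236 0.194 ] yaw -2.1 open 49.8 F [-0.8 -0.9 -5.1] j6 0.11
  -> move cm [ 8.39  2.27 -0.68] roll -0.6 toolx [ 0.06  0.01 -1.  ]
```

Call:
{"method": "step_arm", "body": {"commands": [0,1,2.3,-0.7,0,0,3,0,0,0,0,3,0,0,0,0,1,0,0,0,0,0,0,0,0]}}

```text
time_s: 12.05
tool_pos: [0.6767, 0.1476, 0.1123]
tcp_rot: [0.034, 1.516, -0.024]
contact_force: [-0.0, 0.1, -4.6]
opening: 0.0498
```

```bash
python3 -c "
from h import *
go([.68,.147,.078],-1.5)"
```

```text
t 12.05 pos [0.6767 0.1476 0.1123] yaw -2.2 open 49.8 F [-0.   0.1 -4.6] j6 0.15
  -> move cm [ 3.44 -0.08  0.15] roll -0.7 toolx [ 0.05  0.01 -1.  ]
```

Call:
{"method": "step_arm", "body": {"commands": [0,2,-0.1,0.1,-0.7,0,1.0,0,0,0,0,0,0,0,0,0,0.3,0,0,0,0,0,0,0,0]}}

```text
time_s: 12.55
tool_pos: [0.6813, 0.1469, 0.085]
tcp_rot: [0.025, 1.509, -0.015]
contact_force: [0.1, 0.2, -4.8]
opening: 0.0497
```

```bash
python3 -c "
from h import *
go([.68,.147,.078],-1.5)
crop(shot('scene'),330,140,450,250,6,'pics/x1.png');crop(shot('top'),200,80,360,200,5,'pics/x0.png')"
```

```text
t 12.55 pos [0.6813 0.1469 0.085 ] yaw -1.5 open 49.7 F [ 0.1  0.2 -4.8] j6 0.14
  -> move cm [ 0.7   0.   -0.17] roll 0.0 toolx [ 0.06  0.01 -1.  ]
```

View pics/x1.png

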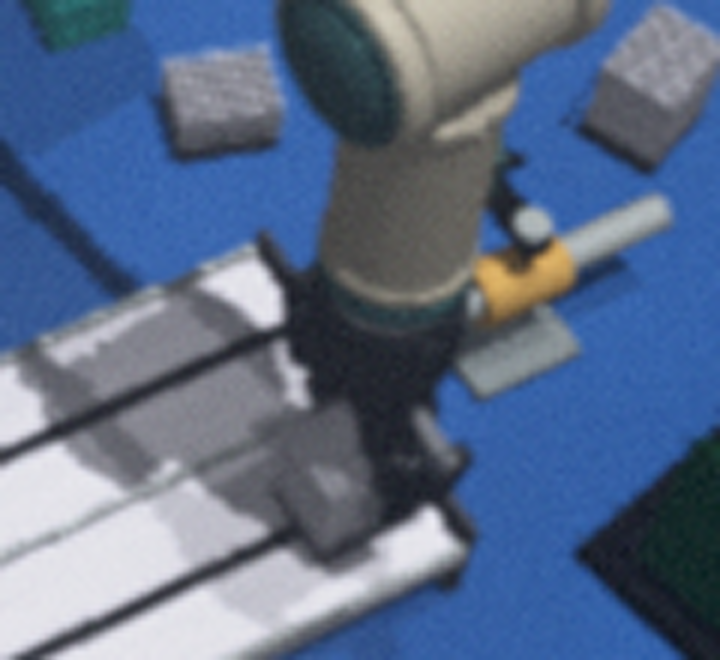

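Good; lower to contact and open.

Call:
{"method": "step_arm", "body": {"commands": [0,0.4,0,-0.1,0,0,0.4,0,0,0,0,0.2,0,0,0]}}

```text
time_s: 12.95
tool_pos: [0.6823, 0.1477, 0.0793]
tcp_rot: [0.026, 1.504, -0.014]
contact_force: [-4.1, -0.3, 12.3]
opening: 0.05
```

```bash
python3 -c "
from h import *
go([.68,.147,.078],-1.5)"
```

```text
t 12.95 pos [0.6823 0.1477 0.0793] yaw -1.5 open 50.0 F [-4.1 -0.3 12.3] j6 0.14
  -> move cm [ 0.12 -0.07 -0.24] roll 0.0 toolx [ 0.07  0.01 -1.  ]
```

Call:
{"method": "step_arm", "body": {"commands": [78,-0.1,0,0,0,78,0,0,0,0,78,0,0,0,0,78,-3,0,0,0,78,-4,0,0,0]}}

```text
time_s: 13.45
tool_pos: [0.6765, 0.1469, 0.1483]
tcp_rot: [0.026, 1.509, -0.014]
contact_force: [0.9, -0.6, -0.1]
opening: 0.0666
```

Call:
{"method": "step_arm", "body": {"commands": [95,-4,0,0,0,95,-3,0,-4,0,95,0,0,-4.5,0,95,0,0,-4.5,0,95,0,0,-4.5,0]}}

```text
time_s: 13.95
tool_pos: [0.5052, 0.1512, 0.2151]
tcp_rot: [0.031, 1.485, -0.014]
contact_force: [-0.2, 0.4, 0.0]
opening: 0.0811
```

```bash
cat >> h.py <<'E'
def check(n,P,fn,hw=40,k=6,**kw):
    c=shot(n); u,v=proj(c,P)[0].astype(int); u0,v0=max(u-hw,0),max(v-hw,0)
    crop(c,u0,v0,u0+2*hw,v0+2*hw,k,fn)
E
python3 -c "
from h import *
go([.419,-.1224,.2],14.8)
t=shot('top');c=shot('scene')
crop(t,230,90,410,240,4.4,'pics/y0.png')
crop(c,310,140,450,260,5.5,'pics/y1.png')"
```

```text
t 13.95 pos [0.5052 0.1512 0.2151] yaw -1.7 open 81.1 F [-0.2  0.4  0. ] j6 0.19
  -> move cm [  0.5  -27.61  -7.91] roll -16.5 toolx [ 0.09  0.01 -1.  ]
```

View pics/y0.png

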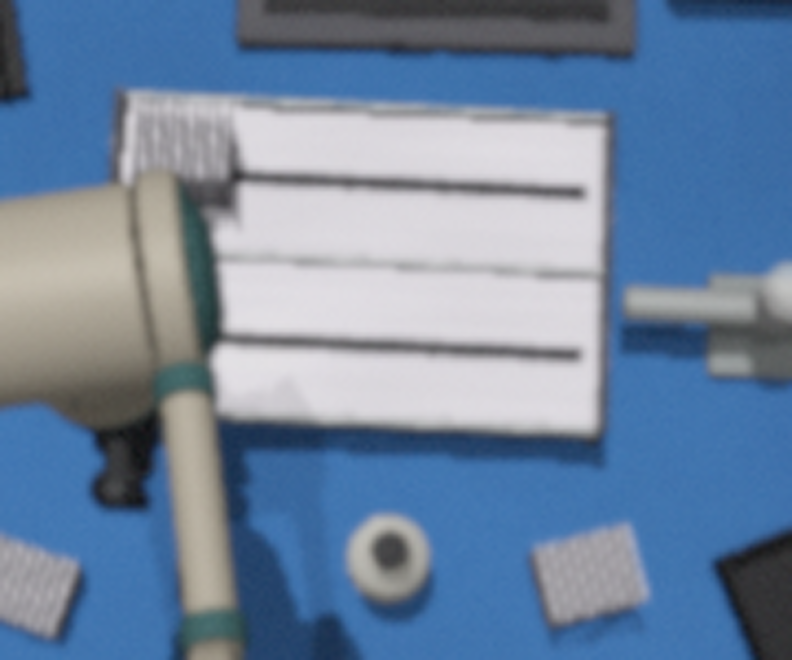

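View pics/y1.png

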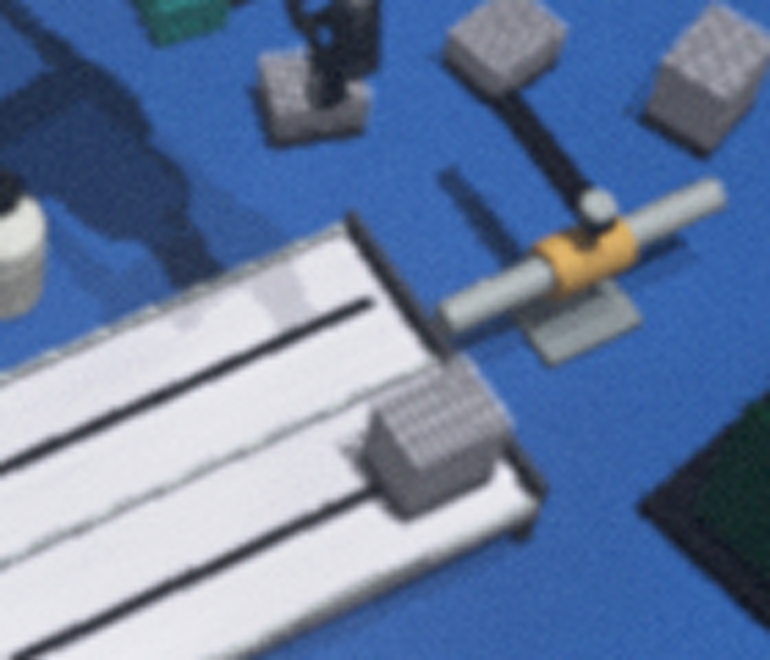

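```bash
python3 -c "
from h import *
for t,v in [(1.2,[0.887, 1.378, -0.892]),(1.7,[0.888, 1.371, -0.892]),(2.2,[0.304, 1.539, -0.309]),(2.7,[0.308, 1.534, -0.318]),(3.2,[0.147, 1.551, -0.155]),(3.7,[0.156, 1.544, -0.161]),(4.3,[0.16, 1.532, -0.157]),(6.6,[1.227,1.148,-1.182]),(7.1,[1.223, 1.157, -1.188]),(8.15,[0.054, 1.519, -0.06]),(8.65,[0.051, 1.52, -0.048]),(8.95,[-0.19, 1.515, 0.182]),(9.55,[-0.177, 1.506, 0.173]),(10.05,[-0.172, 1.504, 0.17]),(10.55,[-0.171, 1.509, 0.169]),(11.05,[0.031, 1.52, -0.021]),(11.55,[0.033,1.512,-0.023]),(12.05,[0.034, 1.516, -0.024]),(12.55,[0.025, 1.509, -0.015]),(12.95,[0.026, 1.504, -0.014]),(13.45,[0.026, 1.509, -0.014]),(13.95,[0.031, 1.485, -0.014])]:
  print(t,R.from_rotvec(v).as_matrix()[:,0].round(3))
"
```

```text
1.2 [ 0.001 -0.004 -1.   ]
1.7 [ 0.007 -0.007 -1.   ]
2.2 [ 0.009 -0.005 -1.   ]
2.7 [ 0.012 -0.009 -1.   ]
3.2 [ 0.014 -0.006 -1.   ]
3.7 [ 0.02  -0.005 -1.   ]
4.3 [ 0.033 -0.001 -0.999]
6.6 [ 0.058 -0.02  -0.998]
7.1 [ 0.048 -0.019 -0.999]
8.15 [ 0.051 -0.006 -0.999]
8.65 [ 0.05   0.    -0.999]
8.95 [ 0.048  0.001 -0.999]
9.55 [ 0.057  0.004 -0.998]
10.05 [ 0.06   0.005 -0.998]
10.55 [ 0.055  0.005 -0.998]
11.05 [ 0.051  0.006 -0.999]
11.55 [ 0.059  0.005 -0.998]
12.05 [ 0.055  0.005 -0.998]
12.55 [ 0.062  0.006 -0.998]
12.95 [ 0.067  0.007 -0.998]
13.45 [ 0.062  0.007 -0.998]
13.95 [ 0.086  0.01  -0.996]
```

Call:
{"method": "step_arm", "body": {"commands": [95,0,0,0,0,95,-5,0,0,0,95,-5,0,0,0]}}

```text
time_s: 14.35
tool_pos: [0.4866, 0.1494, 0.3075]
tcp_rot: [0.026, 1.51, -0.016]
contact_force: [1.2, -0.5, 0.3]
opening: 0.0811
```

```bash
python3 -c "
from h import *
print(tool()[1][:,0].round(3))
go([.419,-.1224,.2],14.8)"
```

```text
[ 0.061  0.006 -0.998]
t 14.35 pos [0.4866 0.1494 0.3075] yaw -1.6 open 81.1 F [ 1.2 -0.5  0.3] j6 0.19
  -> move cm [ 10.15 -27.43  -6.66] roll -16.4 toolx [ 0.06  0.01 -1.  ]
```

Call:
{"method": "step_arm", "body": {"commands": [95,0,0,0,0,95,1,0,0,0,95,1,0,0,0,95,1,0,0,0,95,1,0,0,0]}}

```text
time_s: 14.85
tool_pos: [0.4973, 0.1502, 0.2706]
tcp_rot: [0.029, 1.495, -0.015]
contact_force: [-0.8, -0.1, -0.3]
opening: 0.081
```

```bash
python3 -c "
from h import *
print(tool()[1][:,0].round(3))
go([.419,-.1224,.2],14.8)"
```

```text
[ 0.076  0.008 -0.997]
t 14.85 pos [0.4973 0.1502 0.2706] yaw -1.6 open 81.0 F [-0.8 -0.1 -0.3] j6 0.19
  -> move cm [  6.22 -27.53  -7.57] roll -16.4 toolx [ 0.08  0.01 -1.  ]
```

Call:
{"method": "step_arm", "body": {"commands": [95,-5,0,0,0,95,-5,0,0,0,95,0,0,0,0,95,5,0,0,0,95,5,0,0,0]}}

```text
time_s: 15.35
tool_pos: [0.4927, 0.1492, 0.2606]
tcp_rot: [0.027, 1.51, -0.017]
contact_force: [-0.5, -0.6, 0.0]
opening: 0.0813
```

```bash
python3 -c "
from h import *
print(tool()[1][:,0].round(3))
go([.419,-.1224,.2],14.8)"
```

```text
[ 0.061  0.006 -0.998]
t 15.35 pos [0.4927 0.1492 0.2606] yaw -1.6 open 81.3 F [-0.5 -0.6  0. ] j6 0.19
  -> move cm [  5.45 -27.4   -6.95] roll -16.4 toolx [ 0.06  0.01 -1.  ]
```

Call:
{"method": "step_arm", "body": {"commands": [95,0,0,0,0,95,0,0,0,0,95,0,0,0,0]}}

```text
time_s: 15.65
tool_pos: [0.4876, 0.1483, 0.2524]
tcp_rot: [0.025, 1.528, -0.02]
contact_force: [-0.1, 0.2, 0.7]
opening: 0.0811
```

```bash
python3 -c "
from h import *
print(tool()[1][:,0].round(3))
go([.419,-.1224,.2],14.8)"
```

```text
[ 0.042  0.003 -0.999]
t 15.65 pos [0.4876 0.1483 0.2524] yaw -1.6 open 81.1 F [-0.1  0.2  0.7] j6 0.19
  -> move cm [  4.87 -27.27  -6.3 ] roll -16.4 toolx [ 0.04  0.   -1.  ]
```

Call:
{"method": "step_arm", "body": {"commands": [95,-5,0,0,0,95,-5,0,0,0,95,0,0,0,0,95,5,0,0,0,95,5,0,0,0]}}

```text
time_s: 16.15
tool_pos: [0.4974, 0.15, 0.2699]
tcp_rot: [0.029, 1.495, -0.015]
contact_force: [0.4, -0.5, -1.0]
opening: 0.0811
```

Call:
{"method": "step_arm", "body": {"commands": [95,0,0,0,-8.5,95,0,0,0,-8,95,0,0,0,0]}}

```text
time_s: 16.45
tool_pos: [0.4954, 0.1497, 0.2666]
tcp_rot: [-0.211, 1.49, 0.207]
contact_force: [0.8, 0.4, 1.0]
opening: 0.0806
```

```bash
python3 -c "
from h import *
print(tool()[1][:,0].round(3))
go([.419,-.1224,.2],14.8)"
```

```text
[ 0.07   0.007 -0.998]
t 16.45 pos [0.4954 0.1497 0.2666] yaw 15.5 open 80.6 F [0.8 0.4 1. ] j6 -0.11
  -> move cm [  5.92 -24.12 -15.03] roll 0.7 toolx [ 0.07  0.01 -1.  ]
```

Call:
{"method": "step_arm", "body": {"commands": [95,0,-4.1,-2.5,0,95,0,-4.1,-2.5,0,95,0,-4.1,-2.5,0,95,0,-4.1,-2.5,0,95,0,-4.1,-2.5,0]}}

```text
time_s: 16.95
tool_pos: [0.4354, -0.0827, 0.2672]
tcp_rot: [-0.211, 1.47, 0.203]
contact_force: [1.3, -1.0, 0.6]
opening: 0.0811
```

Call:
{"method": "step_arm", "body": {"commands": [95,0,-3,-2,0,95,0,0,0,0]}}

```text
time_s: 17.15
tool_pos: [0.4239, -0.1242, 0.2693]
tcp_rot: [-0.206, 1.466, 0.187]
contact_force: [0.2, 0.2, 0.6]
opening: 0.0811
```

```bash
python3 -c "
from h import *
print(tool()[1][:,0].round(3))
go([.419,-.1224,.1],14.8)"
```

```text
[ 0.096 -0.    -0.995]
t 17.15 pos [ 0.4239 -0.1242  0.2693] yaw 14.6 open 81.1 F [0.2 0.2 0.6] j6 -0.74
  -> move cm [16.8   0.71 -2.01] roll -0.2 toolx [ 0.1 -0.  -1. ]
```

Call:
{"method": "step_arm", "body": {"commands": [95,0,0,0,0,95,0,0,0,0,95,0,0,0,0,95,0,0,0,0,95,0,0,0,0]}}

```text
time_s: 17.65
tool_pos: [0.4266, -0.1222, 0.2725]
tcp_rot: [-0.205, 1.459, 0.184]
contact_force: [0.2, 0.3, -0.0]
opening: 0.0806
```

```bash
python3 -c "
from h import *
print(tool()[1][:,0].round(4), status.get_state()['joints'].round(3))
go([.419,-.1224,.1],14.8)"
```

```text
[ 1.030e-01 -8.000e-04 -9.947e-01] [-0.475 -0.005  1.747  0.048  1.307 -0.737]
t 17.65 pos [ 0.4266 -0.1222  0.2725] yaw 14.5 open 80.6 F [ 0.2  0.3 -0. ] j6 -0.74
  -> move cm [17.08  0.62 -2.45] roll -0.3 toolx [ 0.1  -0.   -0.99]
```

Call:
{"method": "step_arm", "body": {"commands": [95,4,0,0,0,95,0,0,0,0,95,0,0,0,0]}}

```text
time_s: 17.95
tool_pos: [0.4323, -0.1207, 0.2334]
tcp_rot: [-0.209, 1.456, 0.186]
contact_force: [0.9, -0.3, 1.1]
opening: 0.0814
```

```bash
python3 -c "
from h import *
print(tool()[1][:,0].round(4), status.get_state()['joints'].round(3))
go([.419,-.1224,.1],14.8)"
```

```text
[ 0.1059 -0.0014 -0.9944] [-0.466  0.025  1.815  0.05   1.206 -0.736]
t 17.95 pos [ 0.4323 -0.1207  0.2334] yaw 14.7 open 81.4 F [ 0.9 -0.3  1.1] j6 -0.74
  -> move cm [13.12  0.54 -2.69] roll -0.1 toolx [ 0.11 -0.   -0.99]
```

Call:
{"method": "step_arm", "body": {"commands": [95,-4,0,0,0,95,0,0,0,0,95,0,0,0,0]}}

```text
time_s: 18.25
tool_pos: [0.4287, -0.1202, 0.2771]
tcp_rot: [-0.211, 1.455, 0.186]
contact_force: [-1.1, 1.2, 0.5]
opening: 0.0814
```

```bash
python3 -c "
from h import *
print(tool()[1][:,0].round(4), status.get_state()['joints'].round(3))
go([.419,-.1224,.1],14.8)"
```

```text
[ 0.1076 -0.002  -0.9942] [-0.469 -0.007  1.739  0.048  1.313 -0.736]
t 18.25 pos [ 0.4287 -0.1202  0.2771] yaw 14.8 open 81.4 F [-1.1  1.2  0.5] j6 -0.74
  -> move cm [17.51  0.56 -2.83] roll -0.0 toolx [ 0.11 -0.   -0.99]
```

Call:
{"method": "step_arm", "body": {"commands": [95,-5,0,0,0,95,-5,0,0,0,95,-5,0,0,0,95,0,0,0,0,95,0,0,0,0]}}

```text
time_s: 18.75
tool_pos: [0.4117, -0.1192, 0.4304]
tcp_rot: [-0.212, 1.453, 0.186]
contact_force: [0.8, 0.1, 0.2]
opening: 0.0809
```

```bash
python3 -c "
from h import *
print(tool()[1][:,0].round(4), status.get_state()['joints'].round(3))
go([.419,-.1224,.1],14.8)"
```

```text
[ 0.1089 -0.0027 -0.994 ] [-0.486 -0.064  1.428  0.049  1.68  -0.736]
t 18.75 pos [ 0.4117 -0.1192  0.4304] yaw 14.8 open 80.9 F [0.8 0.1 0.2] j6 -0.74
  -> move cm [32.92  0.51 -2.83] roll 0.0 toolx [ 0.11 -0.   -0.99]
```

Call:
{"method": "step_arm", "body": {"commands": [95,5,0,0,0,95,0,0,0,0,95,5,0,0,0,95,0,0,0,0,95,0,0,0,0]}}

```text
time_s: 19.25
tool_pos: [0.4187, -0.1177, 0.3369]
tcp_rot: [-0.207, 1.463, 0.191]
contact_force: [0.7, -0.7, 1.0]
opening: 0.0808
```

```bash
python3 -c "
from h import *
print(tool()[1][:,0].round(4), status.get_state()['joints'].round(3))
go([.419,-.1224,.1],14.8)"
```

```text
[ 0.099   0.0024 -0.9951] [-0.475 -0.041  1.626  0.048  1.47  -0.735]
t 19.25 pos [ 0.4187 -0.1177  0.3369] yaw 14.8 open 80.8 F [ 0.7 -0.7  1. ] j6 -0.73
  -> move cm [23.58  0.08 -2.37] roll 0.0 toolx [ 0.1  0.  -1. ]
```

Call:
{"method": "step_arm", "body": {"commands": [95,5,0,0,0,95,0,0,0,0,95,5,0,0,0,95,0,0,0,0,95,0,0,0,0]}}

```text
time_s: 19.75
tool_pos: [0.4422, -0.1245, 0.2596]
tcp_rot: [-0.222, 1.433, 0.176]
contact_force: [0.9, -0.2, 1.6]
opening: 0.0809
```

```bash
python3 -c "
from h import *
print(tool()[1][:,0].round(4), status.get_state()['joints'].round(3))
go([.419,-.1224,.1],14.8)"
```

```text
[ 0.1302 -0.0131 -0.9914] [-0.464  0.011  1.766  0.049  1.242 -0.735]
t 19.75 pos [ 0.4422 -0.1245  0.2596] yaw 15.0 open 80.9 F [ 0.9 -0.2  1.6] j6 -0.73
  -> move cm [15.52  1.52 -4.13] roll 0.2 toolx [ 0.13 -0.01 -0.99]
```

```bash
python3 -c "
from h import *
for i in range(8):
  s,M=tool(); print(s['joints'].round(4),s['qvel'].round(3),s['tool_pos'].round(4),M[:,0].round(4)); shot('top')
"
```

```text
[-0.4635  0.011   1.7665  0.0492  1.2418 -0.7349] [ 0.     0.011  0.014 -0.003  0.052  0.   ] [ 0.4422 -0.1245  0.2596] [ 0.1302 -0.0131 -0.9914]
[-0.4635  0.0109  1.7671  0.049   1.2426 -0.7349] [ 0.001 -0.006  0.012 -0.002 -0.001  0.   ] [ 0.4416 -0.1243  0.2593] [ 0.1289 -0.0125 -0.9916]
[-0.4636  0.0108  1.768   0.049   1.2422 -0.7349] [ 0.001 -0.001  0.025 -0.    -0.012  0.001] [ 0.4413 -0.1241  0.259 ] [ 0.1285 -0.0124 -0.9916]
[-0.4636  0.0108  1.7695  0.049   1.2417 -0.735 ] [-0.     0.002  0.033 -0.    -0.008  0.001] [ 0.4408 -0.1239  0.2583] [ 0.1276 -0.0119 -0.9918]
[-0.4635  0.0109  1.7713  0.049   1.2414 -0.7349] [-0.001  0.004  0.037 -0.001 -0.007 -0.   ] [ 0.4401 -0.1235  0.2575] [ 0.1263 -0.0113 -0.9919]
[-0.4635  0.0112  1.7731  0.049   1.241  -0.7349] [ 0.001  0.006  0.036  0.    -0.006  0.002] [ 0.4395 -0.1232  0.2566] [ 0.1247 -0.0105 -0.9921]
[-0.4635  0.0114  1.7747  0.049   1.2408 -0.735 ] [ 0.002  0.006  0.03  -0.    -0.006  0.   ] [ 0.4388 -0.1229  0.2558] [ 0.1232 -0.0098 -0.9923]
[-0.4634  0.0117  1.7761  0.049   1.2406 -0.735 ] [ 0.     0.004  0.022 -0.001 -0.003  0.   ] [ 0.4383 -0.1226  0.255 ] [ 0.122  -0.0092 -0.9925]
```

```bash
cat >> h.py <<'E'
def settle(n=20):
    for i in range(n): shot('top')
    s,M=tool(); print("settled",s['tool_pos'].round(4),M[:,0].round(4),"t",round(s['time_s'],2))
E
python3 -c "
from h import *
settle(); settle(10)
"
```

```text
settled [ 0.4372 -0.122   0.2532] [ 0.1189 -0.0076 -0.9929] t 21.15
settled [ 0.4372 -0.122   0.2532] [ 0.1188 -0.0075 -0.9929] t 21.65
```

Call:
{"method": "step_arm", "body": {"commands": [95,-5,0,0,0,95,-5,0,0,0,95,-5,0,0,0]}}

```text
time_s: 21.95
tool_pos: [0.4145, -0.1185, 0.3963]
tcp_rot: [-0.207, 1.463, 0.192]
contact_force: [0.9, -0.6, 1.2]
opening: 0.0813
```

```bash
python3 -c "
from h import *
settle(1);settle(); settle(10)
"
```

```text
settled [ 0.4174 -0.1201  0.4057] [ 0.1133 -0.0051 -0.9935] t 22.0
settled [ 0.4154 -0.1189  0.3955] [ 0.1003  0.0018 -0.995 ] t 23.0
settled [ 0.4154 -0.1189  0.3955] [ 0.1003  0.0018 -0.995 ] t 23.5
```

Call:
{"method": "step_arm", "body": {"commands": [95,5,0,0,0]}}

```text
time_s: 23.6
tool_pos: [0.4242, -0.1207, 0.3513]
tcp_rot: [-0.214, 1.449, 0.184]
contact_force: [1.1, -0.8, 0.0]
opening: 0.0811
```

```bash
python3 -c "
from h import *
settle(1);settle(4);settle(4);settle(4);settle(8)
"
```

```text
settled [ 0.4153 -0.116   0.3352] [ 0.0858  0.0092 -0.9963] t 23.65
settled [ 0.4218 -0.1195  0.3478] [ 1.035e-01  2.000e-04 -9.946e-01] t 23.85
settled [ 0.422  -0.1197  0.3485] [ 1.051e-01 -7.000e-04 -9.945e-01] t 24.05
settled [ 0.4209 -0.1191  0.3467] [ 1.018e-01  9.000e-04 -9.948e-01] t 24.25
settled [ 0.4204 -0.1188  0.3457] [ 0.1001  0.0018 -0.995 ] t 24.65
```

Call:
{"method": "step_arm", "body": {"commands": [95,5,0,0,0]}}

```text
time_s: 24.75
tool_pos: [0.4296, -0.1208, 0.3014]
tcp_rot: [-0.214, 1.449, 0.184]
contact_force: [0.9, -0.6, -0.2]
opening: 0.0815
```

```bash
python3 -c "
from h import *
settle(1)
"
```

```text
settled [ 0.4207 -0.1162  0.2868] [ 0.0879  0.008  -0.9961] t 24.8
```

Call:
{"method": "step_arm", "body": {"commands": [95,0,0,0,0]}}

```text
time_s: 24.9
tool_pos: [0.4188, -0.1152, 0.2845]
tcp_rot: [-0.2, 1.478, 0.2]
contact_force: [0.1, 0.1, 0.7]
opening: 0.0806
```

```bash
python3 -c "
from h import *
settle(1);settle(1);settle(18)
"
```

```text
settled [ 0.4192 -0.1154  0.285 ] [ 0.0831  0.0105 -0.9965] t 24.95
settled [ 0.4207 -0.1162  0.2871] [ 0.0873  0.0084 -0.9961] t 25.0
settled [ 0.4207 -0.1162  0.2868] [ 0.0878  0.0081 -0.9961] t 25.9
```

Call:
{"method": "step_arm", "body": {"commands": [95,5,0,0,0]}}

```text
time_s: 26.0
tool_pos: [0.4299, -0.1182, 0.2422]
tcp_rot: [-0.208, 1.46, 0.19]
contact_force: [1.2, -0.4, -0.6]
opening: 0.0811
```

```bash
python3 -c "
from h import *
settle(1)
"
```

```text
settled [ 0.4212 -0.1138  0.2294] [ 0.0782  0.0128 -0.9969] t 26.05
```

Call:
{"method": "step_arm", "body": {"commands": [95,0,0,0,0]}}

```text
time_s: 26.15
tool_pos: [0.4194, -0.1128, 0.2275]
tcp_rot: [-0.195, 1.487, 0.204]
contact_force: [-0.2, -0.2, 0.3]
opening: 0.0817
```

```bash
python3 -c "
from h import *
settle(14)
"
```

```text
settled [ 0.4212 -0.1138  0.2296] [ 0.0785  0.0126 -0.9968] t 26.85
```

Call:
{"method": "step_arm", "body": {"commands": [95,-5,0,0,0,95,-5,0,0,0,95,-5,0,0,0,95,-5,0,0,0]}}

```text
time_s: 27.25
tool_pos: [0.4008, -0.114, 0.4245]
tcp_rot: [-0.188, 1.501, 0.212]
contact_force: [1.7, -0.2, -0.9]
opening: 0.0809
```

```bash
python3 -c "
from h import *
settle(16)
"
```

```text
settled [ 0.4014 -0.1142  0.4224] [ 0.0575  0.0233 -0.9981] t 28.05
```

Call:
{"method": "step_arm", "body": {"commands": [95,5,0,0,0]}}

```text
time_s: 28.15
tool_pos: [0.4077, -0.1149, 0.3778]
tcp_rot: [-0.194, 1.489, 0.205]
contact_force: [2.2, -0.2, -0.1]
opening: 0.081
```

```bash
python3 -c "
from h import *
settle(1)
"
```

```text
settled [ 0.3983 -0.1098  0.3614] [ 0.0407  0.032  -0.9987] t 28.2
```

Call:
{"method": "step_arm", "body": {"commands": [95,0,0,0,0]}}

```text
time_s: 28.3
tool_pos: [0.3961, -0.1087, 0.3587]
tcp_rot: [-0.176, 1.523, 0.224]
contact_force: [0.1, -0.1, 0.6]
opening: 0.0812
```

```bash
python3 -c "
from h import *
settle(12)
"
```

```text
settled [ 0.3986 -0.11    0.3619] [ 0.0417  0.0315 -0.9986] t 28.9
```

Call:
{"method": "step_arm", "body": {"commands": [95,5,0,0,0]}}

```text
time_s: 29.0
tool_pos: [0.4049, -0.1106, 0.3171]
tcp_rot: [-0.186, 1.503, 0.213]
contact_force: [0.3, -0.8, -0.6]
opening: 0.0811
```

```bash
python3 -c "
from h import *
settle(1)
"
```

```text
settled [ 0.3952 -0.1055  0.3024] [ 0.028   0.0385 -0.9989] t 29.05
```

Call:
{"method": "step_arm", "body": {"commands": [95,0,0,0,0]}}

```text
time_s: 29.15
tool_pos: [0.3931, -0.1044, 0.3002]
tcp_rot: [-0.17, 1.534, 0.23]
contact_force: [0.5, -0.2, 1.3]
opening: 0.081
```

```bash
python3 -c "
from h import *
settle(12)
"
```

```text
settled [ 0.3954 -0.1056  0.3028] [ 0.0288  0.0381 -0.9989] t 29.75
```

Call:
{"method": "step_arm", "body": {"commands": [95,5,0,0,0]}}

```text
time_s: 29.85
tool_pos: [0.4016, -0.1062, 0.2578]
tcp_rot: [-0.18, 1.515, 0.22]
contact_force: [1.0, -0.4, -0.5]
opening: 0.081
```

```bash
python3 -c "
from h import *
settle(1)
"
```

```text
settled [ 0.3918 -0.1011  0.2448] [ 0.0177  0.0437 -0.9989] t 29.9
```

Call:
{"method": "step_arm", "body": {"commands": [95,0,0,0,0]}}

```text
time_s: 30.0
tool_pos: [0.3899, -0.1, 0.243]
tcp_rot: [-0.165, 1.543, 0.235]
contact_force: [-0.2, -0.4, 0.4]
opening: 0.081
```

```bash
python3 -c "
from h import *
settle(12)
go([.419,-.1224,.1],14.8)"
```

```text
settled [ 0.3921 -0.1012  0.2451] [ 0.0183  0.0434 -0.9989] t 30.6
t 30.6 pos [ 0.3921 -0.1012  0.2451] yaw 14.6 open 81.2 F [-0.1  0.   0.7] j6 -0.73
  -> move cm [14.46 -3.27  1.65] roll -0.2 toolx [ 0.02  0.04 -1.  ]
```

Call:
{"method": "step_arm", "body": {"commands": [95,0,-3.2,1.6,0]}}

```text
time_s: 30.7
tool_pos: [0.4134, -0.1256, 0.2448]
tcp_rot: [-0.168, 1.539, 0.235]
contact_force: [0.3, -1.0, 0.3]
opening: 0.0807
```

```bash
python3 -c "
from h import *
settle(10)
go([.419,-.1224,.026],14.8)"
```

```text
settled [ 0.4152 -0.1277  0.2445] [ 0.0183  0.0434 -0.9989] t 31.2
t 31.2 pos [ 0.4152 -0.1277  0.2445] yaw 14.6 open 80.9 F [-0.3 -0.5 -0.3] j6 -0.77
  -> move cm [21.86 -0.4  -0.13] roll -0.2 toolx [ 0.02  0.04 -1.  ]
```

Call:
{"method": "step_arm", "body": {"commands": [95,5,-0.1,0,0,95,5,-0.1,0,0,95,5,-0.1,0,0]}}

```text
time_s: 31.5
tool_pos: [0.4268, -0.1277, 0.0992]
tcp_rot: [-0.18, 1.517, 0.221]
contact_force: [0.7, -0.2, 0.1]
opening: 0.081
```

```bash
python3 -c "
from h import *
settle(1)
settle(10)
go([.419,-.1224,.026],14.8)"
```

```text
settled [ 0.4208 -0.1245  0.0918] [ 0.0251  0.0397 -0.9989] t 31.55
settled [ 0.4267 -0.1279  0.101 ] [ 0.039   0.0324 -0.9987] t 32.05
t 32.05 pos [ 0.4267 -0.1279  0.101 ] yaw 14.7 open 81.2 F [ 0.1  0.5 -0.2] j6 -0.78
  -> move cm [ 7.47  0.57 -0.95] roll -0.1 toolx [ 0.04  0.03 -1.  ]
```

Call:
{"method": "step_arm", "body": {"commands": [95,1,0.5,-0.9,0]}}

```text
time_s: 32.15
tool_pos: [0.4199, -0.1264, 0.0925]
tcp_rot: [-0.182, 1.513, 0.219]
contact_force: [0.7, 0.0, -0.3]
opening: 0.0812
```

```bash
python3 -c "
from h import *
settle(6)
go([.419,-.1224,.026],14.8)"
```

```text
settled [ 0.418  -0.1254  0.0912] [ 0.0404  0.0318 -0.9987] t 32.45
t 32.45 pos [ 0.418  -0.1254  0.0912] yaw 14.7 open 81.0 F [0.8 0.2 0.1] j6 -0.78
  -> move cm [ 6.53  0.13 -0.13] roll -0.1 toolx [ 0.04  0.03 -1.  ]
```

Call:
{"method": "step_arm", "body": {"commands": [95,4.5,0,-0.1,0]}}

```text
time_s: 32.55
tool_pos: [0.4247, -0.1273, 0.0502]
tcp_rot: [-0.186, 1.505, 0.214]
contact_force: [3.1, -0.7, -1.2]
opening: 0.0809
```

```bash
python3 -c "
from h import *
settle(8)
go([.419,-.1224,.026],14.8)"
```

```text
settled [ 0.4199 -0.1248  0.0476] [ 0.043   0.0304 -0.9986] t 32.95
t 32.95 pos [ 0.4199 -0.1248  0.0476] yaw 14.7 open 81.2 F [-0.4 -0.1 -0. ] j6 -0.79
  -> move cm [ 2.16  0.22 -0.13] roll -0.1 toolx [ 0.04  0.03 -1.  ]
```

Call:
{"method": "step_arm", "body": {"commands": [95,2.1,0.2,-0.1,0,0,0,0,0,0,0,0,0,0,0]}}

```text
time_s: 33.25
tool_pos: [0.4215, -0.1239, 0.0297]
tcp_rot: [-0.185, 1.509, 0.217]
contact_force: [-3.7, 0.3, 3.2]
opening: 0.0541
```

```bash
python3 -c "
from h import *
settle(8)
go([.676,-.005,.15],-1.5)"
```

```text
settled [ 0.4208 -0.1238  0.0302] [ 0.0477  0.0268 -0.9985] t 33.65
t 33.65 pos [ 0.4208 -0.1238  0.0302] yaw 14.8 open 50.2 F [-3.6 -1.7  7.5] j6 -0.79
  -> move cm [-10.42   5.13  28.3 ] roll 16.3 toolx [ 0.05  0.03 -1.  ]
```

Call:
{"method": "step_arm", "body": {"commands": [0,-4,0,0,0,0,-5,0,0,0,0,-5,0,0,0]}}

```text
time_s: 33.95
tool_pos: [0.4084, -0.1251, 0.169]
tcp_rot: [-0.177, 1.526, 0.225]
contact_force: [1.6, -1.0, -4.8]
opening: 0.0494
```

```bash
python3 -c "
from h import *
settle(10)
go([.676,.068,.18],-1.5)"
```

```text
settled [ 0.4089 -0.1251  0.1659] [ 0.0302  0.0358 -0.9989] t 34.45
t 34.45 pos [ 0.4089 -0.1251  0.1659] yaw 14.7 open 49.4 F [ 0.6 -0.7 -5.1] j6 -0.78
  -> move cm [ 0.09 11.89 30.77] roll 16.2 toolx [ 0.03  0.04 -1.  ]
```

Call:
{"method": "step_arm", "body": {"commands": [0,-0.5,1.8,4.6,0,0,0,1.8,4.6,0,0,0,1.8,4.6,0,0,0,1.8,4.6,0,0,0,1.8,4.6,0]}}

```text
time_s: 34.95
tool_pos: [0.6066, 0.0195, 0.1737]
tcp_rot: [-0.168, 1.544, 0.219]
contact_force: [0.2, -1.0, -4.2]
opening: 0.0496
```

```bash
python3 -c "
from h import *
settle(10)
go([.676,.068,.18],-1.5)"
```

```text
settled [0.6048 0.0173 0.1754] [ 0.0159  0.0346 -0.9993] t 35.45
t 35.45 pos [0.6048 0.0173 0.1754] yaw 14.1 open 49.3 F [ 0.6 -1.  -3.6] j6 -0.37
  -> move cm [-0.17  3.19  8.15] roll 15.6 toolx [ 0.02  0.03 -1.  ]
```

Call:
{"method": "step_arm", "body": {"commands": [0,0,0,0,8,0,0,0,0,8]}}

```text
time_s: 35.65
tool_pos: [0.6037, 0.016, 0.1761]
tcp_rot: [0.063, 1.554, -0.008]
contact_force: [-0.1, -0.1, -4.0]
opening: 0.0488
```

```bash
python3 -c "
from h import *
settle(8)
go([.676,.068,.18],-1.5)"
```

```text
settled [0.6042 0.0166 0.1758] [ 0.0164  0.0346 -0.9993] t 36.05
t 36.05 pos [0.6042 0.0166 0.1758] yaw -2.1 open 49.1 F [ 0.2 -0.9 -4.6] j6 -0.08
  -> move cm [-0.13  5.41  6.99] roll -0.6 toolx [ 0.02  0.03 -1.  ]
```

Call:
{"method": "step_arm", "body": {"commands": [0,0,2.7,3.5,0,0,0,2.7,3.5,0]}}

```text
time_s: 36.25
tool_pos: [0.6717, 0.0654, 0.1781]
tcp_rot: [0.056, 1.562, -0.006]
contact_force: [1.4, 0.6, -3.2]
opening: 0.0495
```

```bash
python3 -c "
from h import *
settle(10)
go([.678,.068,.085],-1.5)"
```

```text
settled [0.6704 0.0647 0.1779] [ 0.0079  0.0319 -0.9995] t 36.75
t 36.75 pos [0.6704 0.0647 0.1779] yaw -2.3 open 49.4 F [-0.7  0.3 -4.7] j6 0.01
  -> move cm [9.3  0.06 0.69] roll -0.8 toolx [ 0.01  0.03 -1.  ]
```

Call:
{"method": "step_arm", "body": {"commands": [0,4,0,0,-0.6]}}

```text
time_s: 36.85
tool_pos: [0.6755, 0.0654, 0.1443]
tcp_rot: [0.048, 1.548, 0.002]
contact_force: [1.8, 0.3, -3.8]
opening: 0.0494
```

```bash
python3 -c "
from h import *
settle(10)
go([.678,.068,.085],-1.5)"
```

```text
settled [0.6715 0.066  0.1394] [ 0.0105  0.0318 -0.9994] t 37.35
t 37.35 pos [0.6715 0.066  0.1394] yaw -1.7 open 49.3 F [-0.1 -0.1 -4.4] j6 -0.0
  -> move cm [5.45 0.05 0.59] roll -0.2 toolx [ 0.01  0.03 -1.  ]
```

Call:
{"method": "step_arm", "body": {"commands": [0,4,0,0.6,0]}}

```text
time_s: 37.45
tool_pos: [0.6828, 0.067, 0.1063]
tcp_rot: [0.048, 1.546, 0.002]
contact_force: [1.5, -0.5, -3.6]
opening: 0.049
```

```bash
python3 -c "
from h import *
settle(10)
go([.678,.068,.085],-1.5)
crop(shot('scene'),310,140,450,260,5.5,'pics/z1.png')"
```

```text
settled [0.6785 0.067  0.1008] [ 0.0126  0.0318 -0.9994] t 37.95
t 37.95 pos [0.6785 0.067  0.1008] yaw -1.7 open 49.5 F [ 0.6 -0.  -4.7] j6 -0.01
  -> move cm [ 1.59  0.04 -0.07] roll -0.2 toolx [ 0.01  0.03 -1.  ]
```

View pics/z1.png

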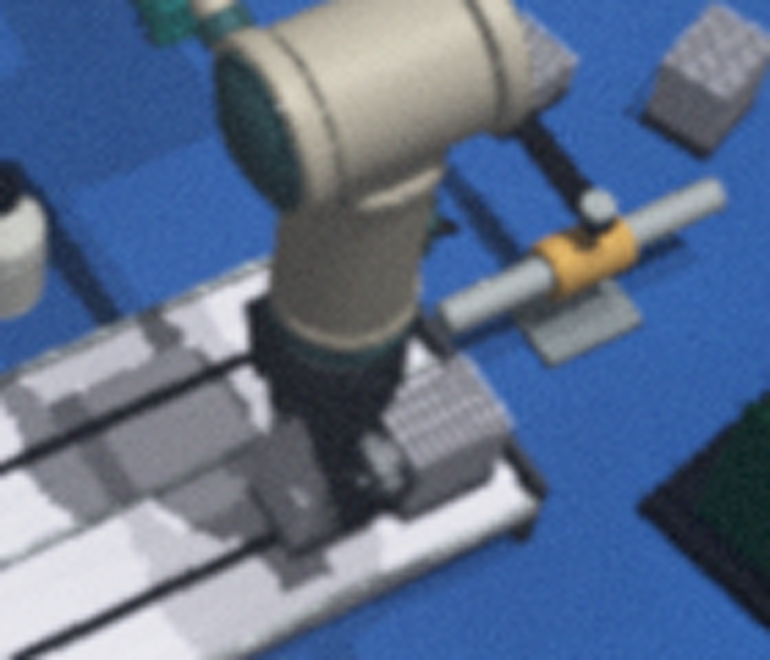

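Call:
{"method": "step_arm", "body": {"commands": [0,1.8,0,0,0]}}

```text
time_s: 38.1
tool_pos: [0.6811, 0.0676, 0.0858]
tcp_rot: [0.048, 1.552, 0.002]
contact_force: [1.0, -0.3, -4.1]
opening: 0.0492
```

```bash
python3 -c "
from h import *
settle(8)
go([.678,.068,.080],-1.5)"
```

```text
settled [0.6785 0.0676 0.0829] [ 0.0122  0.0318 -0.9994] t 38.5
t 38.5 pos [0.6785 0.0676 0.0829] yaw -1.7 open 49.5 F [ 0.6  0.8 -4.1] j6 -0.01
  -> move cm [ 0.29  0.03 -0.06] roll -0.2 toolx [ 0.01  0.03 -1.  ]
```

Call:
{"method": "step_arm", "body": {"commands": [0,0.4,0,0,0]}}

```text
time_s: 38.6
tool_pos: [0.6791, 0.0682, 0.0815]
tcp_rot: [0.049, 1.557, 0.003]
contact_force: [-5.8, 0.6, 22.1]
opening: 0.0492
```

```bash
python3 -c "
from h import *
settle(5)
go([.678,.068,.080],-1.5)"
```

```text
settled [0.679  0.068  0.0816] [ 0.0143  0.0321 -0.9994] t 38.85
t 38.85 pos [0.679  0.068  0.0816] yaw -1.7 open 49.5 F [-2.7  0.7  6.3] j6 -0.01
  -> move cm [ 0.16 -0.01 -0.1 ] roll -0.2 toolx [ 0.01  0.03 -1.  ]
```

Call:
{"method": "step_arm", "body": {"commands": [76,0,0,0,0,76,0,0,0,0,76,-2,0,0,0,76,-5,0,0,0,76,-5,0,0,0]}}

```text
time_s: 39.35
tool_pos: [0.6744, 0.0642, 0.1987]
tcp_rot: [0.049, 1.568, 0.003]
contact_force: [0.3, 0.7, 0.4]
opening: 0.0648
```

```bash
python3 -c "
from h import *
settle(8)
go([.5312,.475,.2],21.5)"
```

```text
settled [0.6738 0.0643 0.1961] [ 0.0013  0.0326 -0.9995] t 39.75
t 39.75 pos [0.6738 0.0643 0.1961] yaw -1.7 open 64.9 F [-0.8  0.6 -0.4] j6 -0.0
  -> move cm [  0.93  40.63 -15.46] roll -23.2 toolx [ 0.    0.03 -1.  ]
```

Call:
{"method": "step_arm", "body": {"commands": [95,0,4.6,-1.75,0,95,0,4.6,-1.75,0,95,0,4.6,-1.75,0,95,0,4.6,-1.75,0,95,0,4.6,-1.75,0]}}

```text
time_s: 40.25
tool_pos: [0.5927, 0.295, 0.1937]
tcp_rot: [0.054, 1.581, -0.013]
contact_force: [1.1, 0.0, 0.0]
opening: 0.081
```

```bash
python3 -c "
from h import *
settle(8)
go([.5312,.475,.2],21.5)
t=shot('top');c=shot('scene')
crop(c,310,130,470,260,5,'pics/z2.png')
crop(t,230,90,410,240,4.4,'pics/z3.png')"
```

```text
settled [0.5946 0.292  0.1949] [-0.0081  0.0269 -0.9996] t 40.65
t 40.65 pos [0.5946 0.292  0.1949] yaw -2.5 open 81.1 F [ 0.3 -0.2  0.4] j6 0.37
  -> move cm [ 0.03 18.01 -7.13] roll -24.0 toolx [-0.01  0.03 -1.  ]
```

View pics/z2.png

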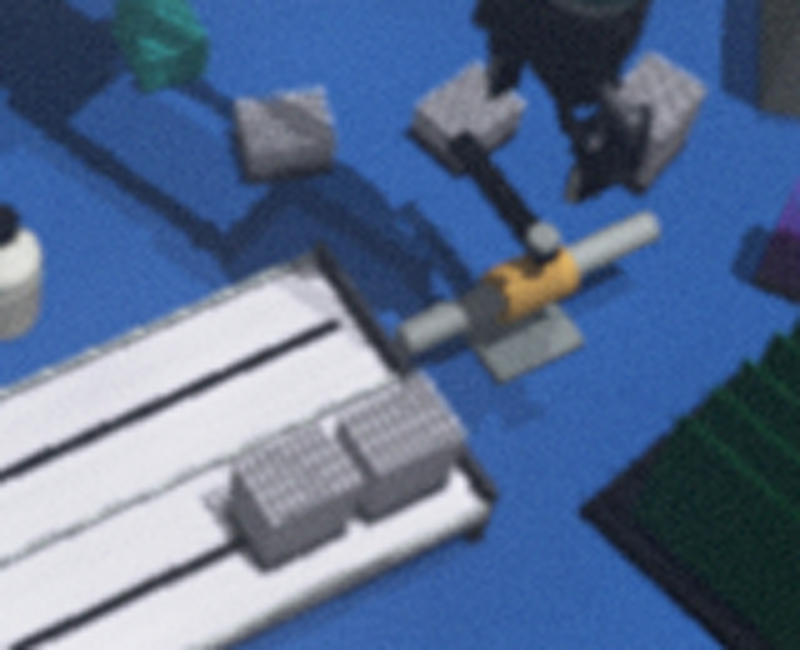

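View pics/z3.png

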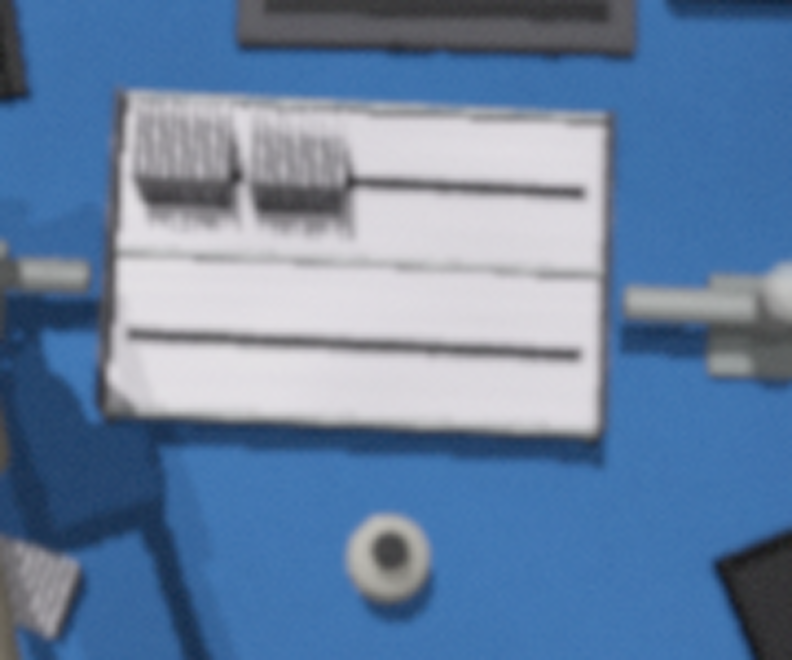

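Call:
{"method": "step_arm", "body": {"commands": [95,0,4.5,-1.8,0,95,0,4.5,-1.8,0,95,0,4.5,-1.8,0,95,0,4.5,-1.8,0]}}

```text
time_s: 41.15
tool_pos: [0.5375, 0.469, 0.2005]
tcp_rot: [0.069, 1.576, -0.031]
contact_force: [0.9, -0.4, 0.2]
opening: 0.0807
```

```bash
python3 -c "
from h import *
settle(8)
t=shot('top');c=shot('scene')
crop(c,390,110,490,200,7,'pics/z4.png')
crop(t,110,120,210,220,6,'pics/z5.png')
go([.5312,.475,.2],21.5)"
```

```text
settled [0.538  0.467  0.2003] [-0.0051  0.0234 -0.9997] t 41.55
t 41.65 pos [0.5379 0.4672 0.2004] yaw -3.6 open 80.9 F [-1.3 -0.2 -0.3] j6 0.67
  -> move cm [ 0.06  0.73 -0.72] roll -25.1 toolx [-0.01  0.02 -1.  ]
```

View pics/z4.png

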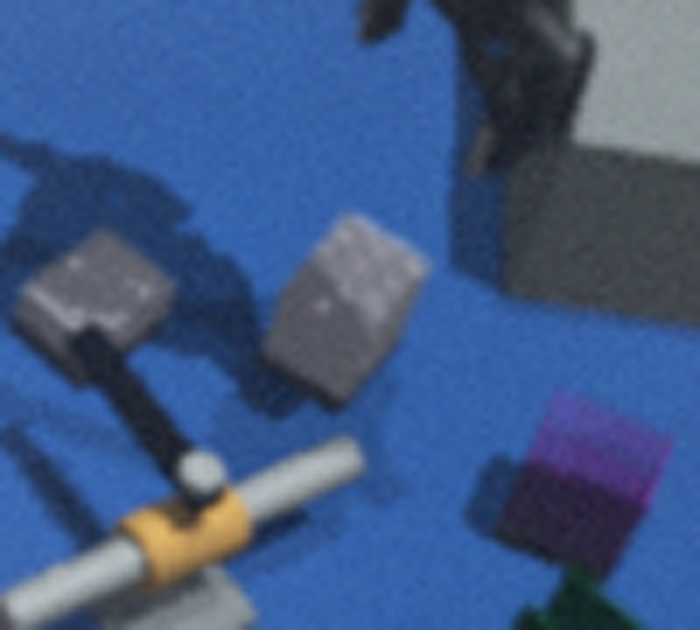

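Call:
{"method": "step_arm", "body": {"commands": [95,0,0,0,-8,95,0,0,0,-8,95,0,0,0,-8]}}

```text
time_s: 41.95
tool_pos: [0.5395, 0.4642, 0.2009]
tcp_rot: [-0.269, 1.552, 0.307]
contact_force: [0.1, -0.6, -0.6]
opening: 0.0809
```

```bash
python3 -c "
from h import *
settle(8)
go([.5312,.475,.1],21.5)"
```

```text
settled [0.539  0.4651 0.2008] [-0.0049  0.0239 -0.9997] t 42.35
t 42.35 pos [0.539  0.4651 0.2008] yaw 20.7 open 81.1 F [-0.5 -0.1 -0.2] j6 0.24
  -> move cm [10.1   0.96 -0.42] roll -0.8 toolx [-0.    0.02 -1.  ]
```

```bash
python3 -c "
from h import *
c=shot('scene')
p,f,m=fitblock([c],.531,.475,.07,win=26);print(p.round(4),np.degrees(p[2]).round(1),f,m)
p,f,m=fitblock([c],.4355,.3825,.04,win=26);print(p.round(4),np.degrees(p[2]).round(1),f,m)
p,f,m=fitblock([c],.4085,.25,.04,win=26);print(p.round(4),np.degrees(p[2]).round(1),f,m)
"
```

```text
[0.5257 0.4767 0.4858] 27.8 66.23921568627452 [np.float64(392.0)]
[0.4538 0.3739 0.3366] 19.3 90.78039215686275 [np.float64(355.0)]
[ 0.4024  0.2499 -0.4555] -26.1 63.39607843137255 [np.float64(313.0)]
```

Call:
{"method": "step_arm", "body": {"commands": [95,4.8,0.9,-0.4,-0.8]}}

```text
time_s: 42.5
tool_pos: [0.5371, 0.4757, 0.1602]
tcp_rot: [-0.268, 1.535, 0.317]
contact_force: [1.0, 2.0, -0.4]
opening: 0.0814
```

```bash
python3 -c "
from h import *
settle(7)"
```

```text
settled [0.5332 0.4739 0.1552] [-0.0018  0.0258 -0.9997] t 42.85
```

Call:
{"method": "step_arm", "body": {"commands": [95,5,0,0,0]}}

```text
time_s: 42.95
tool_pos: [0.5392, 0.4792, 0.1147]
tcp_rot: [-0.266, 1.529, 0.32]
contact_force: [2.0, 0.4, -0.5]
opening: 0.081
```

```bash
python3 -c "
from h import *
settle(8)
go([.5312,.475,.028],21.5)"
```

```text
settled [0.5344 0.4759 0.1077] [ 0.0016  0.0281 -0.9996] t 43.35
t 43.35 pos [0.5344 0.4759 0.1077] yaw 21.5 open 80.7 F [-0.3  0.2 -0.6] j6 0.24
  -> move cm [ 7.96 -0.18 -0.42] roll -0.0 toolx [ 0.    0.03 -1.  ]
```

Call:
{"method": "step_arm", "body": {"commands": [95,4,-0.2,-0.3,0]}}

```text
time_s: 43.45
tool_pos: [0.5374, 0.4778, 0.0752]
tcp_rot: [-0.266, 1.529, 0.32]
contact_force: [1.9, 0.7, -0.3]
opening: 0.0813
```

```bash
python3 -c "
from h import *
settle(7)
go([.5312,.475,.028],21.5)"
```

```text
settled [0.5334 0.4749 0.0696] [ 0.0041  0.03   -0.9995] t 43.8
t 43.8 pos [0.5334 0.4749 0.0696] yaw 21.5 open 81.1 F [-0.2  0.1 -0.4] j6 0.23
  -> move cm [ 4.16 -0.02 -0.27] roll -0.0 toolx [ 0.    0.03 -1.  ]
```

Call:
{"method": "step_arm", "body": {"commands": [95,3.8,-0.1,0,0]}}

```text
time_s: 43.9
tool_pos: [0.5387, 0.4787, 0.0387]
tcp_rot: [-0.265, 1.527, 0.321]
contact_force: [1.7, 0.6, 0.2]
opening: 0.081
```

```bash
python3 -c "
from h import *
settle(7)
go([.5312,.475,.028],21.5)"
```

```text
settled [0.5349 0.4758 0.0334] [ 0.0065  0.0317 -0.9995] t 44.25
t 44.25 pos [0.5349 0.4758 0.0334] yaw 21.5 open 81.0 F [-0.2 -0.6 -0.2] j6 0.23
  -> move cm [ 0.54  0.04 -0.39] roll -0.0 toolx [ 0.01  0.03 -1.  ]
```

Call:
{"method": "step_arm", "body": {"commands": [0,0,0,0,0,0,0,0,0,0]}}

```text
time_s: 44.45
tool_pos: [0.5345, 0.476, 0.0359]
tcp_rot: [-0.269, 1.538, 0.317]
contact_force: [-4.7, -0.9, 3.7]
opening: 0.0543
```

```bash
python3 -c "
from h import *
settle(8)
go([.676,-.005,.2],-1.5)"
```

```text
settled [0.535  0.4763 0.0363] [ 0.0077  0.0331 -0.9994] t 44.85
t 44.85 pos [0.535  0.4763 0.0363] yaw 21.5 open 49.5 F [-3.2 -0.9  7.2] j6 0.23
  -> move cm [-17.84 -49.47  -4.17] roll 23.0 toolx [ 0.01  0.03 -1.  ]
```

Call:
{"method": "step_arm", "body": {"commands": [0,-4,0,0,0,0,-5,0,0,0,0,-5,0,0,0,0,-3,0,0,0]}}

```text
time_s: 45.25
tool_pos: [0.5305, 0.468, 0.2017]
tcp_rot: [-0.276, 1.553, 0.312]
contact_force: [0.5, 0.7, -3.6]
opening: 0.0494
```

```bash
python3 -c "
from h import *
settle(8)
go([.676,-.005,.2],-1.5)"
```

```text
settled [0.5282 0.4665 0.1948] [-0.015   0.0162 -0.9998] t 45.65
t 45.65 pos [0.5282 0.4665 0.1948] yaw 21.5 open 49.4 F [ 0.9 -0.1 -3.3] j6 0.23
  -> move cm [ -1.51 -49.27  -3.52] roll 23.0 toolx [-0.02  0.02 -1.  ]
```

Call:
{"method": "step_arm", "body": {"commands": [0,0,0,0,8,0,0,0,0,8,0,0,0,0,7]}}

```text
time_s: 45.95
tool_pos: [0.5265, 0.4654, 0.1881]
tcp_rot: [0.04, 1.594, -0.025]
contact_force: [-0.3, -0.1, -2.5]
opening: 0.0491
```

```bash
python3 -c "
from h import *
settle(8)
go([.676,-.005,.2],-1.5)"
```

```text
settled [0.5271 0.4658 0.1902] [-0.0205  0.0122 -0.9997] t 46.35
t 46.35 pos [0.5271 0.4658 0.1902] yaw -2.0 open 49.2 F [-0.3  0.5 -3.9] j6 0.64
  -> move cm [ -1.86 -46.51  16.49] roll -0.5 toolx [-0.02  0.01 -1.  ]
```

Call:
{"method": "step_arm", "body": {"commands": [0,-0.5,-4.6,1.6,0,0,-0.5,-4.6,1.6,0,0,-0.3,-4.6,1.6,0,0,-0.3,-4.6,1.6,0,0,-0.3,-4.6,1.6,0]}}

```text
time_s: 46.85
tool_pos: [0.6004, 0.2353, 0.2045]
tcp_rot: [0.028, 1.589, 0.0]
contact_force: [0.1, 0.4, -3.3]
opening: 0.0492
```

```bash
python3 -c "
from h import *
settle(8)
go([.676,-.005,.2],-1.5)"
```

```text
settled [0.5995 0.2383 0.2039] [-0.0199  0.018  -0.9996] t 47.25
t 47.25 pos [0.5995 0.2383 0.2039] yaw -1.0 open 49.5 F [-0.1 -0.5 -3.4] j6 0.27
  -> move cm [ -0.2  -24.2    8.07] roll 0.5 toolx [-0.02  0.02 -1.  ]
```

Call:
{"method": "step_arm", "body": {"commands": [0,0,-4.6,1.6,0,0,0,-4.6,1.6,0,0,0,-4.6,1.6,0,0,0,-4.6,1.6,0,0,0,-4,1.4,0]}}

```text
time_s: 47.75
tool_pos: [0.6751, 0.0237, 0.1975]
tcp_rot: [0.012, 1.59, 0.025]
contact_force: [0.1, -0.0, -4.0]
opening: 0.0494
```

```bash
python3 -c "
from h import *
settle(8)
go([.676,-.005,.2],-1.5)"
```

```text
settled [0.674  0.0262 0.1977] [-0.0204  0.0244 -0.9995] t 48.15
t 48.15 pos [0.674  0.0262 0.1977] yaw 0.5 open 49.3 F [ 0.2  0.5 -3.5] j6 -0.09
  -> move cm [-0.31 -3.11  0.17] roll 2.0 toolx [-0.02  0.02 -1.  ]
```

Call:
{"method": "step_arm", "body": {"commands": [0,1,-3.1,0.2,2]}}

```text
time_s: 48.25
tool_pos: [0.6767, 0.0006, 0.1889]
tcp_rot: [0.038, 1.588, 0.004]
contact_force: [0.5, -0.6, -3.6]
opening: 0.0493
```

```bash
python3 -c "
from h import *
settle(6)
go([.677,-.005,.09],-1.5)"
```

```text
settled [ 0.676  -0.0032  0.1873] [-0.02    0.025  -0.9995] t 48.55
t 48.55 pos [ 0.676  -0.0032  0.1873] yaw -1.5 open 49.1 F [-1.5  0.5 -3.9] j6 -0.1
  -> move cm [ 9.72 -0.42  0.3 ] roll 0.0 toolx [-0.02  0.03 -1.  ]
```

Call:
{"method": "step_arm", "body": {"commands": [0,5,0,0.2,0]}}

```text
time_s: 48.65
tool_pos: [0.6833, -0.0016, 0.1453]
tcp_rot: [0.037, 1.572, -0.001]
contact_force: [3.0, -0.3, -3.1]
opening: 0.0495
```

```bash
python3 -c "
from h import *
settle(8)
go([.677,-.005,.09],-1.5)"
```

```text
settled [ 0.6786 -0.002   0.1397] [-0.0156  0.0245 -0.9996] t 49.05
t 49.05 pos [ 0.6786 -0.002   0.1397] yaw -1.4 open 48.8 F [ 0.4  0.4 -4. ] j6 -0.1
  -> move cm [ 4.97 -0.42 -0.07] roll 0.1 toolx [-0.02  0.02 -1.  ]
```

Call:
{"method": "step_arm", "body": {"commands": [0,4.5,-0.4,0,0]}}

```text
time_s: 49.15
tool_pos: [0.6848, -0.0053, 0.103]
tcp_rot: [0.037, 1.567, -0.002]
contact_force: [2.5, 0.1, -4.2]
opening: 0.0494
```

```bash
python3 -c "
from h import *
settle(8)
go([.677,-.005,.09],-1.5)
crop(shot('scene'),300,150,440,270,5.5,'pics/z6.png')"
```

```text
settled [ 0.6793 -0.005   0.0969] [-0.0116  0.0241 -0.9996] t 49.55
t 49.55 pos [ 0.6793 -0.005   0.0969] yaw -1.4 open 49.1 F [-0.3 -0.4 -4. ] j6 -0.11
  -> move cm [ 0.69 -0.02 -0.22] roll 0.1 toolx [-0.01  0.02 -1.  ]
```

View pics/z6.png

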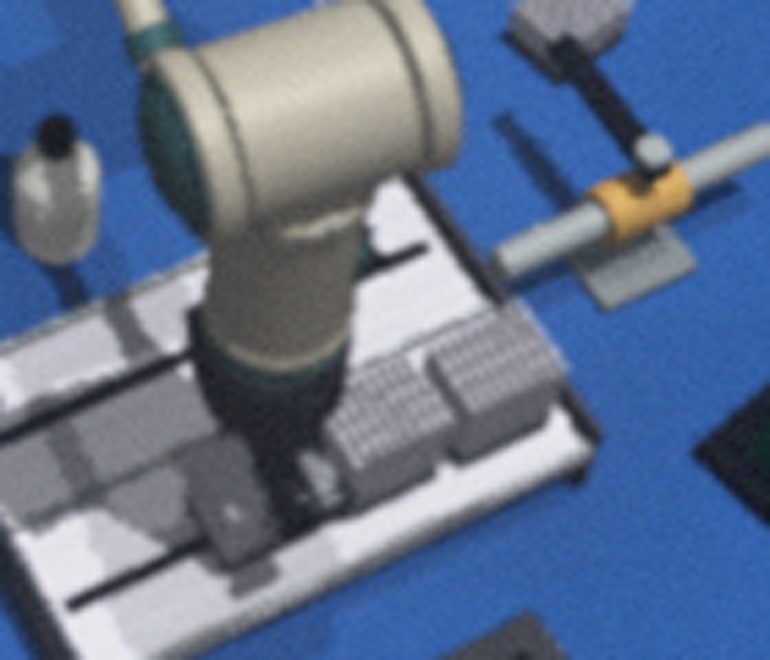

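Call:
{"method": "step_arm", "body": {"commands": [0,0.9,0,-0.1,0]}}

```text
time_s: 49.7
tool_pos: [0.6796, -0.0048, 0.0897]
tcp_rot: [0.038, 1.578, -0.001]
contact_force: [0.6, -0.4, -4.1]
opening: 0.0494
```

```bash
python3 -c "
from h import *
settle(7)
go([.677,-.005,.0865],-1.5)"
```

```text
settled [ 0.6779 -0.0047  0.0876] [-0.0123  0.0242 -0.9996] t 50.05
t 50.05 pos [ 0.6779 -0.0047  0.0876] yaw -1.4 open 49.5 F [-0.2  0.8 -4.5] j6 -0.11
  -> move cm [ 0.11 -0.03 -0.08] roll 0.1 toolx [-0.01  0.02 -1.  ]
```

Call:
{"method": "step_arm", "body": {"commands": [0,0.3,0,0,0]}}

```text
time_s: 50.15
tool_pos: [0.6781, -0.0048, 0.0867]
tcp_rot: [0.038, 1.582, -0.001]
contact_force: [-6.4, -1.0, 19.7]
opening: 0.0491
```

```bash
python3 -c "
from h import *
settle(5)
go([.677,-.005,.0865],-1.5)"
```

```text
settled [ 0.6782 -0.0048  0.0869] [-0.0105  0.0238 -0.9997] t 50.4
t 50.4 pos [ 0.6782 -0.0048  0.0869] yaw -1.4 open 49.2 F [-2.3 -0.1  5.9] j6 -0.11
  -> move cm [ 0.04 -0.02 -0.12] roll 0.1 toolx [-0.01  0.02 -1.  ]
```

Release, retreat up, then towards L1.

Call:
{"method": "step_arm", "body": {"commands": [76,0,0,0,0,76,0,0,0,0,76,-2,0,0,0,76,-5,0,0,0,76,-5,0,0,0]}}

```text
time_s: 50.9
tool_pos: [0.6764, -0.0072, 0.2034]
tcp_rot: [0.04, 1.594, 0.0]
contact_force: [0.9, -0.8, -0.4]
opening: 0.0652
```

```bash
python3 -c "
from h import *
settle(7)
go([.4088,.25,.2],-19)"
```

```text
settled [ 0.6759 -0.0072  0.201 ] [-0.0241  0.0257 -0.9994] t 51.25
t 51.25 pos [ 0.6759 -0.0072  0.201 ] yaw -1.4 open 64.9 F [ 0.4 -0.4  0.3] j6 -0.1
  -> move cm [  1.41  25.01 -27.33] roll 17.6 toolx [-0.02  0.03 -1.  ]
```

Call:
{"method": "step_arm", "body": {"commands": [95,0,3.2,-3.5,0,95,0,3.2,-3.5,0,95,0,3.2,-3.5,0,95,0,3.2,-3.5,0,95,0,3.2,-3.5,0]}}

```text
time_s: 51.75
tool_pos: [0.5009, 0.1573, 0.1983]
tcp_rot: [0.046, 1.609, -0.009]
contact_force: [0.1, 1.0, -0.0]
opening: 0.0812
```

```bash
python3 -c "
from h import *
settle(7)
go([.4088,.25,.2],-19)"
```

```text
settled [0.5042 0.1557 0.1994] [-0.0354  0.024  -0.9991] t 52.1
t 52.1 pos [0.5042 0.1557 0.1994] yaw -2.0 open 81.4 F [ 0.3 -0.1  0.1] j6 0.17
  -> move cm [ 0.51  9.09 -9.85] roll 17.0 toolx [-0.04  0.02 -1.  ]
```

Call:
{"method": "step_arm", "body": {"commands": [95,0,0,0,8.5,95,0,0,0,8.5]}}

```text
time_s: 52.3
tool_pos: [0.5063, 0.1537, 0.1984]
tcp_rot: [0.283, 1.594, -0.256]
contact_force: [0.0, -0.6, 1.0]
opening: 0.0813
```

```bash
python3 -c "
from h import *
settle(7)
go([.4088,.25,.2],-19)
t=shot('top');c=shot('scene')
crop(c,290,120,450,260,5,'pics/q1.png')
crop(t,170,90,390,260,3.6,'pics/q2.png')"
```

```text
settled [0.5054 0.1545 0.1988] [-0.0359  0.0237 -0.9991] t 52.65
t 52.65 pos [0.5054 0.1545 0.1988] yaw -19.0 open 80.8 F [0.3 0.7 1.2] j6 0.47
  -> move cm [  0.45   5.88 -12.24] roll -0.0 toolx [-0.04  0.02 -1.  ]
```

View pics/q1.png

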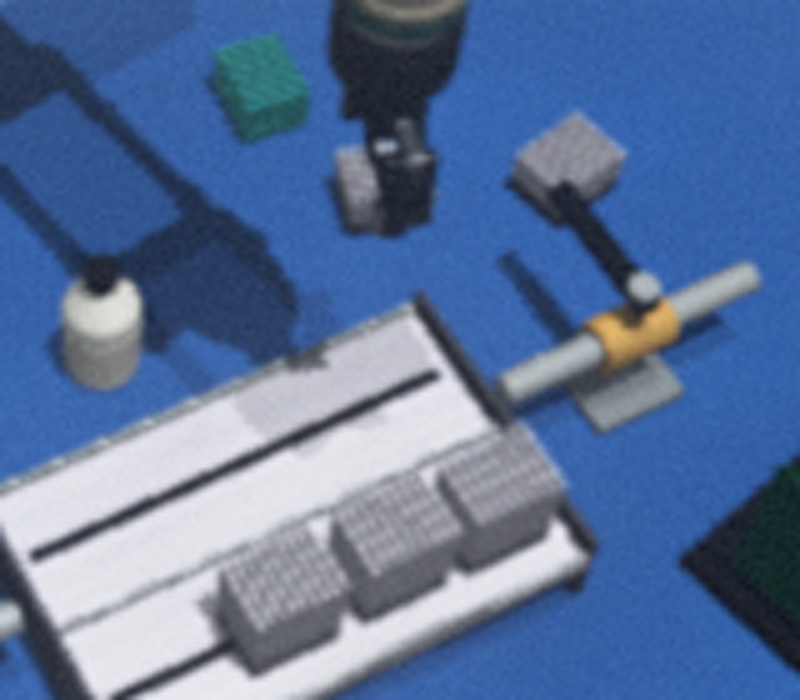

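View pics/q2.png

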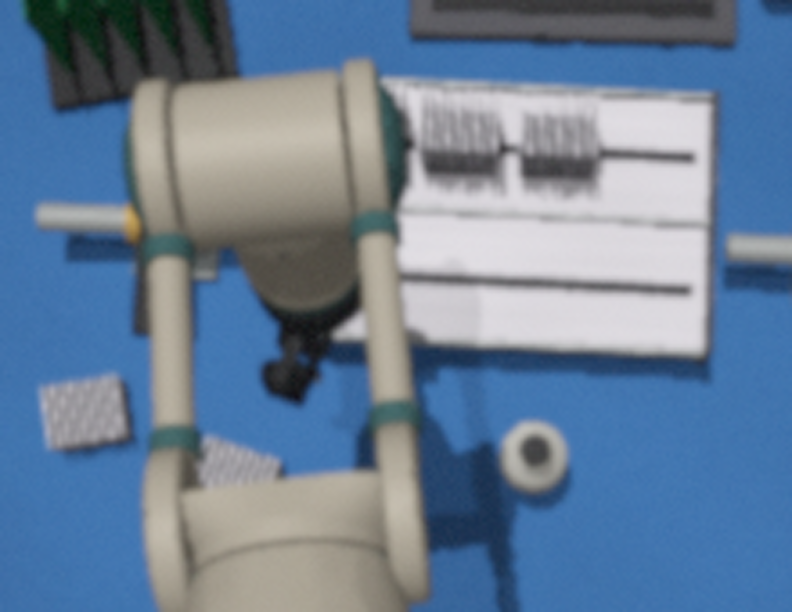

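```bash
python3 -c "
from h import *
t=shot('top');c=shot('scene')
for C in([t,c],[t],[c]):
  p,f,m=fitblock(C,.4538,.374,.04,win=22);print('L0',p.round(4),np.degrees(p[2]).round(1),f,m)
print(proj(t,[.6759,.145,.12]))
"
```

```text
L0 [0.4593 0.3733 0.1583] 9.1 155.42745098039217 [np.float64(467.0), np.float64(344.0)]
L0 [0.4606 0.3739 0.1708] 9.8 40.372549019607845 [np.float64(467.0)]
L0 [0.4536 0.3751 0.3615] 20.7 91.8 [np.float64(344.0)]
[[270.35830753 124.17686914]]
```

Call:
{"method": "step_arm", "body": {"commands": [95,0,1.9,-4.1,0,95,0,1.9,-4.1,0,95,0,1.9,-4.1,0]}}

```text
time_s: 53.15
tool_pos: [0.4107, 0.2482, 0.204]
tcp_rot: [0.282, 1.589, -0.255]
contact_force: [0.6, 0.6, 0.4]
opening: 0.0814
```

```bash
python3 -c "
from h import *
settle(8)
go([.4088,.25,.1],-19)
c=shot('scene')
crop(c,330,120,450,200,6,'pics/q3.png')"
```

```text
settled [0.4123 0.2469 0.2039] [-0.0317  0.0225 -0.9992] t 53.55
t 53.55 pos [0.4123 0.2469 0.2039] yaw -19.5 open 80.8 F [-0.   0.5  0.2] j6 0.7
  -> move cm [10.4   0.07 -0.04] roll -0.5 toolx [-0.03  0.02 -1.  ]
```

View pics/q3.png

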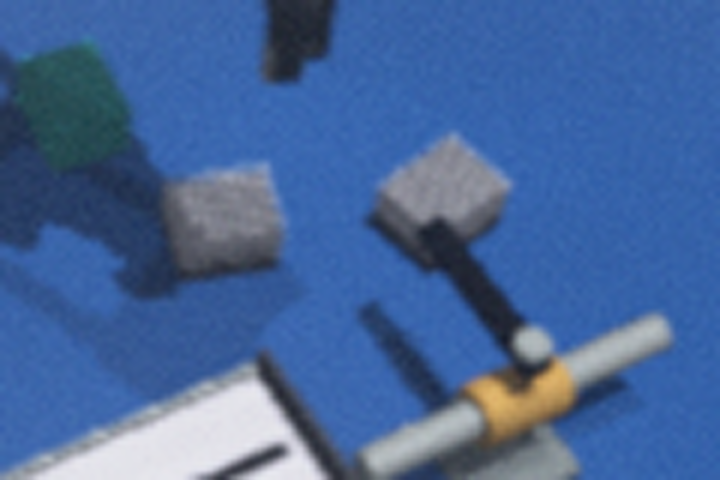

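Call:
{"method": "step_arm", "body": {"commands": [95,5,0,0,-0.5]}}

```text
time_s: 53.7
tool_pos: [0.4171, 0.2495, 0.1587]
tcp_rot: [0.282, 1.577, -0.242]
contact_force: [1.5, 0.5, -0.1]
opening: 0.0808
```

```bash
python3 -c "
from h import *
settle(7)"
```

```text
settled [0.4123 0.2483 0.1557] [-0.0287  0.0239 -0.9993] t 54.05
```

Call:
{"method": "step_arm", "body": {"commands": [95,5,0,0,0]}}

```text
time_s: 54.15
tool_pos: [0.4182, 0.2523, 0.1119]
tcp_rot: [0.284, 1.571, -0.239]
contact_force: [1.0, 0.6, -1.0]
opening: 0.0813
```

```bash
python3 -c "
from h import *
settle(7)
go([.4088,.25,.01],-19)"
```

```text
settled [0.4125 0.2502 0.1078] [-0.025   0.0253 -0.9994] t 54.5
t 54.5 pos [0.4125 0.2502 0.1078] yaw -19.0 open 81.1 F [ 0.  -0.6  0.6] j6 0.69
  -> move cm [ 9.78 -0.29 -0.03] roll -0.0 toolx [-0.02  0.03 -1.  ]
```

Call:
{"method": "step_arm", "body": {"commands": [95,5,-0.2,0,0]}}

```text
time_s: 54.6
tool_pos: [0.4181, 0.2526, 0.0638]
tcp_rot: [0.285, 1.567, -0.237]
contact_force: [1.5, -0.1, -0.7]
opening: 0.0813
```

```bash
python3 -c "
from h import *
settle(7)
go([.4088,.25,.01],-19)"
```

```text
settled [0.4122 0.2502 0.0597] [-0.0214  0.0268 -0.9994] t 54.95
t 54.95 pos [0.4122 0.2502 0.0597] yaw -19.0 open 81.3 F [ 0.7 -0.1  0.1] j6 0.68
  -> move cm [ 4.97 -0.22 -0.17] roll -0.0 toolx [-0.02  0.03 -1.  ]
```

Call:
{"method": "step_arm", "body": {"commands": [95,4,0,0,0]}}

```text
time_s: 55.05
tool_pos: [0.4172, 0.2537, 0.0245]
tcp_rot: [0.285, 1.568, -0.237]
contact_force: [0.6, 0.7, -0.1]
opening: 0.0813
```

```bash
python3 -c "
from h import *
settle(7)
go([.4088,.25,.01],-19)"
```

```text
settled [0.4125 0.2517 0.0211] [-0.0189  0.0278 -0.9994] t 55.4
t 55.4 pos [0.4125 0.2517 0.0211] yaw -19.0 open 81.4 F [0.1 0.2 0. ] j6 0.68
  -> move cm [ 1.12 -0.3  -0.26] roll -0.0 toolx [-0.02  0.03 -1.  ]
```

Call:
{"method": "step_arm", "body": {"commands": [95,1.2,-0.3,-0.2,0]}}

```text
time_s: 55.5
tool_pos: [0.4119, 0.2509, 0.0113]
tcp_rot: [0.283, 1.573, -0.239]
contact_force: [0.1, 0.4, 0.1]
opening: 0.0811
```

```bash
python3 -c "
from h import *
settle(5)
go([.4088,.25,.01],-19)"
```

```text
settled [0.41   0.2501 0.0099] [-0.0176  0.0283 -0.9994] t 55.75
t 55.75 pos [0.41   0.2501 0.0099] yaw -19.0 open 81.2 F [-0.8 -0.2  0.2] j6 0.68
  -> move cm [-0.01 -0.05 -0.11] roll -0.0 toolx [-0.02  0.03 -1.  ]
```

Call:
{"method": "step_arm", "body": {"commands": [0,0,0,0,0,0,0,0,0,0]}}

```text
time_s: 55.95
tool_pos: [0.4103, 0.2506, 0.011]
tcp_rot: [0.283, 1.576, -0.241]
contact_force: [-2.8, 1.8, 2.4]
opening: 0.0542
```

```bash
python3 -c "
from h import *
settle(8)
go([.57,.148,.15],-1.5)"
```

```text
settled [0.41   0.2506 0.0113] [-0.0171  0.0293 -0.9994] t 56.35
t 56.35 pos [0.41   0.2506 0.0113] yaw -19.0 open 49.4 F [-3.9  0.8  7.7] j6 0.68
  -> move cm [-14.43  -4.16  18.11] roll -17.5 toolx [-0.02  0.03 -1.  ]
```

Call:
{"method": "step_arm", "body": {"commands": [0,-4,0,0,0,0,-5,0,0,0,0,-4,0,0,0]}}

```text
time_s: 56.65
tool_pos: [0.4073, 0.2447, 0.1389]
tcp_rot: [0.275, 1.591, -0.249]
contact_force: [1.4, 0.1, -2.6]
opening: 0.0492
```

```bash
python3 -c "
from h import *
settle(7)
go([.57,.148,.15],-1.5)"
```

```text
settled [0.406  0.2443 0.1354] [-0.0371  0.0211 -0.9991] t 57.0
t 57.0 pos [0.406  0.2443 0.1354] yaw -19.0 open 49.1 F [ 0.3 -0.  -3.8] j6 0.68
  -> move cm [-2.27 -3.73 18.57] roll -17.5 toolx [-0.04  0.02 -1.  ]
```

Call:
{"method": "step_arm", "body": {"commands": [0,-1,-0.9,4.5,0,0,0,-0.9,4.5,0,0,0,-0.9,4.5,0,0,0,-0.9,4,0]}}

```text
time_s: 57.4
tool_pos: [0.5537, 0.1528, 0.1284]
tcp_rot: [0.265, 1.615, -0.249]
contact_force: [0.5, 1.5, -2.2]
opening: 0.0492
```

```bash
python3 -c "
from h import *
settle(7)
go([.57,.148,.15],-1.5)"
```

```text
settled [0.5511 0.1545 0.1296] [-0.0575  0.0195 -0.9982] t 57.75
t 57.75 pos [0.5511 0.1545 0.1296] yaw -18.6 open 49.2 F [ 0.2  0.9 -2.6] j6 0.45
  -> move cm [-2.16 -0.02  1.87] roll -17.1 toolx [-0.06  0.02 -1.  ]
```

Call:
{"method": "step_arm", "body": {"commands": [0,0,0,0,-8.5,0,0,0,0,-8.5]}}

```text
time_s: 57.95
tool_pos: [0.5483, 0.1561, 0.1293]
tcp_rot: [0.029, 1.63, 0.001]
contact_force: [-1.0, -0.2, -2.1]
opening: 0.0492
```

```bash
python3 -c "
from h import *
settle(7)
go([.57,.148,.07],-1.5)"
```

```text
settled [0.5496 0.1555 0.1296] [-0.0582  0.0195 -0.9981] t 58.3
t 58.3 pos [0.5496 0.1555 0.1296] yaw -1.5 open 49.2 F [ 0.7  0.3 -2.7] j6 0.15
  -> move cm [ 5.81 -0.8   2.41] roll -0.0 toolx [-0.06  0.02 -1.  ]
```

Call:
{"method": "step_arm", "body": {"commands": [0,0,-0.7,2,0,0,1,0,0,0,0,1,0,0,0,0,1,0,0,0,0,1,0,0,0]}}

```text
time_s: 58.8
tool_pos: [0.567, 0.1493, 0.0872]
tcp_rot: [0.039, 1.627, -0.009]
contact_force: [0.2, -0.2, -2.9]
opening: 0.0492
```

```bash
python3 -c "
from h import *
settle(7)
go([.57,.148,.0615],-1.5)"
```

```text
settled [0.5683 0.1493 0.0888] [-0.0538  0.0204 -0.9983] t 59.15
t 59.15 pos [0.5683 0.1493 0.0888] yaw -1.7 open 49.2 F [ 0.   0.2 -2.2] j6 0.14
  -> move cm [ 2.72 -0.18  0.32] roll -0.2 toolx [-0.05  0.02 -1.  ]
```

Call:
{"method": "step_arm", "body": {"commands": [0,1,-0.2,0.3,0,0,1.0,0,0,0]}}

```text
time_s: 59.35
tool_pos: [0.5724, 0.1478, 0.0699]
tcp_rot: [0.04, 1.619, -0.008]
contact_force: [-0.2, 0.6, -3.0]
opening: 0.0494
```

```bash
python3 -c "
from h import *
settle(7)
go([.57,.148,.0615],-1.5)
crop(shot('scene'),300,140,440,260,5.5,'pics/q4.png')"
```

```text
settled [0.5717 0.1481 0.0703] [-0.0494  0.0211 -0.9986] t 59.7
t 59.7 pos [0.5717 0.1481 0.0703] yaw -1.7 open 49.3 F [ 0.6  0.2 -2.8] j6 0.13
  -> move cm [ 0.88 -0.03 -0.13] roll -0.2 toolx [-0.05  0.02 -1.  ]
```

View pics/q4.png

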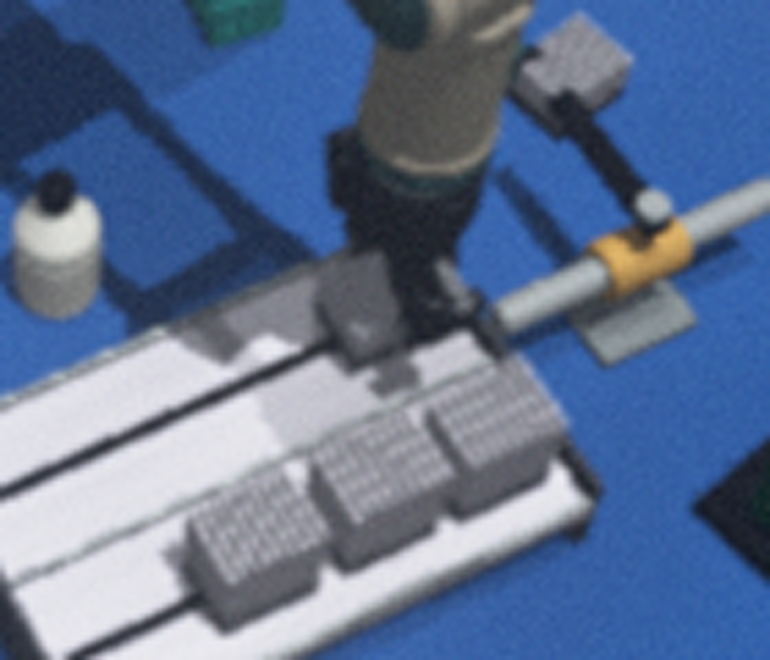

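Call:
{"method": "step_arm", "body": {"commands": [0,0.8,0,-0.1,0]}}

```text
time_s: 59.85
tool_pos: [0.5717, 0.1485, 0.0634]
tcp_rot: [0.04, 1.617, -0.007]
contact_force: [0.3, -0.2, -3.0]
opening: 0.0493
```

```bash
python3 -c "
from h import *
settle(7)
go([.57,.148,.0615],-1.5)"
```

```text
settled [0.57   0.1483 0.0622] [-0.05    0.021  -0.9985] t 60.2
t 60.2 pos [0.57   0.1483 0.0622] yaw -1.7 open 49.0 F [-0.1  0.4 -2.7] j6 0.13
  -> move cm [ 0.07 -0.03  0.  ] roll -0.2 toolx [-0.05  0.02 -1.  ]
```

Call:
{"method": "step_arm", "body": {"commands": [0,0.3,0,0,0]}}

```text
time_s: 60.3
tool_pos: [0.5702, 0.1483, 0.0618]
tcp_rot: [0.039, 1.62, -0.007]
contact_force: [-8.0, -2.2, 29.1]
opening: 0.0494
```

```bash
python3 -c "
from h import *
settle(5)
go([.57,.148,.0615],-1.5)"
```

```text
settled [0.5702 0.1483 0.0619] [-0.0483  0.021  -0.9986] t 60.55
t 60.55 pos [0.5702 0.1483 0.0619] yaw -1.7 open 49.1 F [-3.7 -1.3 11.6] j6 0.13
  -> move cm [ 0.04 -0.03 -0.01] roll -0.2 toolx [-0.05  0.02 -1.  ]
```

Call:
{"method": "step_arm", "body": {"commands": [74,0,0,0,0,74,0,0,0,0,74,-3,0,0,0,74,-5,0,0,0,74,-5,0,0,0]}}

```text
time_s: 61.05
tool_pos: [0.5721, 0.145, 0.1887]
tcp_rot: [0.038, 1.635, -0.009]
contact_force: [1.2, 0.5, 0.8]
opening: 0.0633
```

```bash
python3 -c "
from h import *
settle(7)
go([.46,.374,.2],9.6)"
```

```text
settled [0.5716 0.145  0.1863] [-0.0646  0.0192 -0.9977] t 61.4
t 61.4 pos [0.5716 0.145  0.1863] yaw -1.7 open 63.4 F [-0.3  0.3 -0.1] j6 0.14
  -> move cm [ -0.21  22.57 -11.89] roll -11.3 toolx [-0.06  0.02 -1.  ]
```

Call:
{"method": "step_arm", "body": {"commands": [95,-0.5,4.4,-2.3,0,95,-0.5,4.4,-2.3,0,95,0,4.4,-2.3,0,95,0,4.4,-2.3,0,95,0,4,-2,0]}}

```text
time_s: 61.9
tool_pos: [0.4647, 0.363, 0.1968]
tcp_rot: [0.041, 1.651, -0.026]
contact_force: [0.7, -0.1, 1.3]
opening: 0.081
```

```bash
python3 -c "
from h import *
settle(7)
go([.46,.374,.2],9.6)
crop(shot('scene'),300,120,460,260,5,'pics/q5.png');crop(shot('top'),230,90,410,240,4.4,'pics/q6.png')"
```

```text
settled [0.4671 0.3604 0.1977] [-0.0777  0.0114 -0.9969] t 62.25
t 62.25 pos [0.4671 0.3604 0.1977] yaw -2.5 open 81.0 F [ 0.1 -0.6 -0.2] j6 0.54
  -> move cm [-0.15  1.33 -0.79] roll -12.1 toolx [-0.08  0.01 -1.  ]
```

View pics/q5.png

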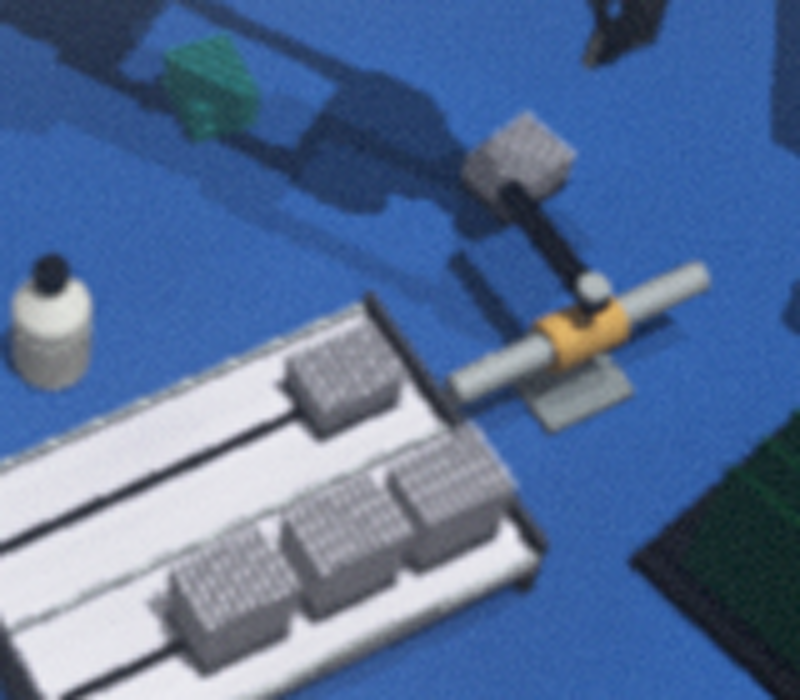

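View pics/q6.png

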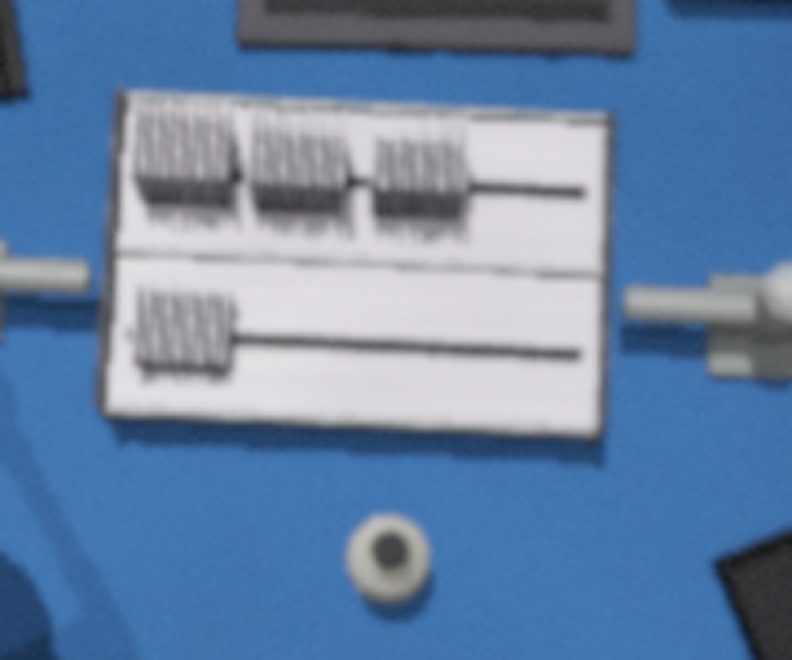

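Call:
{"method": "step_arm", "body": {"commands": [95,0,1.4,-0.8,0,95,0,0,0,-6,95,0,0,0,-6]}}

```text
time_s: 62.65
tool_pos: [0.4607, 0.3744, 0.1991]
tcp_rot: [-0.115, 1.643, 0.147]
contact_force: [0.1, -0.3, 0.1]
opening: 0.0813
```

```bash
python3 -c "
from h import *
settle(7)
go([.46,.374,.1],9.6)"
```

```text
settled [0.4608 0.3741 0.1991] [-0.0774  0.0134 -0.9969] t 63.0
t 63.0 pos [0.4608 0.3741 0.1991] yaw 9.3 open 81.2 F [-1.3  0.  -0.2] j6 0.36
  -> move cm [ 9.89 -0.25  0.66] roll -0.3 toolx [-0.08  0.01 -1.  ]
```

Call:
{"method": "step_arm", "body": {"commands": [95,1,0,0,0,95,1,0,0,0,95,1,0,0,0,95,1,0,0,0,95,1,0,0,0]}}

```text
time_s: 63.5
tool_pos: [0.4568, 0.3749, 0.1457]
tcp_rot: [-0.11, 1.642, 0.142]
contact_force: [-0.6, 0.4, 0.4]
opening: 0.081
```

```bash
python3 -c "
from h import *
go([.46,.374,.1],9.6)
settle(6)"
```

```text
t 63.5 pos [0.4568 0.3749 0.1457] yaw 9.1 open 81.0 F [-0.6  0.4  0.4] j6 0.36
  -> move cm [ 4.53 -0.26  0.64] roll -0.5 toolx [-0.08  0.01 -1.  ]
settled [0.4576 0.3754 0.1474] [-0.0749  0.0151 -0.9971] t 63.8
```

Call:
{"method": "step_arm", "body": {"commands": [95,1,0,0,0,95,1,0,0,0,95,1,0,0,0,95,1,0,0,0,95,0.5,0,0,0]}}

```text
time_s: 64.3
tool_pos: [0.455, 0.3766, 0.1005]
tcp_rot: [-0.108, 1.637, 0.144]
contact_force: [-1.4, -0.3, -0.2]
opening: 0.0815
```

```bash
python3 -c "
from h import *
settle(7)
go([.46,.374,.1],9.6)"
```

```text
settled [0.4562 0.3773 0.1026] [-0.0688  0.0188 -0.9975] t 64.65
t 64.65 pos [0.4562 0.3773 0.1026] yaw 9.1 open 81.1 F [-1.3  0.1  0.3] j6 0.36
  -> move cm [ 0.23 -0.4   0.34] roll -0.5 toolx [-0.07  0.02 -1.  ]
```

Call:
{"method": "step_arm", "body": {"commands": [95,0,-0.4,0.3,-0.5]}}

```text
time_s: 64.75
tool_pos: [0.4597, 0.3741, 0.1028]
tcp_rot: [-0.114, 1.633, 0.153]
contact_force: [-0.6, 0.0, -0.8]
opening: 0.0812
```

```bash
python3 -c "
from h import *
settle(5)
go([.46,.374,.01],9.6)"
```

```text
settled [0.4599 0.3737 0.1025] [-0.0687  0.019  -0.9975] t 65.0
t 65.0 pos [0.4599 0.3737 0.1025] yaw 9.6 open 80.8 F [ 0.4  0.7 -0.4] j6 0.34
  -> move cm [ 9.22 -0.25  0.61] roll 0.0 toolx [-0.07  0.02 -1.  ]
```

Call:
{"method": "step_arm", "body": {"commands": [95,2.5,0,0,0,95,2.5,0,0,0]}}

```text
time_s: 65.2
tool_pos: [0.4597, 0.3766, 0.0555]
tcp_rot: [-0.109, 1.625, 0.155]
contact_force: [0.3, -1.0, -0.3]
opening: 0.081
```

```bash
python3 -c "
from h import *
settle(7)
go([.46,.374,.01],9.6)
crop(shot('scene'),370,110,450,190,7,'pics/q7.png')"
```

```text
settled [0.4603 0.3769 0.0567] [-0.0597  0.0245 -0.9979] t 65.55
t 65.55 pos [0.4603 0.3769 0.0567] yaw 9.6 open 80.8 F [-0.5  0.2 -0.2] j6 0.34
  -> move cm [ 4.65 -0.44  0.18] roll 0.0 toolx [-0.06  0.02 -1.  ]
```

View pics/q7.png

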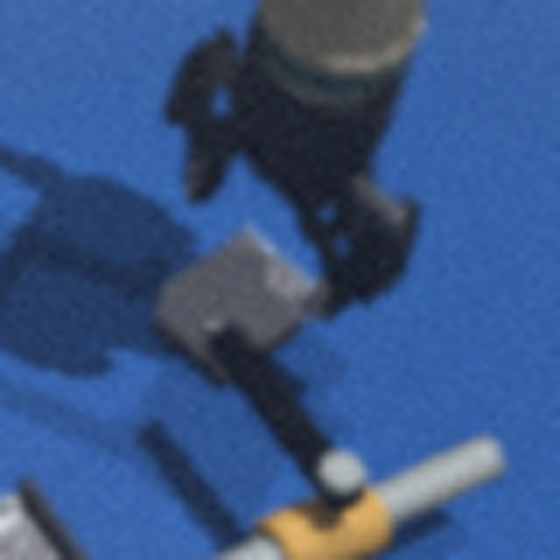

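Call:
{"method": "step_arm", "body": {"commands": [95,2.3,-0.3,0.1,0,95,1.8,-0.2,0,0]}}

```text
time_s: 65.8
tool_pos: [0.4633, 0.3754, 0.0194]
tcp_rot: [-0.105, 1.614, 0.16]
contact_force: [0.3, -0.5, -0.6]
opening: 0.0804
```

```bash
python3 -c "
from h import *
settle(6)
go([.46,.374,.01],9.6)"
```

```text
settled [0.4634 0.3757 0.0201] [-0.0504  0.0303 -0.9983] t 66.1
t 66.1 pos [0.4634 0.3757 0.0201] yaw 9.6 open 81.2 F [-0.1 -0.  -0.2] j6 0.33
  -> move cm [ 1.02 -0.15 -0.32] roll 0.0 toolx [-0.05  0.03 -1.  ]
```

Call:
{"method": "step_arm", "body": {"commands": [95,0.5,0,0,0,0,0,0,0,0,0,0,0,0,0]}}

```text
time_s: 66.4
tool_pos: [0.4627, 0.3763, 0.0169]
tcp_rot: [-0.104, 1.614, 0.16]
contact_force: [-4.7, 0.1, 3.4]
opening: 0.0542
```

```bash
python3 -c "
from h import *
settle(8)
go([.568,.073,.2],-1.5)"
```

```text
settled [0.4632 0.3764 0.0173] [-0.049   0.0317 -0.9983] t 66.8
t 66.8 pos [0.4632 0.3764 0.0173] yaw 9.7 open 49.2 F [-3.8 -1.5  4.8] j6 0.33
  -> move cm [-19.71 -30.92   4.45] roll 11.2 toolx [-0.05  0.03 -1.  ]
```

Call:
{"method": "step_arm", "body": {"commands": [0,-3,0,0,0]}}

```text
time_s: 66.9
tool_pos: [0.4616, 0.3737, 0.0439]
tcp_rot: [-0.108, 1.621, 0.158]
contact_force: [-0.4, -0.4, -2.5]
opening: 0.0493
```

```bash
python3 -c "
from h import *
settle(6)"
```

```text
settled [0.464  0.375  0.0461] [-0.0505  0.0307 -0.9983] t 67.2
```

Call:
{"method": "step_arm", "body": {"commands": [0,-5,0,0,0]}}

```text
time_s: 67.3
tool_pos: [0.461, 0.3702, 0.0888]
tcp_rot: [-0.111, 1.631, 0.154]
contact_force: [-1.1, 0.3, -2.5]
opening: 0.0491
```

```bash
python3 -c "
from h import *
settle(6)"
```

```text
settled [0.4652 0.3727 0.0943] [-0.0537  0.0287 -0.9981] t 67.6
```

Call:
{"method": "step_arm", "body": {"commands": [0,-5,0,0,0]}}

```text
time_s: 67.7
tool_pos: [0.4619, 0.3679, 0.1362]
tcp_rot: [-0.113, 1.636, 0.152]
contact_force: [-0.5, -0.2, -3.8]
opening: 0.049
```

```bash
python3 -c "
from h import *
settle(6)"
```

```text
settled [0.4665 0.3704 0.1421] [-0.0574  0.0265 -0.998 ] t 68.0
```

Call:
{"method": "step_arm", "body": {"commands": [0,-3,0,0,6,0,0,0,0,5]}}

```text
time_s: 68.2
tool_pos: [0.4657, 0.3683, 0.168]
tcp_rot: [0.041, 1.637, -0.008]
contact_force: [0.9, 1.1, -2.9]
opening: 0.0489
```

```bash
python3 -c "
from h import *
settle(6)
go([.568,.075,.2],-1.5)"
```

```text
settled [0.4636 0.3671 0.1652] [-0.0713  0.0185 -0.9973] t 68.5
t 68.5 pos [0.4636 0.3671 0.1652] yaw -1.4 open 49.1 F [ 0.3 -0.2 -3.6] j6 0.53
  -> move cm [ -4.76 -28.87  10.89] roll 0.1 toolx [-0.07  0.02 -1.  ]
```

Call:
{"method": "step_arm", "body": {"commands": [0,-0.5,-4.6,1.7,0,0,-0.3,-4.6,1.7,0,0,0,-4.6,1.7,0,0,0,-4.6,1.7,0,0,0,-4.6,1.7,0]}}

```text
time_s: 69.0
tool_pos: [0.5438, 0.1364, 0.16]
tcp_rot: [0.023, 1.644, 0.011]
contact_force: [0.4, -0.7, -3.2]
opening: 0.049
```

```bash
python3 -c "
from h import *
settle(7)
go([.568,.075,.15],-1.5)"
```

```text
settled [0.543  0.1391 0.1602] [-0.0739  0.0221 -0.997 ] t 69.35
t 69.35 pos [0.543  0.1391 0.1602] yaw -0.4 open 48.9 F [-0.   0.5 -2.7] j6 0.1
  -> move cm [ 0.7  -6.41  2.61] roll 1.1 toolx [-0.07  0.02 -1.  ]
```

Call:
{"method": "step_arm", "body": {"commands": [0,0,-4,1.5,0]}}

```text
time_s: 69.45
tool_pos: [0.5558, 0.1043, 0.1586]
tcp_rot: [0.021, 1.646, 0.02]
contact_force: [1.1, -1.2, -3.1]
opening: 0.0488
```

```bash
python3 -c "
from h import *
settle(7)
go([.568,.075,.1],-1.5)"
```

```text
settled [0.5571 0.1004 0.1583] [-0.0743  0.0225 -0.997 ] t 69.8
t 69.8 pos [0.5571 0.1004 0.1583] yaw -0.3 open 49.3 F [-0.3 -0.8 -3.3] j6 0.04
  -> move cm [ 5.67 -2.66  1.53] roll 1.2 toolx [-0.07  0.02 -1.  ]
```

Call:
{"method": "step_arm", "body": {"commands": [0,0,-2.6,1.3,1.2]}}

```text
time_s: 69.9
tool_pos: [0.568, 0.078, 0.1571]
tcp_rot: [0.037, 1.647, 0.001]
contact_force: [0.3, 0.6, -3.2]
opening: 0.0491
```

```bash
python3 -c "
from h import *
settle(7)
go([.568,.075,.1],-1.5)"
```

```text
settled [0.5693 0.0753 0.1568] [-0.0748  0.023  -0.9969] t 70.25
t 70.25 pos [0.5693 0.0753 0.1568] yaw -1.4 open 49.2 F [ 0.3  0.3 -3.1] j6 0.01
  -> move cm [ 5.67 -0.15  0.3 ] roll 0.1 toolx [-0.07  0.02 -1.  ]
```

Call:
{"method": "step_arm", "body": {"commands": [0,2.5,0,0.2,0,0,2.5,0,0,0]}}

```text
time_s: 70.45
tool_pos: [0.5706, 0.0779, 0.1098]
tcp_rot: [0.037, 1.636, -0.001]
contact_force: [0.3, 0.5, -2.9]
opening: 0.049
```

```bash
python3 -c "
from h import *
settle(7)
go([.568,.075,.067],-1.5)"
```

```text
settled [0.5714 0.0773 0.1112] [-0.064   0.0232 -0.9977] t 70.8
t 70.8 pos [0.5714 0.0773 0.1112] yaw -1.4 open 48.9 F [ 0.1 -0.  -2.6] j6 0.01
  -> move cm [ 4.42 -0.33 -0.05] roll 0.1 toolx [-0.06  0.02 -1.  ]
```

Call:
{"method": "step_arm", "body": {"commands": [0,1.8,-0.3,0,0,0,1.6,0,0,0]}}

```text
time_s: 71.0
tool_pos: [0.5733, 0.0751, 0.0813]
tcp_rot: [0.037, 1.624, -0.001]
contact_force: [-0.5, 0.1, -3.3]
opening: 0.049
```

```bash
python3 -c "
from h import *
settle(7)
go([.568,.075,.067],-1.5)
crop(shot('scene'),300,140,440,260,5.5,'pics/q8.png')"
```

```text
settled [0.5732 0.0754 0.0814] [-0.0539  0.0234 -0.9983] t 71.35
t 71.35 pos [0.5732 0.0754 0.0814] yaw -1.4 open 48.6 F [-0.3  0.4 -2.6] j6 0.01
  -> move cm [ 1.47 -0.08 -0.44] roll 0.1 toolx [-0.05  0.02 -1.  ]
```

View pics/q8.png

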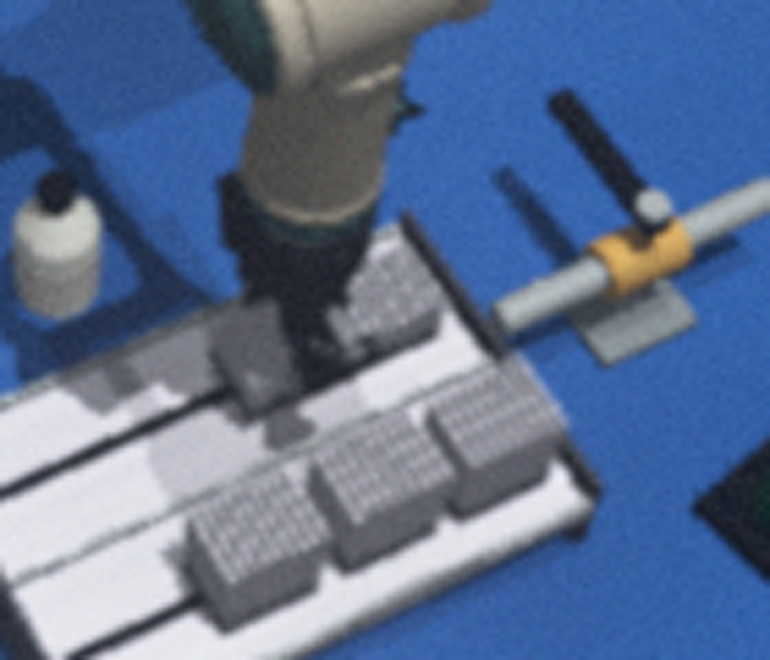

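Call:
{"method": "step_arm", "body": {"commands": [0,1.2,0,-0.4,0]}}

```text
time_s: 71.5
tool_pos: [0.5709, 0.0757, 0.0715]
tcp_rot: [0.037, 1.619, -0.001]
contact_force: [0.4, -0.3, -3.1]
opening: 0.0488
```

```bash
python3 -c "
from h import *
settle(7)
go([.568,.075,.067],-1.5)"
```

```text
settled [0.5691 0.0758 0.0701] [-0.0529  0.0234 -0.9983] t 71.85
t 71.85 pos [0.5691 0.0758 0.0701] yaw -1.4 open 49.0 F [ 0.  -0.1 -3. ] j6 0.01
  -> move cm [ 0.31 -0.09 -0.09] roll 0.1 toolx [-0.05  0.02 -1.  ]
```

Call:
{"method": "step_arm", "body": {"commands": [0,0.3,0,0,0]}}

```text
time_s: 71.95
tool_pos: [0.5696, 0.0757, 0.0677]
tcp_rot: [0.037, 1.622, -0.001]
contact_force: [-1.1, -2.7, 6.4]
opening: 0.0489
```

```bash
python3 -c "
from h import *
settle(5)
go([.568,.075,.067],-1.5)"
```

```text
settled [0.5696 0.0757 0.0677] [-0.0512  0.0232 -0.9984] t 72.2
t 72.2 pos [0.5696 0.0757 0.0677] yaw -1.4 open 49.0 F [-0.5 -1.4  2. ] j6 0.01
  -> move cm [ 0.08 -0.07 -0.15] roll 0.1 toolx [-0.05  0.02 -1.  ]
```

Contact. Release and clear away for a check.

Call:
{"method": "step_arm", "body": {"commands": [74,0,0,0,0,74,0,0,0,0,74,-3,0,0,0,74,-5,0,0,0,74,-5,0,0,0]}}

```text
time_s: 72.7
tool_pos: [0.5708, 0.0731, 0.1928]
tcp_rot: [0.038, 1.642, -0.001]
contact_force: [1.0, -0.3, -0.0]
opening: 0.0633
```

```bash
python3 -c "
from h import *
settle(7)
go([.46,.3,.22],-1.5)"
```

```text
settled [0.5704 0.073  0.1905] [-0.0718  0.024  -0.9971] t 73.05
t 73.05 pos [0.5704 0.073  0.1905] yaw -1.4 open 63.0 F [ 0.5 -0.4 -0.7] j6 0.01
  -> move cm [ -1.6   22.47 -11.76] roll 0.1 toolx [-0.07  0.02 -1.  ]
```

Call:
{"method": "step_arm", "body": {"commands": [40,0,4.2,-2,0,40,0,4.2,-2,0,40,0,4.2,-2,0,40,0,4.2,-2,0,40,0,4.2,-2,0]}}

```text
time_s: 73.55
tool_pos: [0.4727, 0.2852, 0.1922]
tcp_rot: [0.043, 1.659, -0.016]
contact_force: [0.6, 0.5, 0.5]
opening: 0.034
```

```bash
python3 -c "
from h import *
settle(7)
go([.46,.3,.22],-1.5)
crop(shot('scene'),290,120,450,260,5,'pics/k1.png');crop(shot('top'),210,90,390,240,4.4,'pics/k2.png')"
```

```text
settled [0.4749 0.2829 0.1932] [-0.0853  0.0186 -0.9962] t 73.9
t 73.9 pos [0.4749 0.2829 0.1932] yaw -2.1 open 34.0 F [-0.3 -0.8 -0.4] j6 0.4
  -> move cm [-2.51  1.7  -1.78] roll -0.6 toolx [-0.09  0.02 -1.  ]
```

View pics/k1.png

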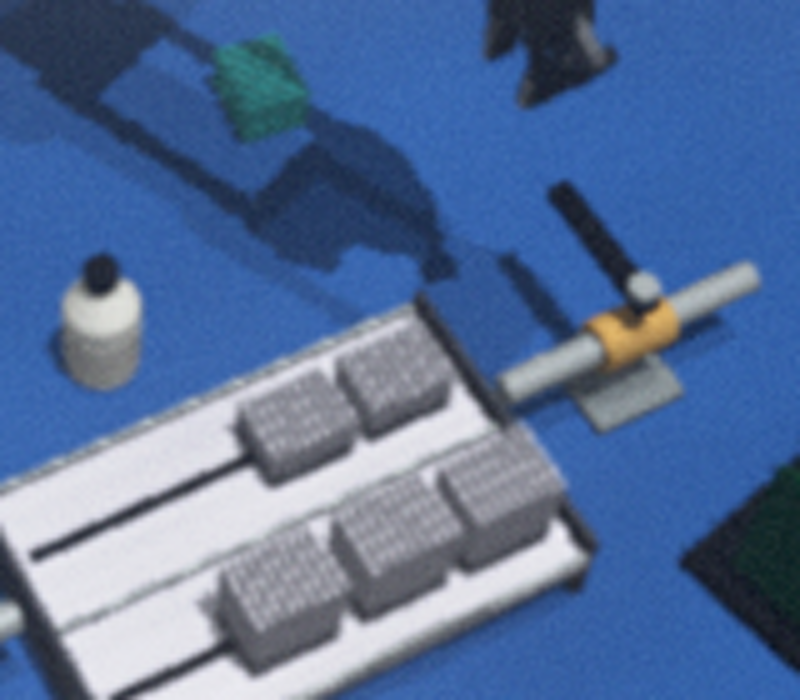

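View pics/k2.png

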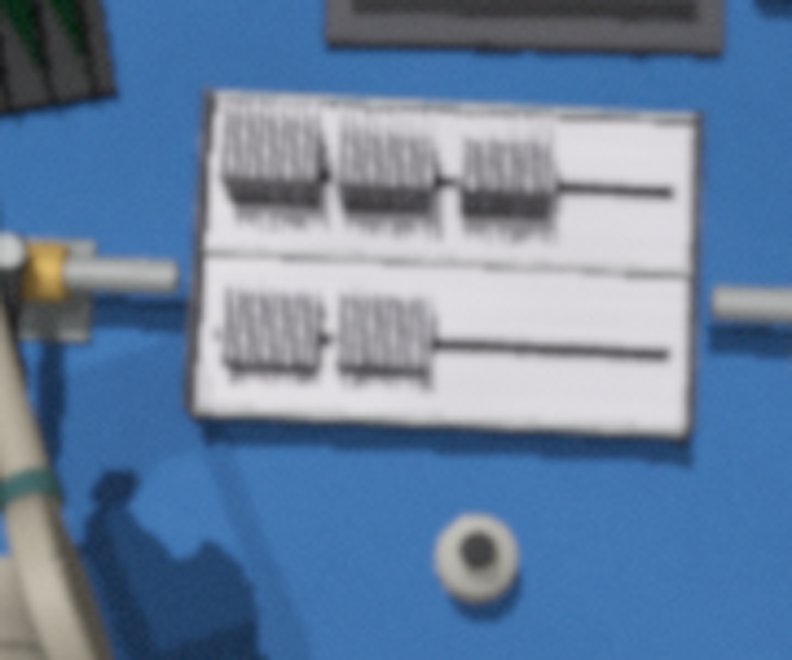

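```bash
python3 -c "
from h import *
c=shot('top')
a=np.radians(-1.5);Rm=np.array([[np.cos(a),-np.sin(a)],[np.sin(a),np.cos(a)]])
for n,q,z in [('T1',[(226,113),(322,115),(325,185),(224,180)],.12),('T2',[(342,122),(438,128),(438,192),(340,190)],.12),('T0',[(463,135),(553,137),(553,200),(462,196)],.12),('L1',[(224,290),(322,292),(320,368),(222,368)],.09),('L0',[(338,297),(433,297),(432,372),(337,372)],.09)]:
  P=atz(c,[(210+u/4.4,90+v/4.4) for u,v in q],z)[:,:2]
  print(n,((P.mean(0)-[.6242,.0315])@Rm).round(4))
# lever now
go([.535,.3,.083],88.5)
"
```

```text
T1 [0.0504 0.1095]
T2 [0.0473 0.0367]
T0 [ 0.045  -0.0378]
L1 [-0.0596  0.1072]
L0 [-0.0596  0.0352]
t 74.05 pos [0.4752 0.2829 0.1938] yaw -2.2 open 34.2 F [-0.3  0.5  0.3] j6 0.4
  -> move cm [10.56  1.76  6.83] roll 89.3 toolx [-0.08  0.02 -1.  ]
```

```bash
cat > ov.py <<'E'
from h import *
import sys
def overlay(n,blocks,box,k,fn):
    c=shot(n); x0,y0,x1,y1=box
    im=cv2.resize(c["pixels"][y0:y1,x0:x1],None,fx=k,fy=k,interpolation=cv2.INTER_CUBIC)
    raw=im.copy()
    for x,y,a,h in blocks:
        q=block(x,y,np.radians(a),h,.05)
        for f,col in((q[1::2][[0,1,3,2]],(0,0,255)),(q[::2][[0,1,3,2]],(0,255,255))):
            p=((proj(c,f)+.5-[x0,y0])*k).astype(np.int32); cv2.polylines(im,[p.reshape(-1,1,2)],True,col,1)
    cv2.imwrite(fn,np.vstack([raw,im]))
B=[(.68,.145,-1.5,.07),(.679,.0695,-1.5,.07),(.678,-.005,-1.5,.07),(.570,.148,-1.5,.04),(.5696,.0737,-1.5,.04)]
overlay("top",B,(245,105,350,190),5,"pics/o1.png")
overlay("scene",B,(325,180,425,260),6,"pics/o2.png")
E
python3 ov.py; python3 -c "
import cv2
for i in '12':
  m=cv2.imread(f'pics/o{i}.png');print(m.shape)
  if m.shape[0]>600: cv2.imwrite(f'pics/o{i}.png',cv2.resize(m,None,fx=600/m.shape[0],fy=600/m.shape[0]))"
```

```text
(850, 525, 3)
(960, 600, 3)
```

View pics/o1.png

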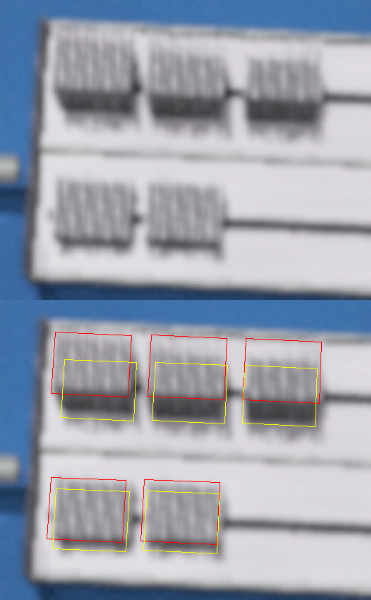

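View pics/o2.png

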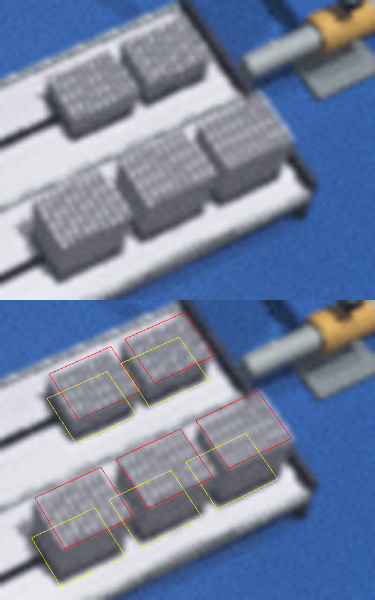

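Call:
{"method": "step_arm", "body": {"commands": [44,0,0,0,8.5,44,0,0,0,8.5,44,0,0,0,8.5,44,0,0,0,8.5,44,0,0,0,8.5]}}

```text
time_s: 74.65
tool_pos: [0.4768, 0.2804, 0.1943]
tcp_rot: [0.616, 1.566, -0.638]
contact_force: [0.0, 0.8, -0.4]
opening: 0.0375
```

Call:
{"method": "step_arm", "body": {"commands": [44,0,0,0,8.5,44,0,0,0,8.5,44,0,0,0,8.5,44,0,0,0,8.5,44,0,0,0,8.5]}}

```text
time_s: 75.15
tool_pos: [0.4783, 0.2779, 0.1947]
tcp_rot: [1.165, 1.299, -1.239]
contact_force: [0.4, -0.6, -0.2]
opening: 0.0376
```

```bash
python3 -c "
from h import *
settle(7)
go([.535,.308,.13],88.5)"
```

```text
settled [0.478  0.2783 0.1946] [-0.0827  0.0208 -0.9964] t 75.5
t 75.5 pos [0.478  0.2783 0.1946] yaw -88.0 open 37.8 F [-0.3  0.3 -0. ] j6 1.89
  -> move cm [ 6.03  6.31 -2.62] roll 3.5 toolx [-0.08  0.02 -1.  ]
```

Call:
{"method": "step_arm", "body": {"commands": [44,0,3.2,-1.3,0,44,0,3.2,-1.3,2]}}

```text
time_s: 75.7
tool_pos: [0.538, 0.3057, 0.191]
tcp_rot: [1.18, 1.288, -1.26]
contact_force: [-0.2, 0.3, 0.8]
opening: 0.0373
```

```bash
python3 -c "
from h import *
settle(7)
go([.535,.308,.12],88.5)"
```

```text
settled [0.5365 0.3052 0.1906] [-0.0871  0.0191 -0.996 ] t 76.05
t 76.05 pos [0.5365 0.3052 0.1906] yaw -89.9 open 37.7 F [-0.7 -0.4  0.5] j6 1.93
  -> move cm [ 7.05  0.47 -0.15] roll 1.6 toolx [-0.09  0.02 -1.  ]
```

Call:
{"method": "step_arm", "body": {"commands": [44,2.5,0,0,0,44,2.5,0,0,0,44,2,0,0,0]}}

```text
time_s: 76.35
tool_pos: [0.531, 0.3068, 0.1244]
tcp_rot: [1.185, 1.286, -1.252]
contact_force: [-0.2, -0.6, 1.1]
opening: 0.0377
```

```bash
python3 -c "
from h import *
settle(7)
go([.535,.308,.083],88.5)
crop(shot('scene'),370,110,470,210,6,'pics/l1.png')"
```

```text
settled [0.5328 0.3074 0.1262] [-0.0755  0.0237 -0.9969] t 76.7
t 76.7 pos [0.5328 0.3074 0.1262] yaw -89.8 open 37.5 F [-0.3 -0.2  0. ] j6 1.93
  -> move cm [4.29 0.54 0.04] roll 1.7 toolx [-0.08  0.02 -1.  ]
```

View pics/l1.png

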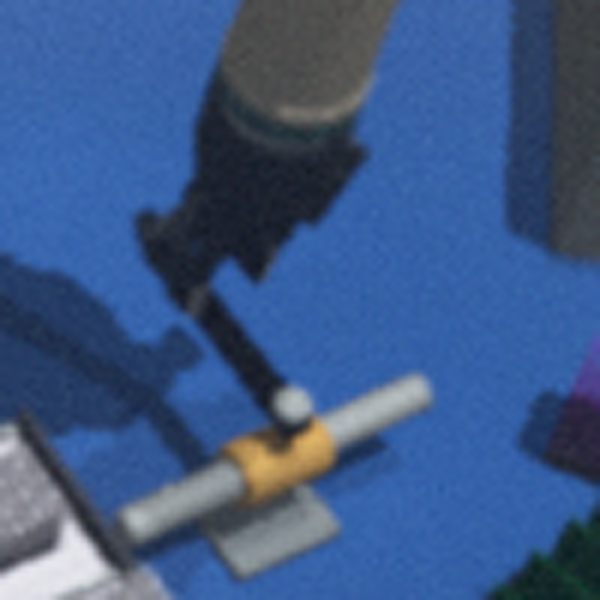

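Call:
{"method": "step_arm", "body": {"commands": [44,2,0.3,0,0,44,2,0.2,0,0]}}

```text
time_s: 76.95
tool_pos: [0.5384, 0.3098, 0.0902]
tcp_rot: [1.195, 1.28, -1.241]
contact_force: [0.1, 0.1, -0.0]
opening: 0.0378
```

```bash
python3 -c "
from h import *
settle(7)
lev(178.5)"
```

```text
settled [0.538  0.3097 0.0904] [-0.0666  0.0274 -0.9974] t 77.3
t 77.3 pos [0.538  0.3097 0.0904] yaw -89.8 open 37.7 F [ 0.1  0.4 -0.4] j6 1.92
  -> move cm [ 0.76 -0.25  0.2 ] roll 1.7 toolx [-0.07  0.03 -1.  ]
  lever world ang 177.0 rad 0.072
```

Call:
{"method": "step_arm", "body": {"commands": [30,0.3,0,0,0,30,0,0,0,0], "force": 20}}

```text
time_s: 77.5
tool_pos: [0.5386, 0.3101, 0.0888]
tcp_rot: [1.196, 1.28, -1.239]
contact_force: [-0.2, -0.7, 0.3]
opening: 0.0256
```

```bash
python3 -c "
from h import *
settle(5)
lev(178.5)"
```

```text
settled [0.5386 0.3101 0.0887] [-0.0644  0.0283 -0.9975] t 77.75
t 77.75 pos [0.5386 0.3101 0.0887] yaw -89.8 open 25.4 F [ 0.2 -0.5 -0.8] j6 1.92
  -> move cm [ 0.58 -0.32  0.23] roll 1.7 toolx [-0.06  0.03 -1.  ]
  lever world ang 176.7 rad 0.0715
```

Call:
{"method": "step_arm", "body": {"commands": [30,0.4,-0.2,1.0,-8,30,0,0.05,1.04,-8,30,0,0.07,1.04,-8,30,0,0.07,1.04,-8]}}

```text
time_s: 78.15
tool_pos: [0.5453, 0.276, 0.0842]
tcp_rot: [0.779, 1.508, -0.776]
contact_force: [-2.4, 2.2, 2.9]
opening: 0.0256
```

```bash
python3 -c "
from h import *
settle(5)
lev(226.5)"
```

```text
settled [0.5465 0.2752 0.0837] [-0.064   0.0356 -0.9973] t 78.4
t 78.4 pos [0.5465 0.2752 0.0837] yaw -57.1 open 25.7 F [ 0.3  0.2 -0.6] j6 1.29
  -> move cm [-0.09 -0.29  2.62] roll -13.6 toolx [-0.06  0.04 -1.  ]
  lever world ang 205.9 rad 0.0706
```

Call:
{"method": "step_arm", "body": {"commands": [30,0,-0.2,1.0,-7,30,0,0,1.0,-7]}}

```text
time_s: 78.6
tool_pos: [0.5559, 0.2612, 0.083]
tcp_rot: [0.6, 1.566, -0.578]
contact_force: [-2.9, 1.0, 2.5]
opening: 0.0261
```

```bash
python3 -c "
from h import *
settle(5)
lev(226.5)"
```

```text
settled [0.5569 0.2603 0.0826] [-0.0623  0.038  -0.9973] t 78.85
t 78.85 pos [0.5569 0.2603 0.0826] yaw -43.1 open 25.6 F [-0.4 -0.5  0.3] j6 1.02
  -> move cm [-0.08 -0.53  0.69] roll 0.4 toolx [-0.06  0.04 -1.  ]
  lever world ang 220.7 rad 0.0701
```

Call:
{"method": "step_arm", "body": {"commands": [30,0,-0.1,0.7,0]}}

```text
time_s: 78.95
tool_pos: [0.5603, 0.2559, 0.0822]
tcp_rot: [0.605, 1.564, -0.584]
contact_force: [-1.8, 2.0, 3.1]
opening: 0.0253
```

```bash
python3 -c "
from h import *
settle(6)
lev(226.5)"
```

```text
settled [0.5613 0.2547 0.0821] [-0.0623  0.0378 -0.9973] t 79.25
t 79.25 pos [0.5613 0.2547 0.0821] yaw -43.1 open 25.9 F [-1.4  0.3  1.7] j6 1.01
  -> move cm [-0.09 -0.43 -0.01] roll 0.4 toolx [-0.06  0.04 -1.  ]
  lever world ang 226.5 rad 0.0707
```

Call:
{"method": "step_arm", "body": {"commands": [34,0,0,-0.35,0,42,0,0,0,0,42,-3,0,0,0]}}

```text
time_s: 79.55
tool_pos: [0.5582, 0.2548, 0.1085]
tcp_rot: [0.6, 1.567, -0.589]
contact_force: [-0.7, -0.1, 0.1]
opening: 0.0357
```

```bash
python3 -c "
from h import *
settle(6)
lev(226.5)"
```

```text
settled [0.5606 0.2555 0.1114] [-0.0618  0.0365 -0.9974] t 79.85
t 79.85 pos [0.5606 0.2555 0.1114] yaw -43.1 open 35.7 F [-0.1  0.3  0.8] j6 1.01
  -> move cm [ 2.83 -0.39  0.3 ] roll 0.4 toolx [-0.06  0.04 -1.  ]
  lever world ang 225.7 rad 0.0706
```

Call:
{"method": "step_arm", "body": {"commands": [42,-5,0,0,0,42,-5,0,0,0,42,-5,-4,-2,0,42,0,-5,0,0,42,0,-5,0,0]}}

```text
time_s: 80.35
tool_pos: [0.4699, 0.1662, 0.2492]
tcp_rot: [0.595, 1.571, -0.588]
contact_force: [0.5, -1.6, 0.1]
opening: 0.036
```

```bash
python3 -c "
from h import *
settle(8)
c=shot('scene');t=shot('top')
crop(c,300,110,460,260,5,'pics/n1.png');crop(t,180,90,380,240,4,'pics/n2.png');cv2.imwrite('pics/n3.png',t['pixels'])"
```

```text
settled [0.4715 0.1675 0.2488] [-0.0733  0.0337 -0.9967] t 80.75
```

View pics/n1.png

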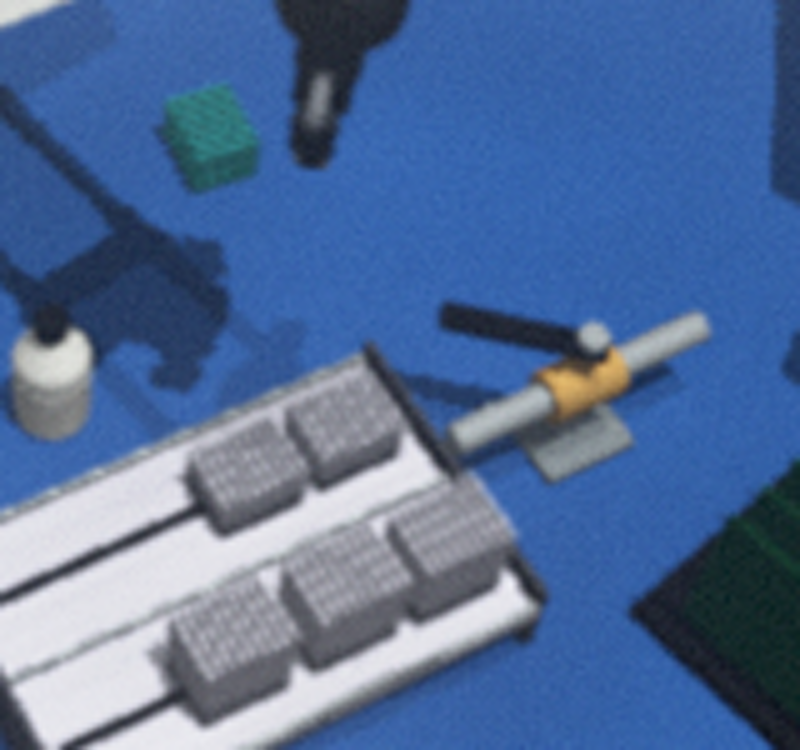

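View pics/n2.png

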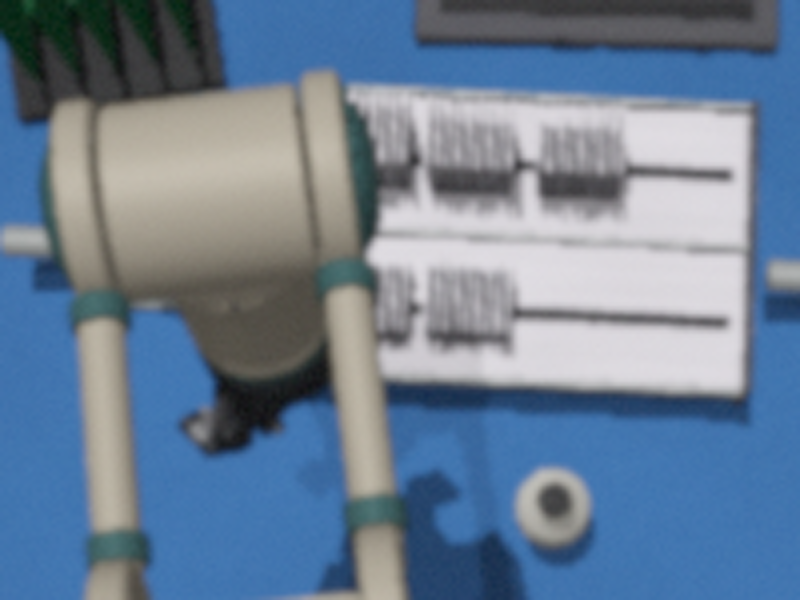

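```bash
python3 -c "
from h import *
c=shot('scene')
crop(c,380,160,430,200,16,'pics/n4.png')
for w in (38,45,52):
  a=np.radians(178.5+w); print(w,((proj(c,[[.610+r*np.cos(a),.306+r*np.sin(a),.106] for r in(0,.1)])-[380,160])*16).round(0).tolist())"
```

```text
38 [[607.0, 300.0], [142.0, 130.0]]
45 [[607.0, 300.0], [126.0, 175.0]]
52 [[607.0, 300.0], [117.0, 223.0]]
```

View pics/n4.png

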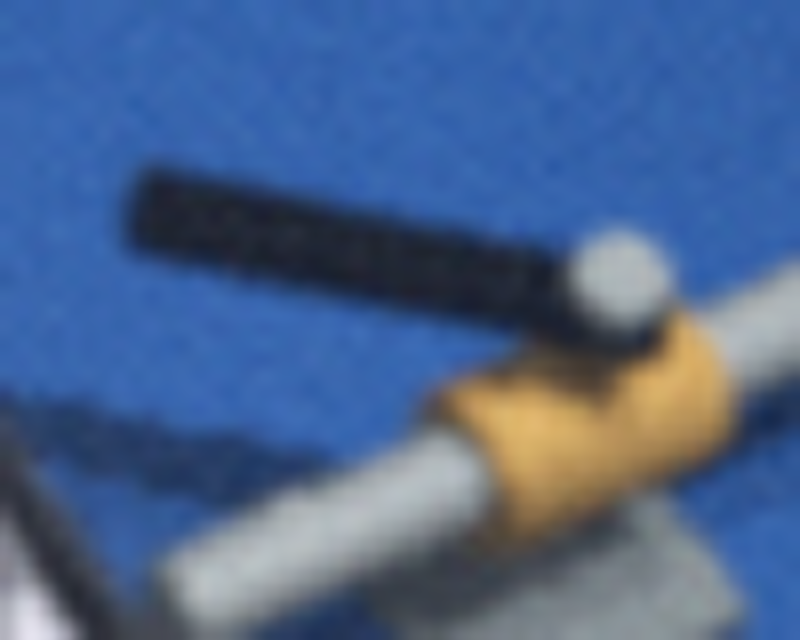

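Call:
{"method": "step_arm", "body": {"commands": [42,-2,-5,0,0,42,0,-5,0,0,42,0,-2,4,0]}}

```text
time_s: 81.2
tool_pos: [0.4206, 0.0562, 0.2661]
tcp_rot: [0.588, 1.58, -0.582]
contact_force: [2.2, -0.1, 0.1]
opening: 0.036
```

```bash
python3 -c "
from h import *
settle(8)
t=shot('top')
print(tool()[0]['tool_pos'])
crop(t,190,120,270,180,10,'pics/n5.png')
for w in (38,45,52):
  a=np.radians(178.5+w); print(w,((proj(t,[[.610+r*np.cos(a),.306+r*np.sin(a),.106] for r in(0,.1)])-[190,120])*10).round(0).tolist())"
```

```text
settled [0.4261 0.0565 0.2658] [-0.075   0.0342 -0.9966] t 81.6
[0.42609799 0.05649535 0.26581627]
38 [[222.0, 277.0], [423.0, 565.0]]
45 [[222.0, 277.0], [458.0, 537.0]]
52 [[222.0, 277.0], [490.0, 506.0]]
```

View pics/n5.png

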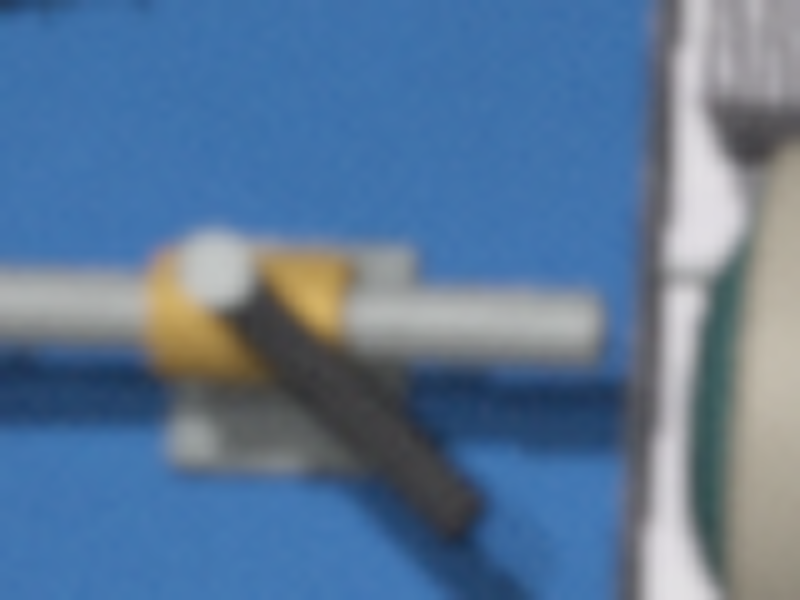

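```bash
python3 -c "
from h import *
c=shot('scene'); cv2.imwrite('pics/fin.png',c['pixels'])"
```

```text
(no output)
```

View pics/fin.png

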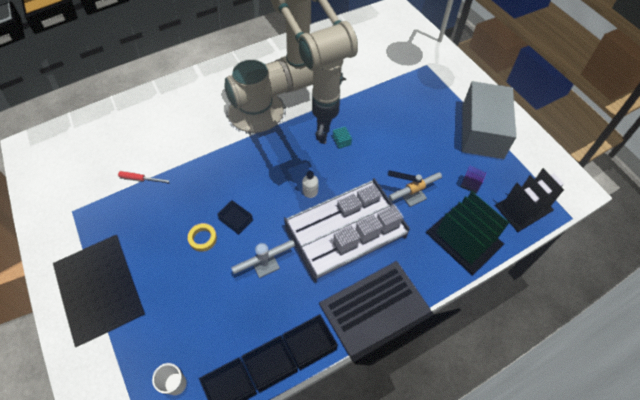

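All five sinks are in place: talls in the back row around (368,230), lows in the front row around (358,200). The lever is at about 45°, the bystanders haven't moved, and the gripper is clear.

```bash
python3 -c "
from bench import r
print(r.finish_job())"
```

```text
the job is handed in; nothing more can be done
None
```

I shut the valve, stood all five heat sinks on the shelf, opened the valve about half way, and handed the job in at about 82 s of the 210 s. There was no verdict. Three tall sinks are over the back slot and two low ones over the front slot, starting at the valve-side (left) plate.

- **Valve shut:** I pushed the lever until it stopped moving, and the pictures showed it square across the pipe.
- **Rows:** the last pictures show both rows upright, square and closed up. Centres are about 75 mm apart, with gaps of roughly 15 mm at the plate and between neighbours.
- **Knocked sink:** one low sink was knocked about 25 mm aside partway through. I measured it again before picking it up.
- **Bystanders:** the glue, bin, tape and the purple and turquoise look-alikes look unmoved in the final picture, and the gripper was clear of everything.

Two checks disagreed:
- **Lever angle:** the pictures put it at about 48.5 to 49°, and the finger position when I let go at about 46°. Both are inside 38 to 52°, so I left it.
- **Tall row position:** corners read by eye in the top picture put the tall sinks 45 to 50 mm behind the shelf's centre line (allowed 43 to 67 mm). The base edges and where I placed them put them at about 55 to 59 mm. The back corners are blurred white on white, so I trusted the second reading and did not move them.

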